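# Turn the pry tools handle-down in the pull-out rack

### The job

Pull the tool tray right out from under the blue shelf by its handle, and get every pry tool standing handle-down, fully home, in a pocket of its slanted rack: draw out each one that was put in steel end first, reverse it end for end and put it back, and add the tool left lying on the bench. Then push the tray fully shut without slamming it; leave the other things on the bench where they are.

Things in the scene. Friction and masses are not known exactly. Their poses are not given: they have to be found in the camera images.
- pry1_mid (a point): centre of a pry tool: 200 mm long, 160 g; black plastic handle (112 long, 28 wide, 24 thick), then a flat steel bar (88 long, 16 wide, 8 thick, 24 wide at its end). The point is 100 mm from each end, mid-section, on the handle 12 mm from the bar. Own x: from handle end to steel tip; y: across the width; z: through the thickness.
- pry2_mid (a point): centre of another pry tool, same size and axes as pry1 (steel end shaped a little differently)
- pry3_mid (a point): centre of another pry tool, same size and axes as pry1 (steel end shaped a little differently)
- pry4_mid (a point): centre of another pry tool, same size and axes as pry1 (steel end shaped a little differently)
- pry5_mid (a point): centre of another pry tool, same size and axes as pry1 (steel end shaped a little differently)
- pry6_mid (a point): centre of another pry tool, same size and axes as pry1 (steel end shaped a little differently), at first lying on the bench, left of the tray
- rack (a point): slanted steel rack fixed in the tray: five pockets at own y = -144, -72, 0, 72, 144 mm, leaning 55 deg from vertical to the front (to the robot), mouths up; inside 40 mm wide (own y), 34 front to back (own x), 72 deep (own z), solid metal between. Origin: centre of the middle pocket's mouth. Own z: floor to mouth; y: to the left; x: up and rearwards. Tools lie on the mouth's lower edge, 63 deg from vertical if handle-down, 75 if not.
- tray_handle (a point): middle of the tray's handle: a round steel bar 10 mm thick, 140 long across the tray, 35 mm in front of the tray's face, 65 mm above the bench; the face is 80 mm high. Own x points to the rear of the tray, own y along the bar. The tray reaches 240 mm back from its face and is 396 mm wide, its floor 14 mm above the bench.
- tray (a joint): how far the pull-out tray is open, m: 0 shut, 0.17 fully out (stop). It slides along the handle's own -x, towards the robot, with about 2 N of friction and stays where it is left.
- bench_shelf: blue steel shelf unit fixed to the bench, 470 mm wide. Origin on the bench at the middle of the shut tray's face; own x to the rear (away from the robot), y to the left. Its deck overhangs the tray and the tools in it: front edge 110 mm behind the origin, rear edge 300, underside 200 and top 230 mm above the bench.
- tread_gauge: squat aluminium tread gauge, 75 mm wide, 54 high, on the bench left of the shelf unit; origin under its centre. Leave it alone.
- wheel_chock: black rubber wheel chock, 140 by 75 mm, 85 high, on the bench right of the tray; origin under its centre. Leave it alone.
- deep_socket: dark impact socket, 32 mm wide, 78 high, standing on the bench to the left; origin under its centre. Leave it alone.
- nut_bowl: empty steel bowl, 124 mm wide, 40 high, on the bench to the left; origin under its centre. Leave it alone.
Mind the look-alikes: they are no part of the job. Leave any turquoise look-alike of the part that bears pry3_mid alone.

How it is judged:
By the outcome, as a careful person would: the job done as asked, in the order asked, and still so for the second after the job is handed in, with the robot touching nothing.
Of pry1, pry2, pry3, pry4, pry5 only 3 to 4 are there at a start; the rules pass over those that are not, and their reading is None.
At some moment in a run one of pry6 may be knocked a few centimetres aside while the robot is not near it.
Once in a run the grip may slacken for a moment while it holds something.
It also fails if it takes over 210 s, if anything falls off the work surface, if the arm or the gripper's body presses on something with over 40 N, if the wrist force passes 120 N, or if a joint passes its speed limit or range.

### The arm

A 6-joint arm with a two-finger parallel gripper is mounted at the origin on the work surface. World frame = base frame: x ahead of the robot, y to its left, z up, the work surface at z = 0. Lengths are in m, angles in rad, forces in N, time in s.
With the tool pointing down it reaches from about 0.3 to 0.875 m from the base axis. Payload 6.4 kg.
Tool frame: the origin (TCP) lies midway between the tips of the shut fingers; the grasp point (between the pads) lies 19 mm behind it; z points along the fingers, y is the direction in which the jaws open and shut (so a half turn about z gives the same grasp; the last joint's range is limited). The gripper opens to 85 mm and grips with 20 to 120 N. Pads are 22 mm wide; open, the fingers measure 114 mm over their backs; the gripper's body (76 mm by 85 mm) begins 54 mm behind the grasp point. The pads swing forward as they close: fully open they stand 13 mm farther back than shut.
Start: joints at [-1.425, 0.181, 1.607, -0, 1.354, -0.206], TCP at [0.198, -0.54, 0.231] pointing down, gripper open.
Joint ranges: [-2.99, 2.99], [-0.89, 2.07], [0.3, 2.58], [-1.14, 4.28], [0, 2.63], [-3.12, 3.12]. Speed limits (rad/s): [2.57, 2.57, 3.01, 3.14, 3.14, 3.14].

### API

Orientations are given as a unit quaternion [w, x, y, z].
In Python, from bench import ctrl, optics, ticket gives the robot as it stands. The module is installed in compiled form; this text tells all that it offers.
- The arm moves only by the tool step_arm, never from a script. Its argument "targets" is text: rows parted by semicolons, each of 6 numbers parted by spaces: the shift along the tool's x, y, z in mm, then the turn, a rotation vector about the tool's x, y, z in rad. In form: dx dy dz rx ry rz; .... A call has 1 to 8 rows; each row is the pose to reach, as a shift and turn from the pose commanded when the call began, along the tool's axes at that moment; what a row does not reach only later rows make up. A row lasts 1/8 s, in which the tool goes at most 62.5 mm and 10.7 degrees, less where a joint would pass 70% of its speed; a pose out of reach is approached as far as the arm can. A call with a gripper value outside its range is refused whole. "grip" is the opening in per cent of the stroke, from 0 (shut) to 100 (fully open), set as the call begins (left out, the last holds). The fingers move at their own pace and stop on an object; the grip force is fixed at half the most. Time passes only in rows, so rows that repeat a pose let the fingers close. It gives the time, the measured TCP pose, the force and the opening at its end, in the units of the state.
- ctrl.get_obs(): the state, without advancing time (a new reading comes with each control period).
- optics.camera(name): name is "scene" or "top"; returns a dict with "image" (480x640x3 uint8, red, green, blue), "mtx" (3x3 intrinsics, pixels), "xyz" and "orientation" of the camera in the world. Camera axes: x right, y up, looking along -z (the intrinsics and any distortion apply to the point x, -y, -z); pixel columns grow to the right and rows downward; lengths in m; the calibration is good to about 2 mm. A picture is of the moment at which its call begins. There is no depth.
- ticket.hand_in(): hands the job in, once; it reports no verdict.
The state is a dict: "time_s": time; "q": joint angles; "dq": joint speeds; "joint_efforts": joint torques, N m; "eef_pos": TCP position; "eef_rot": TCP orientation; "wrist_force": force on the tool from outside, world axes, zero at the start; "torque": the same for the moment, N m; "opening": opening from 0.0 (shut) to 1.0 (fully open).
Only numpy, scipy, OpenCV 4.12 (cv2) and the standard library are available. Lean on these libraries where they do the work, as an engineer would, in place of code of your own. Each camera call takes 0.05 s, during which the arm holds its last target.

## Working session

There is one attempt and no reset: what is moved stays moved. The work goes in short steps, Python scripts to look and compute and a tool call to move; the robot and the scene stay as the last step left them, time stands still between calls to the robot, and variables do not carry over. Pictures are saved under pics/ and viewed, and the job is handed in when it is done.

Besides the shell and the picture viewer there is one more tool, called after "Request:" in YAML: its name, and indented under it one key for each argument. step_arm: Moves the arm, as the interface text tells. Its arguments: {"type":"object","properties":{"targets":{"type":"string"},"grip":{"type":"number"}},"required":["targets"]}

```bash
mkdir -p pics; cat > h.py <<'E'
import numpy as np, cv2
from scipy.spatial.transform import Rotation as R
from bench import ctrl, optics, ticket
def rot(q): return R.from_quat([q[1],q[2],q[3],q[0]])
def save(name,im): cv2.imwrite('pics/'+name+'.png',cv2.cvtColor(im,cv2.COLOR_RGB2BGR))
def ray(c,u,v):
    p=np.linalg.inv(c['mtx'])@np.array([u,v,1.0]); d=rot(c['orientation']).apply([p[0],-p[1],-p[2]])
    return np.array(c['xyz']),d/np.linalg.norm(d)
def plane(c,u,v,z):
    o,d=ray(c,u,v); return o+d*(z-o[2])/d[2]
def proj(c,P):
    p=rot(c['orientation']).inv().apply(np.array(P)-c['xyz']); p=c['mtx']@np.array([p[0],-p[1],-p[2]]); return p[:2]/p[2]
def two(c1,p1,c2,p2):
    o1,d1=ray(c1,*p1);o2,d2=ray(c2,*p2)
    A=np.stack([d1,-d2],1);s=np.linalg.lstsq(A,o2-o1,rcond=None)[0]
    a=o1+d1*s[0];b=o2+d2*s[1];return (a+b)/2,np.linalg.norm(a-b)
E
python3 - <<'E'
from h import *
o=ctrl.get_obs();print(o)
for n in('scene','top'):
    c=optics.camera(n);save(n+'0',c['image']);print({k:v for k,v in c.items() if k!='image'})
E
```

```text
{'time_s': 0.0, 'q': array([-1.42529512e+00,  1.81550034e-01,  1.60801148e+00,  2.30108787e-05,
        1.35381271e+00, -2.06289494e-01]), 'dq': array([-7.17881236e-05, -5.74107008e-04, -1.36277270e-03,  9.98302719e-04,
        5.62590741e-04, -7.00811084e-04]), 'joint_efforts': array([-6.73291433e-04, -4.44880593e+01, -3.51325929e+01, -3.93633463e-04,
        9.18239239e-03, -1.31121806e-05]), 'eef_pos': array([ 0.19807953, -0.53921111,  0.23037743]), 'eef_rot': array([-8.90031126e-04,  9.84570301e-01,  1.74987224e-01,  3.82986986e-05]), 'wrist_force': array([ 0.03406837,  0.12634119, -0.97433365]), 'torque': array([-0.01655724,  0.02046935,  0.01527174]), 'opening': 0.9991778472594709}
{'mtx': array([[466.22426233,   0.        , 311.58201035],
       [  0.        , 466.22426233, 243.46266743],
       [  0.        ,   0.        ,   1.        ]]), 'xyz': array([ 0.41832344, -0.89329867,  1.19824109]), 'orientation': array([ 0.93920329,  0.33555838, -0.01919031, -0.07021034])}
{'mtx': array([[489.96791249,   0.        , 325.94429632],
       [  0.        , 489.96791249, 235.83031496],
       [  0.        ,   0.        ,   1.        ]]), 'xyz': array([0.40146867, 0.01203458, 1.2491904 ]), 'orientation': array([-0.69711301, -0.05051448,  0.05017246,  0.71341745])}
```

View pics/scene0.png

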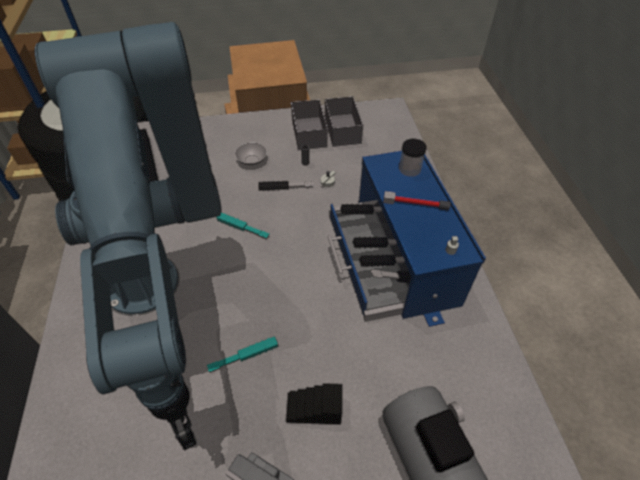

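View pics/top0.png

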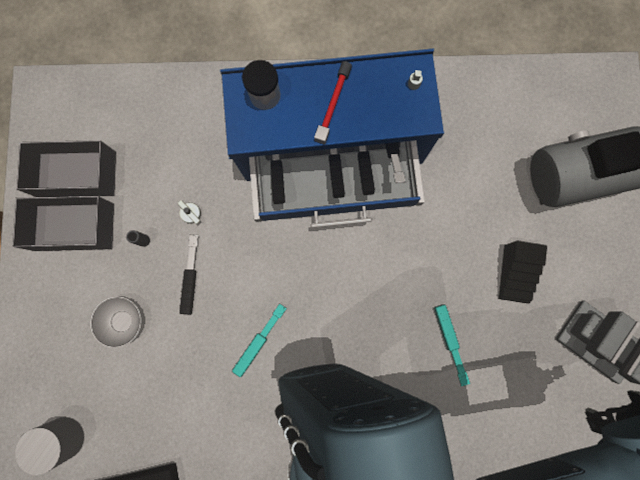

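```bash
python3 - <<'E'
from h import *
t=optics.camera('top')['image'][140:240,220:450];s=optics.camera('scene')['image'][190:330,320:480]
save('tc',cv2.resize(t,None,fx=3.4,fy=3.4,interpolation=cv2.INTER_CUBIC));save('sc',cv2.resize(s,None,fx=4,fy=4,interpolation=cv2.INTER_CUBIC))
c=optics.camera('top')
for p in [(311,225),(371,219),(315,228),(259,219),(424,204),(224,70),(434,50),(230,150),(441,135)]:
    print(p,plane(c,*p,0.065),plane(c,*p,.08),plane(c,*p,.23))
E
```

```text
(311, 225) [0.59902472 0.0466294  0.065     ] [0.5965223  0.04619119 0.08      ] [0.57149811 0.0418091  0.23      ]
(371, 219) [ 0.61050747 -0.10081249  0.065     ] [ 0.6078596  -0.09938307  0.08      ] [ 0.5813809  -0.08508887  0.23      ]
(315, 228) [0.59135682 0.03698062 0.065     ] [0.58895153 0.03666463 0.08      ] [0.56489862 0.03350474 0.23      ]
(259, 219) [0.61692314 0.17395627 0.065     ] [0.61419401 0.17190523 0.08      ] [0.58690264 0.1513948  0.23      ]
(424, 204) [ 0.64495512 -0.23266963  0.065     ] [ 0.64187091 -0.22956999  0.08      ] [ 0.61102877 -0.1985736   0.23      ]
(224, 70) [1.007475   0.26243659 0.065     ] [0.99979879 0.25926478 0.08      ] [0.92303668 0.22754665 0.23      ]
(434, 50) [ 1.04927133 -0.27927783  0.065     ] [ 1.04106569 -0.27558781  0.08      ] [ 0.95900929 -0.23868761  0.23      ]
(230, 150) [0.79417847 0.24599723 0.065     ] [0.78920406 0.24303366 0.08      ] [0.73945997 0.21339788 0.23      ]
(441, 135) [ 0.82072379 -0.2844759   0.065     ] [ 0.81541314 -0.28072003  0.08      ] [ 0.76230659 -0.2431614   0.23      ]
```

View pics/tc.png

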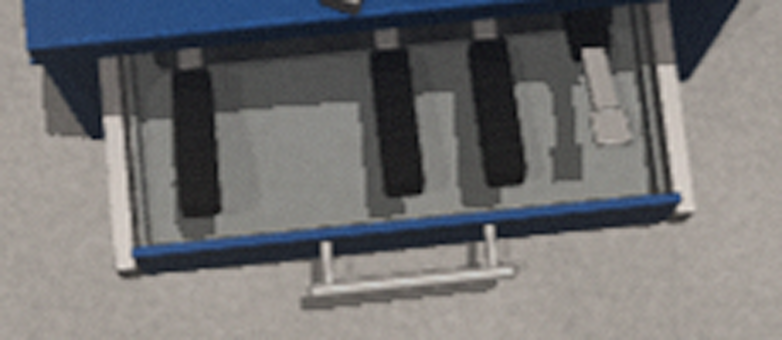

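View pics/sc.png

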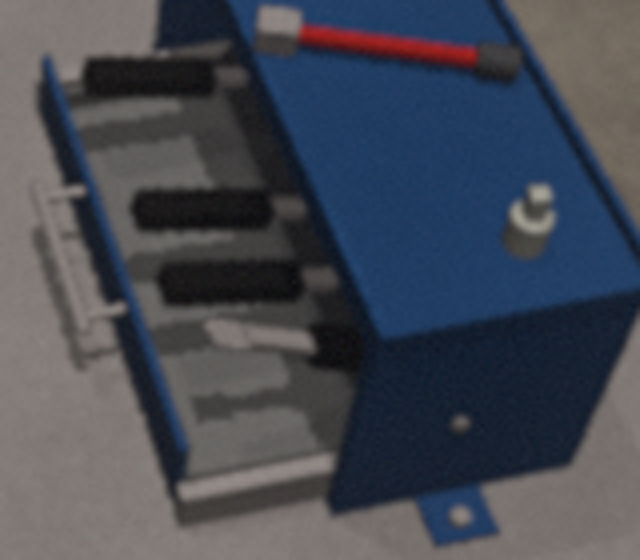

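```bash
cat >> h.py <<'E'
def down(psi,tilt=0.0,yaw=0.0):
    # tool x at angle psi in plane, z down; tilt>0: fingers point toward the robot (-x in yawed frame)
    B=R.from_matrix(np.array([[np.cos(psi),np.sin(psi),0],[np.sin(psi),-np.cos(psi),0],[0,0,-1]]))
    return R.from_rotvec(tilt*np.array([-np.sin(yaw),np.cos(yaw),0]))*B
def go(P,Rt,o=None):
    o=o or ctrl.get_obs(); Rc=rot(o['eef_rot'])
    d=Rc.inv().apply(np.array(P)-o['eef_pos'])*1000
    r=(Rc.inv()*Rt).as_rotvec()
    print('MOVE %.1f %.1f %.1f  %.3f %.3f %.3f'%(*d,*r))
E
python3 - <<'E'
from h import *
t=optics.camera('top');s=optics.camera('scene')
a=two(t,(220+310/3.4,140+290/3.4),s,(320+38/4,190+190/4));b=two(t,(220+514/3.4,140+270/3.4),s,(320+90/4,190+325/4))
print(a,b); m=(a[0]+b[0])/2; d=a[0]-b[0];yaw=-np.arctan2(d[0],d[1]);print(m,yaw,np.linalg.norm(d))
# gray check of pry6
for p in [(185,313),(188,270),(193,236)]: print(plane(t,*p,.012))
go([.605,-.027,.15],down(np.pi/2+.075))
# fuller edges: crop
save('tc2',cv2.resize(t['image'][190:235,300:380],None,fx=9,fy=9,interpolation=cv2.INTER_CUBIC))
E
```

```text
(array([0.60012578, 0.04641338, 0.05828705]), np.float64(0.0014312085873039052)) (array([ 0.61140567, -0.10054623,  0.07242137]), np.float64(0.00637584010613658))
[ 0.60576573 -0.02706643  0.06535421] 0.07660484841336064 0.14806803336843075
[0.3926294  0.36676287 0.012     ]
[0.49988191 0.36110079 0.012     ]
[0.58644118 0.34981362 0.012     ]
MOVE 558.6 -341.0 81.3  -0.000 -0.000 -1.294
```

View pics/tc2.png

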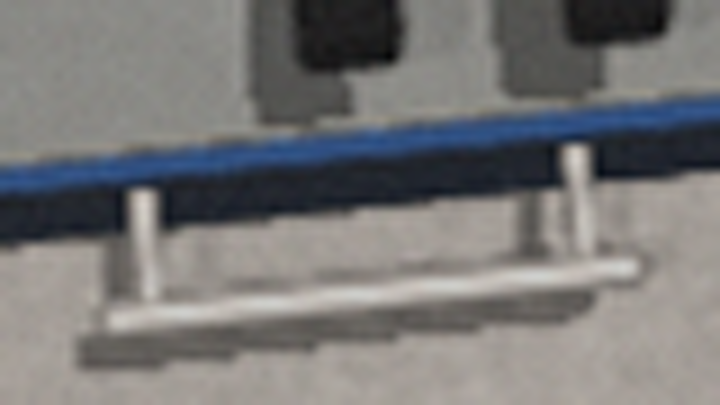

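Request:
step_arm:
  targets: "70 -43 10 0 0 -0.18;140 -86 20 0 0 -0.36;210 -128 30 0 0 -0.54;280 -171 40 0 0 -0.72;350 -214 50 0 0 -0.9;420 -256 60 0 0 -1.08;490 -299 70 0 0 -1.294;558 -341 80 0 0 -1.294"
  grip: 40

```text
time_s: 1.35
eef_pos: [0.5079, -0.1494, 0.1708]
eef_rot: [0.001, 0.679, 0.734, 0.0]
wrist_force: [-0.0, -0.8, 1.3]
opening: 0.402
```

Request:
step_arm:
  targets: "0 0 0 0 0 0;0 0 0 0 0 0;0 0 0 0 0 0"

```text
time_s: 1.72
eef_pos: [0.5062, -0.1523, 0.1709]
eef_rot: [0.0, 0.681, 0.732, -0.0]
wrist_force: [0.5, -0.2, 1.0]
opening: 0.403
```

```bash
python3 - <<'E'
from h import *
o=ctrl.get_obs();print(o['time_s'],o['eef_pos'],o['opening'],o['q'].round(3))
go([.605,-.027,.046],down(np.pi/2+.076))
E
```

```text
1.725 [ 0.50618347 -0.15231641  0.17092689] 0.4029094390167772 [-0.517  0.141  1.781 -0.     1.219 -0.59 ]
MOVE 117.8 107.7 124.9  0.000 0.000 -0.003
```

Request:
step_arm:
  targets: "40 36 0 0 0 0;80 72 0 0 0 0;118 108 0 0 0 0;118 108 0 0 0 0;118 108 45 0 0 0;118 108 85 0 0 0;118 108 105 0 0 0;118 108 125 0 0 0"
  grip: 30

```text
time_s: 2.72
eef_pos: [0.6059, -0.0267, 0.0456]
eef_rot: [0.001, 0.681, 0.733, 0.0]
wrist_force: [0.6, -0.1, 0.3]
opening: 0.301
```

Request:
step_arm:
  targets: "0 0 0 0 0 0;0 0 0 0 0 0;0 0 0 0 0 0;0 0 0 0 0 0"
  grip: 0

```text
time_s: 3.22
eef_pos: [0.6043, -0.0257, 0.0445]
eef_rot: [-0.001, 0.68, 0.733, -0.001]
wrist_force: [-0.4, -6.5, -19.1]
opening: 0.108
```

```bash
python3 - <<'E'
from h import *
o=ctrl.get_obs();print(o['time_s'],o['eef_pos'],o['opening'],o['wrist_force'])
p=o['eef_pos'];go(p+.17*np.array([-np.cos(.076),-np.sin(.076),0]),down(np.pi/2+.076))
c=optics.camera('scene');save('g1',cv2.resize(c['image'][150:330,280:480],None,fx=4,fy=3.3))
E
```

```text
3.225 [ 0.60425287 -0.02572735  0.04453281] 0.10816960992719893 [ -0.44309893  -6.54024029 -19.08209345]
MOVE -0.2 -170.0 0.4  -0.003 0.000 -0.001
```

View pics/g1.png

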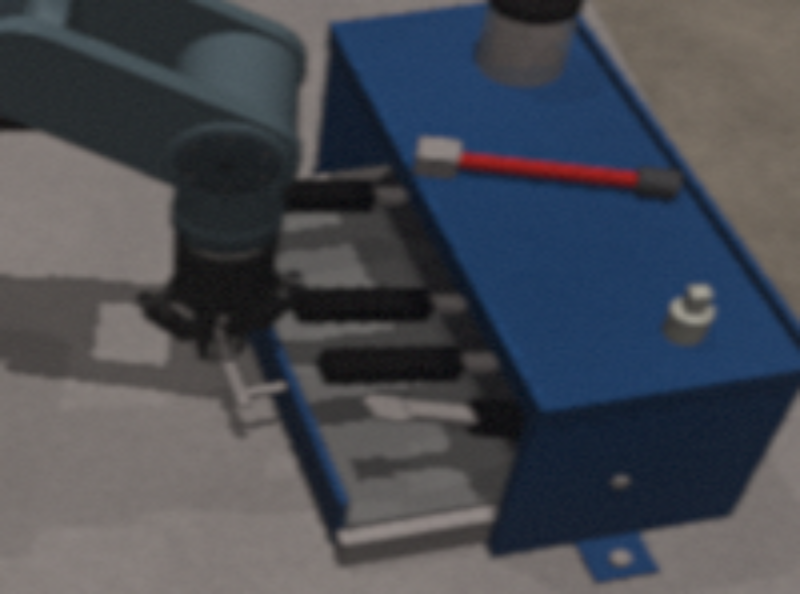

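The gripper holds the bar (about pixel (225,345) of the enlarged crop), opening 0.108 ≈ 9–10 mm. I'm pulling now.

Request:
step_arm:
  targets: "0 -10 0 0 0 0;0 -30 0 0 0 0;0 -55 0 0 0 0;0 -80 0 0 0 0;0 -105 0 0 0 0;0 -130 0 0 0 0;0 -150 0 0 0 0;0 -162 0 0 0 0"

```text
time_s: 4.28
eef_pos: [0.4424, -0.0385, 0.0446]
eef_rot: [0.0, 0.68, 0.733, -0.001]
wrist_force: [4.2, -11.4, -32.5]
opening: 0.105
```

Request:
step_arm:
  targets: "0 -4 0 0 0 0;0 -8 0 0 0 0;0 -11 0 0 0 0;0 -11 0 0 0 0"

```text
time_s: 4.78
eef_pos: [0.4348, -0.0392, 0.0447]
eef_rot: [0.003, 0.68, 0.733, 0.001]
wrist_force: [15.4, -8.6, -46.9]
opening: 0.103
```

Request:
step_arm:
  targets: "0 11 0 0 0 0;0 11 0 0 0 0;0 11 0 0 0 0"
  grip: 35

```text
time_s: 5.15
eef_pos: [0.4455, -0.0376, 0.0471]
eef_rot: [0.001, 0.68, 0.733, 0.001]
wrist_force: [-0.1, 0.3, 0.1]
opening: 0.352
```

Request:
step_arm:
  targets: "0 0 -50 0 0 0;0 0 -110 0 0 0;0 0 -170 0 0 0;-60 0 -230 0 0 0;-120 0 -230 0 0 0;-180 0 -230 0 0 0;-240 0 -230 0 0 0;-240 0 -230 0 0 0"

```text
time_s: 6.15
eef_pos: [0.4617, -0.2802, 0.2762]
eef_rot: [0.001, 0.682, 0.732, -0.0]
wrist_force: [-1.0, 0.3, -0.5]
opening: 0.351
```

```bash
python3 - <<'E'
from h import *
o=ctrl.get_obs();print(o['time_s'],o['eef_pos'],o['opening'],o['wrist_force'])
c=optics.camera('scene');save('g2',c['image']);save('g2c',cv2.resize(c['image'][180:330,280:440],None,fx=4.5,fy=4,interpolation=cv2.INTER_CUBIC))
c=optics.camera('top');save('t2',c['image']);save('t2c',cv2.resize(c['image'][130:310,220:440],None,fx=3.5,fy=3.3,interpolation=cv2.INTER_CUBIC))
E
```

```text
6.15 [ 0.46170327 -0.28023222  0.27624508] 0.3514018086565175 [-1.03030644  0.2824529  -0.45508445]
```

View pics/g2c.png

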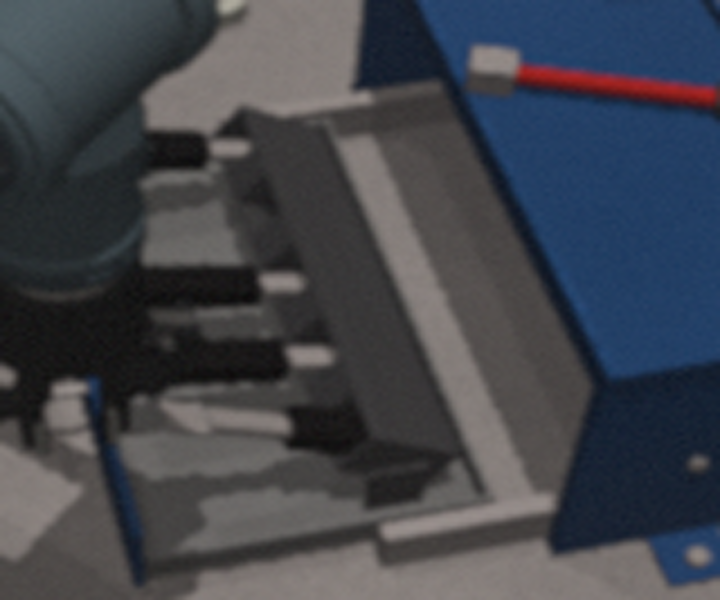

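View pics/t2c.png

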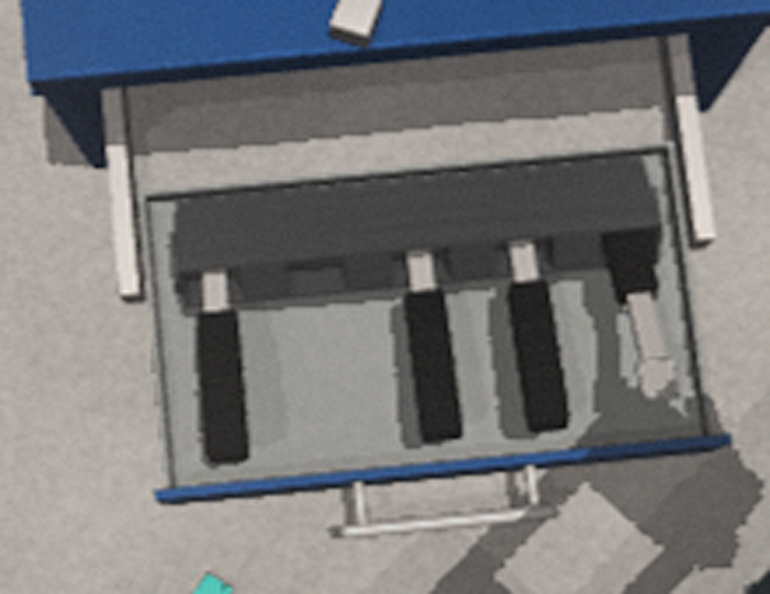

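```bash
cat >> h.py <<'E'
def pry6(c):
    im=c['image'];hsv=cv2.cvtColor(im,cv2.COLOR_RGB2HSV);m=(hsv[...,2]<60).astype(np.uint8)
    n,l,st,ce=cv2.connectedComponentsWithStats(m)
    out=[]
    for i in range(1,n):
        x,y,w,h,a=st[i]
        if 200<a<900:
            r=cv2.minAreaRect(np.argwhere(l==i)[:,::-1].astype(np.float32)); out.append((r,a))
    return out
E
python3 - <<'E'
from h import *
c=optics.camera('top')
for r,a in pry6(c):
    b=cv2.boxPoints(r);print(np.round(r[0]),np.round(r[1],1),r[2],a, plane(c,*r[0],.018).round(3))
save('p6',cv2.resize(c['image'][220:330,150:230],None,fx=5,fy=5,interpolation=cv2.INTER_CUBIC))
go([.4617,.3585,.2],down(-.087))
E
```

```text
[395. 210.] [21.8 28.4] 81.8698959350586 336 [ 0.64  -0.168  0.018]
[373. 238.] [44.8 12. ] 81.8698959350586 537 [ 0.571 -0.109  0.018]
[343. 240.] [45.8 11.7] 83.1572265625 522 [ 0.566 -0.033  0.018]
[283. 247.] [45.2 11.9] 85.91438293457031 527 [0.553 0.12  0.018]
[188. 292.] [12.2 44.2] 6.842772960662842 448 [0.445 0.359 0.018]
[593. 333.] [45.3 51.2] 11.309932708740234 832 [ 0.322 -0.642  0.018]
[626. 361.] [44. 25.] 90.0 383 [ 0.252 -0.717  0.018]
MOVE 632.9 47.1 76.2  -0.000 -0.001 1.732
```

View pics/p6.png

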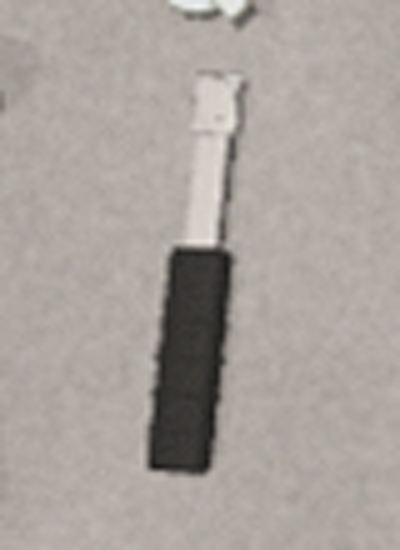

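```bash
python3 - <<'E'
from h import *
c=optics.camera('top')
a=plane(c,186,314,.022);b=plane(c,190.2,269.6,.022);t=plane(c,193.7,236,.008);d=b-a;ang=np.arctan2(d[1],d[0]);print(a,b,t,ang,np.linalg.norm(d))
u=d/np.linalg.norm(d);g=(a+b)/2+u*.039;print(g); g[2]=.13
go(g,down(ang))
E
```

```text
[0.39019716 0.36137588 0.022     ] [0.49996256 0.35277923 0.022     ] [0.58699749 0.34911279 0.008     ] -0.0781589155065151 0.11010151697834226
[0.4839608  0.35403246 0.022     ]
MOVE 626.0 69.5 146.2  -0.000 -0.001 1.725
```

Request:
step_arm:
  targets: "50 5 0 0 0 0.18;105 11 0 0 0 0.36;160 18 0 0 0 0.54;215 24 0 0 0 0.72;270 30 0 0 0 0.9;325 36 0 0 0 1.08;380 42 0 0 0 1.26;435 48 0 0 0 1.44"
  grip: 60

```text
time_s: 7.35
eef_pos: [0.476, 0.1516, 0.2763]
eef_rot: [-0.0, 0.99, 0.144, 0.001]
wrist_force: [1.9, -0.2, -0.5]
opening: 0.598
```

```bash
python3 - <<'E'
from h import *
go([.484,.354,.15],down(-.078))
E
```

```text
MOVE 65.3 -191.7 126.4  -0.000 -0.001 0.368
```

Request:
step_arm:
  targets: "16 -48 0 0 0 0.12;32 -96 10 0 0 0.24;49 -144 40 0 0 0.368;65 -192 80 0 0 0.368;65 -192 126 0 0 0.368;65 -192 126 0 0 0.368"

```text
time_s: 8.1
eef_pos: [0.4796, 0.3511, 0.146]
eef_rot: [0.002, 0.999, -0.036, -0.004]
wrist_force: [-0.7, 0.1, 0.2]
opening: 0.598
```

```bash
python3 - <<'E'
from h import *
go([.484,.354,.004],down(-.078))
c=optics.camera('scene');save('g3c',cv2.resize(c['image'][140:330,240:440],None,fx=4,fy=3.15,interpolation=cv2.INTER_CUBIC))
save('g3',c['image'])
E
```

```text
MOVE 5.3 -3.8 141.9  0.004 0.008 0.006
```

View pics/g3c.png

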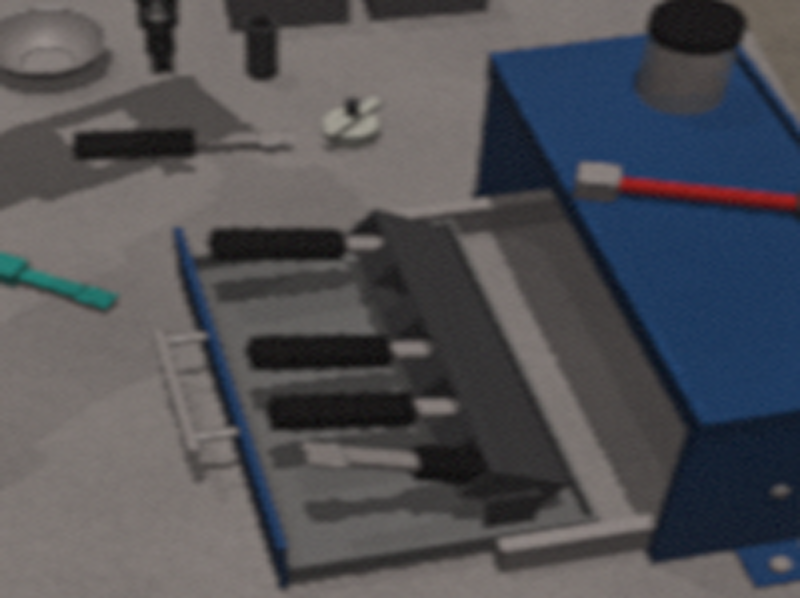

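```bash
python3 - <<'E'
from h import *
t=optics.camera('top');s=optics.camera('scene')
T=lambda x,y:(220+x/3.5,130+y/3.3);S=lambda x,y:(240+x/4,140+y/3.15)
th=.076;Rt=R.from_rotvec([0,0,th]).inv()
for n,te,tj,se,sj in [('A',(226,460),(215,312),(212,245),(345,243)),('B',(440,440),(425,292),(250,354),(390,348)),('C',(547,428),(527,282),(270,411),(413,407))]:
    e,r1=two(t,T(*te),s,S(*se));j,r2=two(t,T(*tj),s,S(*sj));d=e-j
    print(n,e.round(4),j.round(4),round(r1,4),round(r2,4),np.linalg.norm(d).round(4),'incl',np.degrees(np.arctan2(d[2],np.hypot(d[0],d[1]))).round(1),Rt.apply(d).round(3))
save('t3c',cv2.resize(t['image'][130:310,220:440],None,fx=3.5,fy=3.3,interpolation=cv2.INTER_CUBIC))
# tray/rack edges yaw from face
a=plane(t,*T(157,496),.08);b=plane(t,*T(728,438),.08);print(a,b,np.arctan2(-(a-b)[0],(a-b)[1]),np.linalg.norm(a-b))
a=plane(t,*T(340,533),.065);b=plane(t,*T(550,512),.065);print(a,b,np.arctan2(-(a-b)[0],(a-b)[1]),np.linalg.norm(a-b))
E
```

```text
A [0.491  0.1095 0.1014] [0.6009 0.118  0.0768] 0.004 0.0022 0.113 incl 12.6 [-0.11  -0.     0.025]
B [ 0.5021 -0.0342  0.1015] [ 0.6115 -0.0278  0.0818] 0.0044 0.002 0.1114 incl 10.2 [-0.11   0.002  0.02 ]
C [ 0.5079 -0.1058  0.106 ] [ 0.6167 -0.0986  0.0802] 0.0031 0.0003 0.1121 incl 13.3 [-0.109  0.001  0.026]
[0.46569421 0.15849021 0.08      ] [ 0.49860275 -0.23177217  0.08      ] 0.08412512880583366 0.3916474113406846
[0.43675137 0.03489161 0.065     ] [ 0.44864529 -0.1097667   0.065     ] 0.08203621833882813 0.14514644856020265
```

Request:
step_arm:
  targets: "0 0 50 0 0 0;0 0 100 0 0 0;0 0 130 0 0 0;0 0 146 0 0 0;0 0 146 0 0 0;0 0 146 0 0 0"

```text
time_s: 9.0
eef_pos: [0.486, 0.3515, 0.006]
eef_rot: [-0.001, 0.999, -0.038, 0.002]
wrist_force: [0.8, 0.4, -0.4]
opening: 0.6
```

Request:
step_arm:
  targets: "0 0 0 0 0 0;0 0 0 0 0 0;0 0 0 0 0 0;0 0 0 0 0 0"
  grip: 0

```text
time_s: 9.5
eef_pos: [0.4857, 0.3516, 0.0057]
eef_rot: [-0.001, 0.999, -0.038, 0.001]
wrist_force: [-0.2, 0.2, 7.0]
opening: 0.312
```

```bash
cat >> h.py <<'E'
th=.078
M=np.array([.628,-.0255,.075]);ex=np.array([np.cos(th),np.sin(th),0]);ey=np.array([-np.sin(th),np.cos(th),0]);ez=np.array([0,0,1.])
def rk(px,py,pz): # rack coords (m) -> world
    c,s=np.cos(np.radians(55)),np.sin(np.radians(55))
    return M+py*ey+px*(c*ex+s*ez)+pz*(-s*ex+c*ez)
def wp(P,psi,tilt,o=None): # tilt deg
    go(P,down(psi,np.radians(tilt),th),o)
E
cat >> h.py <<'E'
def obs(): 
    o=ctrl.get_obs();Rc=rot(o['eef_rot']).as_matrix();x=Rc[:,0];z=Rc[:,2]
    print('t',o['time_s'],'p',o['eef_pos'].round(4),'psi',np.arctan2(x[1],x[0]).round(3),'tilt',np.degrees(np.arctan2(-z@ex,-z[2])).round(1),'q',o['q'].round(2),'op',round(o['opening'],3),'F',o['wrist_force'].round(1));return o
E
```

Request:
step_arm:
  targets: "0 0 -20 0 0 0;0 0 -60 0 0 0;0 0 -110 0 0 0;0 0 -160 0 0 0;0 0 -210 0 0 0;0 0 -260 0 0 0;0 0 -260 0 0 0;0 0 -260 0 0 0"

```text
time_s: 10.5
eef_pos: [0.4837, 0.3506, 0.2637]
eef_rot: [0.0, 0.999, -0.038, -0.0]
wrist_force: [-0.3, 0.5, -2.3]
opening: 0.311
```

```bash
python3 - <<'E'
from h import *
o=obs();pre=rk(-.002-.0063,.072,.025+.12);print(pre)
wp([.47,.16,.3],np.pi/2,10)
c=optics.camera('scene');save('g4c',cv2.resize(c['image'][100:280,220:420],None,fx=4,fy=3.3))
E
```

```text
t 10.5 p [0.4837 0.3506 0.2637] psi -0.076 tilt 0.0 q [ 0.43  0.21  1.51 -0.    1.42  2.08] op 0.311 F [-0.3  0.5 -2.3]
[0.49922757 0.03665491 0.15136962]
MOVE 0.7 191.1 -36.2  0.122 -0.153 -1.642
```

View pics/g4c.png

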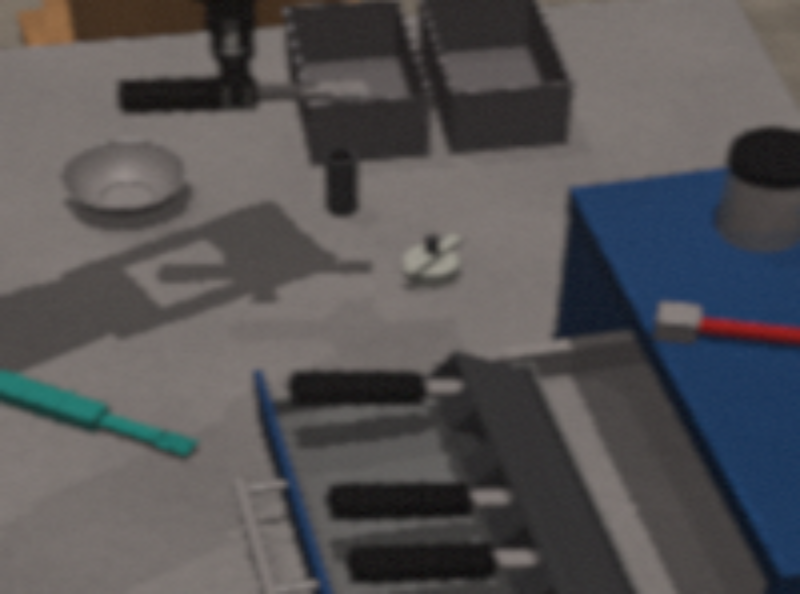

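Held near the handle's front end, level (handle at (175,95) of the crop). I'll swing it around and over to the tray.

Request:
step_arm:
  targets: "0 20 -5 0 0 -0.17;0 40 -10 0 0 -0.34;0 60 -15 0 0 -0.51;0 85 -20 0 0 -0.68;0 110 -25 0 0 -0.85;0 135 -30 0 0 -1.02;0 160 -36 0 0 -1.19;0 190 -36 0 0 -1.36"

```text
time_s: 11.55
eef_pos: [0.469, 0.1606, 0.2982]
eef_rot: [-0.001, 0.799, 0.601, -0.001]
wrist_force: [0.1, 0.7, -1.0]
opening: 0.31
```

```bash
python3 - <<'E'
from h import *
o=obs();pre=rk(-.002-.0063,.072,.025+.12)
wp(pre+[0,0,.13],np.pi*.75,20)
E
```

```text
t 11.55 p [0.469  0.1606 0.2982] psi 1.29 tilt 0.2 q [ 0.09 -0.05  1.71  0.    1.48  0.37] op 0.31 F [ 0.1  0.7 -1. ]
MOVE -110.8 63.4 16.8  0.357 0.063 -1.055
```

Request:
step_arm:
  targets: "-16 9 2 0.05 0.01 -0.15;-32 18 5 0.1 0.02 -0.3;-48 27 7 0.15 0.03 -0.45;-64 36 10 0.2 0.036 -0.6;-80 45 12 0.26 0.045 -0.76;-95 54 14 0.31 0.054 -0.91;-111 63 17 0.357 0.063 -1.055;-111 63 17 0.357 0.063 -1.055"

```text
time_s: 12.55
eef_pos: [0.4984, 0.0367, 0.2802]
eef_rot: [-0.156, 0.381, 0.908, -0.078]
wrist_force: [-0.1, 0.9, -0.6]
opening: 0.31
```

```bash
python3 - <<'E'
from h import *
o=obs();pre=rk(-.002-.0063,.072,.025+.12)
wp(pre+[0,0,.10],np.pi+th,35)
E
```

```text
t 12.55 p [0.4984 0.0367 0.2802] psi 2.317 tilt 20.1 q [-0.12  0.23  1.48 -0.07  1.77 -0.9 ] op 0.31 F [-0.1  0.9 -0.6]
MOVE -7.0 8.1 26.8  0.117 0.242 -0.865
```

Request:
step_arm:
  targets: "-1 1 5 0.02 0.04 -0.145;-2 3 9 0.04 0.08 -0.29;-3 4 13 0.06 0.12 -0.43;-5 6 18 0.08 0.16 -0.58;-6 7 22 0.1 0.2 -0.72;-7 8 27 0.117 0.242 -0.865;-7 8 27 0.117 0.242 -0.865"

```text
time_s: 13.42
eef_pos: [0.4991, 0.038, 0.2523]
eef_rot: [-0.299, -0.037, 0.953, -0.013]
wrist_force: [0.1, -0.7, -0.9]
opening: 0.31
```

```bash
python3 - <<'E'
from h import *
o=obs();pre=rk(-.002-.0063,.072,.025+.12)
wp(pre,np.pi+th,35)
c=optics.camera('scene');save('g5c',cv2.resize(c['image'][130:310,260:460],None,fx=4,fy=3.3))
E
```

```text
t 13.425 p [0.4991 0.038  0.2523] psi -3.065 tilt 34.9 q [-0.1   0.45  1.34 -0.11  1.95 -1.75] op 0.31 F [ 0.1 -0.7 -0.9]
MOVE -57.7 -1.1 82.8  -0.002 0.003 -0.001
```

View pics/g5c.png

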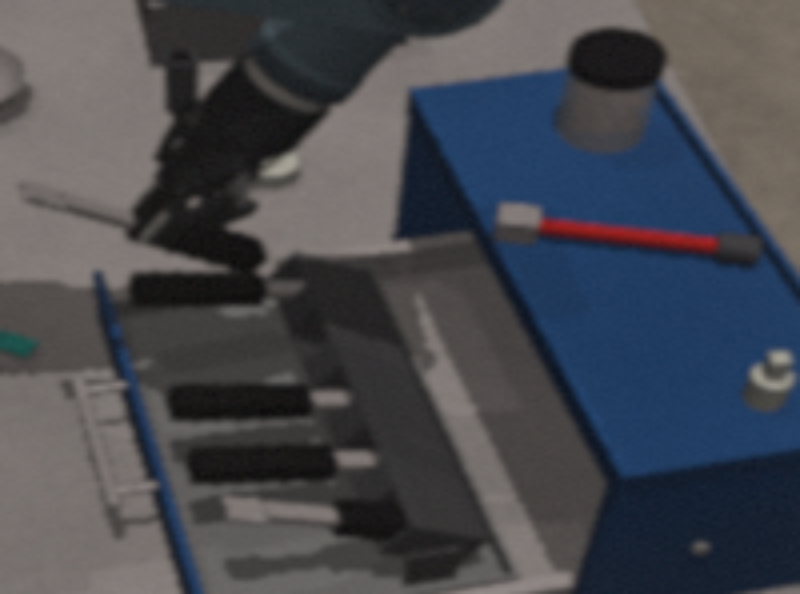

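Request:
step_arm:
  targets: "-14 0 20 0 0 0;-28 -1 41 0 0 0;-43 -1 62 0 0 0;-58 -1 83 0 0 0;-58 -1 83 0 0 0;-58 -1 83 0 0 0"

```text
time_s: 14.22
eef_pos: [0.5008, 0.036, 0.1538]
eef_rot: [-0.297, -0.037, 0.954, -0.013]
wrist_force: [0.3, -0.6, -0.2]
opening: 0.314
```

```bash
python3 - <<'E'
from h import *
o=obs();pre=rk(-.002-.0063,.072,.025+.12)
wp(pre,np.pi+th,35)
c=optics.camera('scene');save('g6c',cv2.resize(c['image'][180:300,280:420],None,fx=5,fy=5,interpolation=cv2.INTER_CUBIC))
c=optics.camera('top');save('t6c',cv2.resize(c['image'][130:290,220:440],None,fx=3.6,fy=3.6,interpolation=cv2.INTER_CUBIC))
E
```

```text
t 14.225 p [0.5008 0.036  0.1538] psi -3.064 tilt 34.6 q [-0.1   0.55  1.41 -0.1   1.78 -1.74] op 0.314 F [ 0.3 -0.6 -0.2]
MOVE -0.1 0.8 2.9  -0.002 0.007 -0.001
```

View pics/g6c.png

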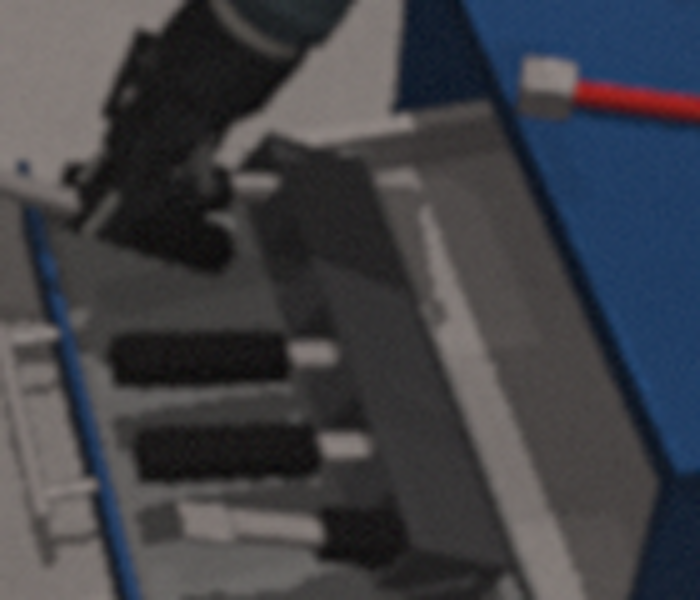

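View pics/t6c.png

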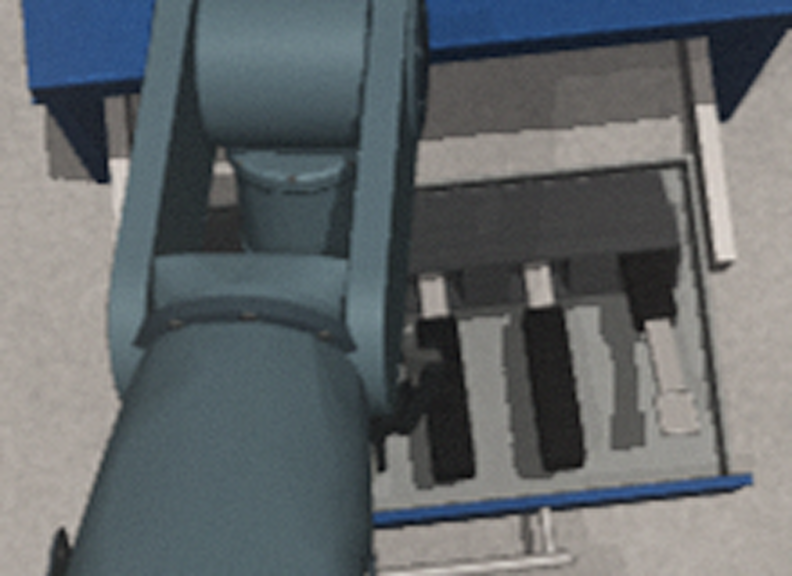

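```bash
python3 - <<'E'
from h import *
s=optics.camera('scene')
f=lambda P:((proj(s,P)-[280,180])*5).round()
print(f(rk(-.002,.072,.048)),f(rk(.010,.072,.048)),f(rk(-.014,.072,.048)))
for y in(-.144,-.072,0,.072,.144): print(f(rk(.017,y,0)),f(rk(-.017,y,0)))
E
```

```text
[220. 251.] [231. 239.] [209. 263.]
[395. 528.] [359. 561.]
[360. 429.] [326. 463.]
[328. 336.] [295. 370.]
[297. 250.] [266. 284.]
[269. 168.] [239. 202.]
```

Request:
step_arm:
  targets: "-15 0 2 0 0 0;-30 0 2 0 0 0;-42 0 2 0 0 0;-52 0 2 0 0 0;-62 0 2 0 0 0;-72 0 2 0 0 0;-80 0 2 0 0 0;-80 0 2 0 0 0"

```text
time_s: 15.38
eef_pos: [0.5652, 0.0411, 0.1043]
eef_rot: [-0.298, -0.038, 0.954, -0.013]
wrist_force: [0.8, 0.6, -2.8]
opening: 0.315
```

```bash
python3 - <<'E'
from h import *
o=obs();wp(rk(-.002-.0063,.072,.025),np.pi+th,35)
c=optics.camera('scene');save('g7c',cv2.resize(c['image'][180:300,280:420],None,fx=5,fy=5,interpolation=cv2.INTER_CUBIC))
E
```

```text
t 15.375 p [0.5652 0.0411 0.1043] psi -3.062 tilt 34.7 q [-0.08  0.74  1.22 -0.1   1.79 -1.73] op 0.315 F [ 0.8  0.6 -2.8]
MOVE -38.9 0.6 -0.4  -0.002 0.005 0.001
```

View pics/g7c.png

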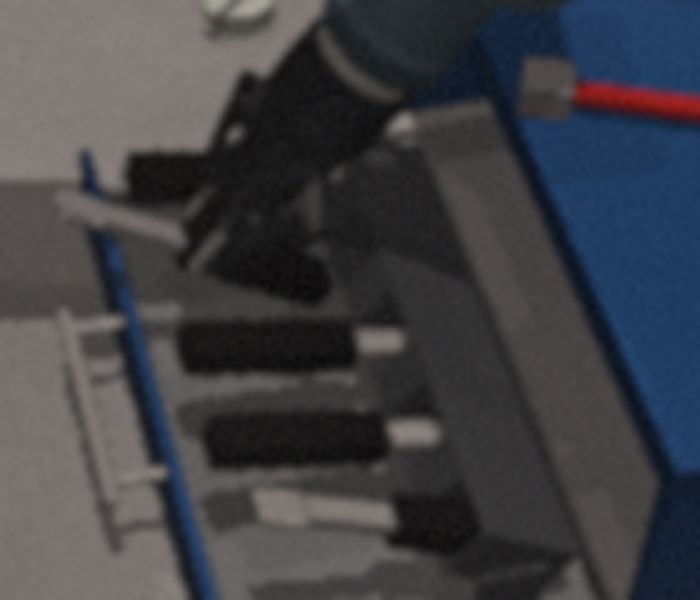

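```bash
python3 - <<'E'
from h import *
s=optics.camera('scene');t=optics.camera('top')
S=lambda x,y:(280+x/5,180+y/5)
for a,b in [((30,165),(87,155)),((48,545),(118,540)),((290,353),(358,340)),((320,445),(387,430))]:
    for z in (.065,.08): d=plane(s,*S(*b),z)-plane(s,*S(*a),z);print(d.round(4), (d@ex).round(4))
f=lambda P:((proj(s,P)-[280,180])*5).round()
o=ctrl.get_obs();Rc=rot(o['eef_rot'])
c=o['eef_pos']-Rc.apply([0,0,.0063])
for w,dz in((-97,0),(-97,12),(-97,-12),(103,0)): print(w,dz,f(c+Rc.apply([w/1000,0,dz/1000])),(c+Rc.apply([w/1000,0,dz/1000])).round(4))
save('g8',cv2.resize(s['image'][200:260,300:400],None,fx=8,fy=8,interpolation=cv2.INTER_CUBIC)*1)
save('t8',cv2.resize(t['image'][130:290,220:440],None,fx=3.6,fy=3.6,interpolation=cv2.INTER_CUBIC))
E
```

```text
[0.0386 0.0032 0.    ] 0.0387
[0.038  0.0031 0.    ] 0.0382
[ 0.0407 -0.0027  0.    ] 0.0404
[ 0.0402 -0.0027  0.    ] 0.0399
[0.0436 0.0037 0.    ] 0.0438
[0.0431 0.0036 0.    ] 0.0432
[0.042  0.0048 0.    ] 0.0423
[0.0415 0.0048 0.    ] 0.0417
-97 0 [319. 281.] [0.6479 0.0477 0.0551]
-97 12 [309. 292.] [0.641  0.0472 0.0452]
-97 -12 [330. 269.] [0.6547 0.0483 0.0649]
103 0 [ 60. 206.] [0.484  0.0347 0.169 ]
```

View pics/g8.png

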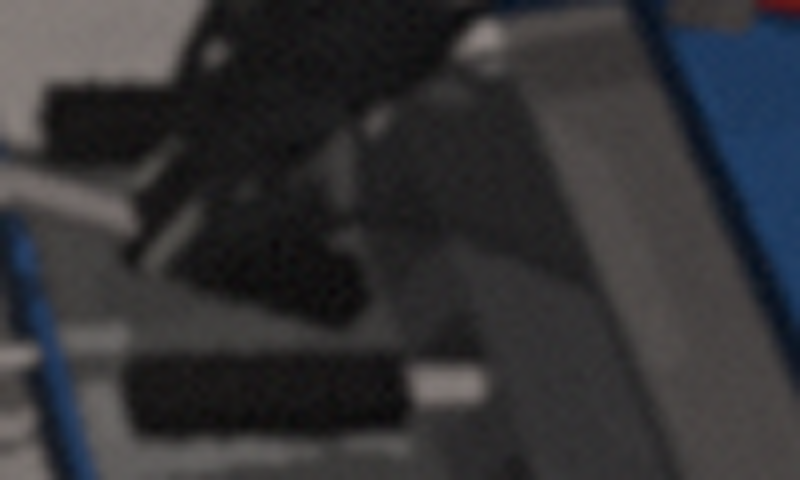

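Request:
step_arm:
  targets: "20 0 0 0 0 0;50 0 0 0 0 0;80 0 -20 0 0 0;100 0 -60 0 0 0;120 30 -100 0 0 0;140 60 -140 0 0 0;150 100 -150 0 0 0;150 130 -150 0 0 0"

```text
time_s: 16.52
eef_pos: [0.5169, 0.1694, 0.3161]
eef_rot: [-0.296, -0.038, 0.954, -0.012]
wrist_force: [0.6, -0.1, -1.1]
opening: 0.308
```

```bash
python3 - <<'E'
from h import *
o=obs()
s=optics.camera('scene');t=optics.camera('top')
save('g9',cv2.resize(s['image'][190:300,290:420],None,fx=6,fy=5.4,interpolation=cv2.INTER_CUBIC))
save('t9',cv2.resize(t['image'][140:300,220:440],None,fx=3.6,fy=3.6,interpolation=cv2.INTER_CUBIC))
E
```

```text
t 16.525 p [0.5169 0.1694 0.3161] psi -3.061 tilt 34.5 q [ 0.09  0.48  1.16  0.01  2.1  -1.56] op 0.308 F [ 0.6 -0.1 -1.1]
```

View pics/g9.png

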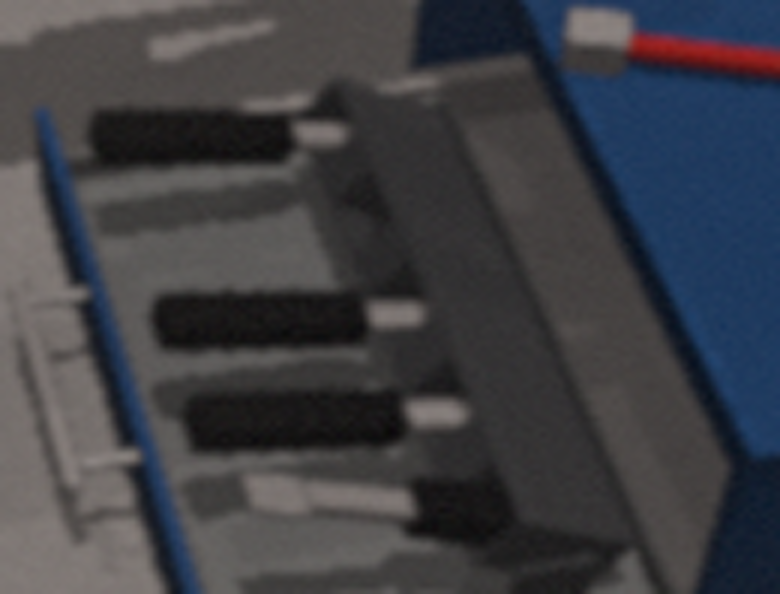

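View pics/t9.png

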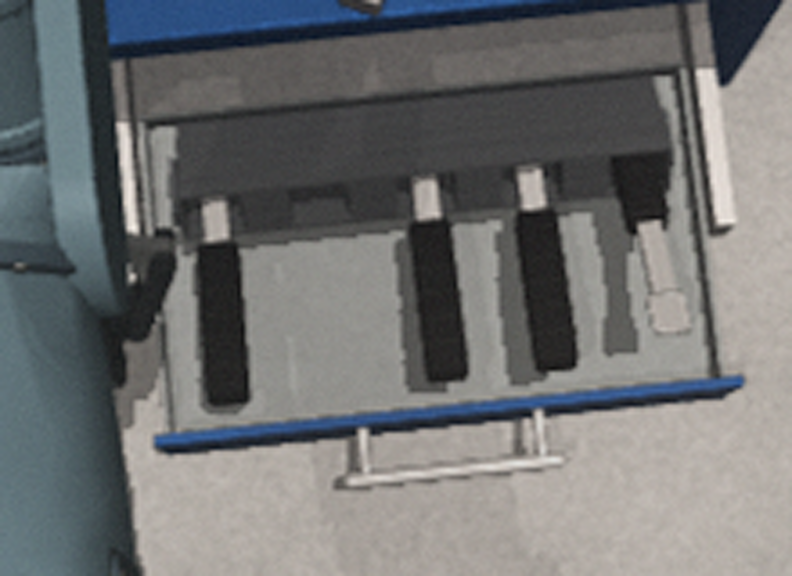

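```bash
python3 - <<'E'
from h import *
s=optics.camera('scene');t=optics.camera('top')
a=plane(t,220+340/3.6,140+482/3.6,.065);b=plane(t,220+563/3.6,140+459/3.6,.065);print(a,b,(a+b)/2,np.arctan2(-(a-b)[0],(a-b)[1]))
m=(a+b)/2; sh=(m-np.array([.4427,-.0374,.065]))@ex;print('shift',sh)
im1=cv2.resize(s['image'][190:300,290:420],None,fx=6,fy=5.4,interpolation=cv2.INTER_CUBIC)
im2=cv2.resize(t['image'][140:300,220:440],None,fx=3.6,fy=3.6,interpolation=cv2.INTER_CUBIC)
for y in(-.144,-.072,0,.072,.144):
    q=[rk(x,y+w,0)+sh*ex for x,w in((.017,.02),(.017,-.02),(-.017,-.02),(-.017,.02))]
    for im,c,o,k in((im1,s,(290,190),(6,5.4)),(im2,t,(220,140),(3.6,3.6))):
        pts=np.array([(proj(c,P)-o)*k for P in q]).round().astype(int);cv2.polylines(im,[pts],True,(255,0,0),1)
save('o9',im1);save('ot9',im2)
E
```

```text
[0.47920324 0.04054268 0.065     ] [ 0.49117776 -0.10955094  0.065     ] [ 0.4851905  -0.03450413  0.065     ] 0.07961171581769125
shift 0.04258696113510504
```

View pics/o9.png

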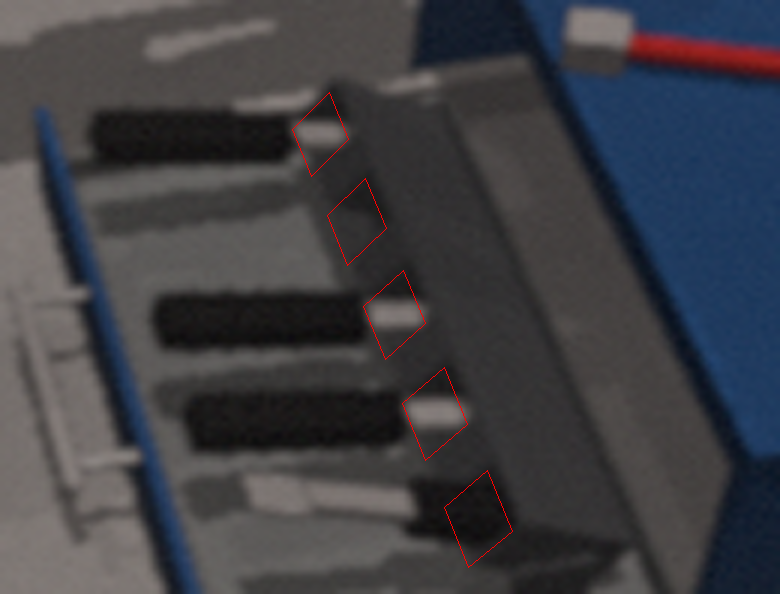

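View pics/ot9.png

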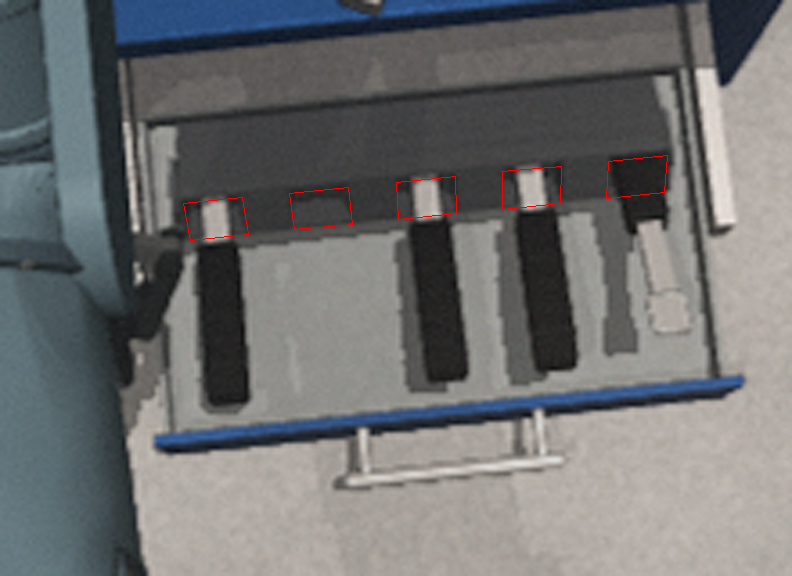

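```bash
python3 - <<'E'
from h import *
s=optics.camera('scene');t=optics.camera('top')
def en(im,k):
    im=cv2.resize(im,None,fx=k,fy=k,interpolation=cv2.INTER_CUBIC).astype(float); return np.clip(im*3.0-40,0,255).astype(np.uint8)
save('e1',en(s['image'][195:300,325:405],7));save('e2',en(t['image'][155:210,265:415],5.3))
E
```

```text
(no output)
```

View pics/e1.png

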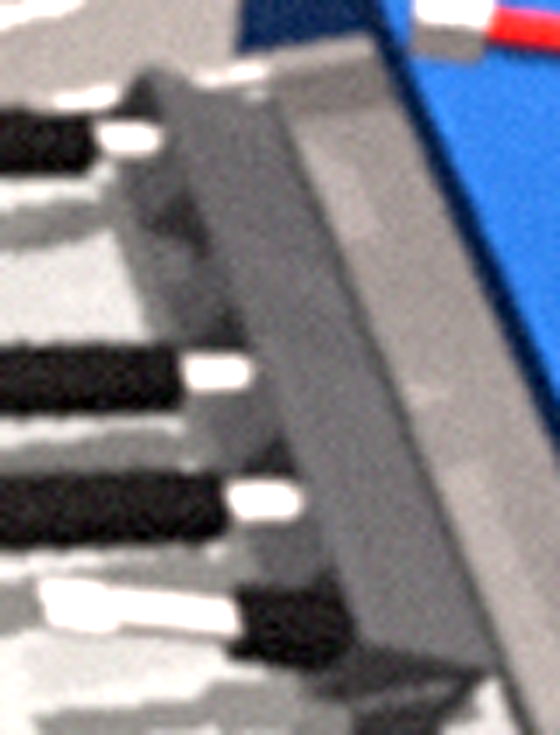

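View pics/e2.png

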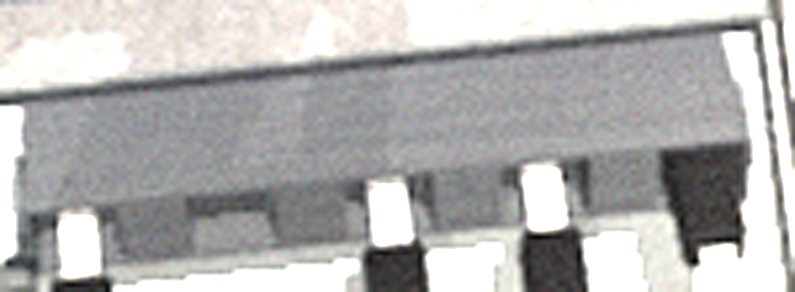

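```bash
python3 - <<'E'
from h import *
s=optics.camera('scene');t=optics.camera('top')
T=lambda x,y:(265+x/5.3,155+y/5.3);S=lambda x,y:(325+x/7,195+y/7)
sh=.0426
c,si=np.cos(np.radians(55)),np.sin(np.radians(55))
for n,a,b in [('near up front',(745,142),(360,648)),('far up front',(22,213),(152,68)),('near rear',(722,30),(490,667)),('pocket72 hole R upper',(270,190),(205,250)),('B hole R',(432,176),(293,478)),('steelB end',(388,180),(250,370))]:
    P,r=two(t,T(*a),s,S(*b));d=P-sh*ex-M;d2=np.array([d@ex,d@ey,d[2]])
    print(n,P.round(4),round(r,4),'tray rel',d2.round(4),'rack x,z',(d2[0]*c+d2[2]*si).round(4),(-d2[0]*si+d2[2]*c).round(4))
E
```

```text
near up front [ 0.6954 -0.1852  0.0926] 0.0005 tray rel [ 0.0121 -0.1644  0.0176] rack x,z 0.0213 0.0002
far up front [0.6717 0.1453 0.095 ] 0.0051 tray rel [0.0143 0.1668 0.02  ] rack x,z 0.0246 -0.0003
near rear [ 0.7561 -0.1821  0.0611] 0.003 tray rel [ 0.0729 -0.1661 -0.0139] rack x,z 0.0304 -0.0677
pocket72 hole R upper [0.6768 0.0323 0.0943] 0.0011 tray rel [0.0106 0.0538 0.0193] rack x,z 0.0219 0.0024
B hole R [ 0.7027 -0.0451  0.0202] 0.0049 tray rel [ 0.0304 -0.0254 -0.0548] rack x,z -0.0275 -0.0563
steelB end [ 0.6862 -0.0221  0.0736] 0.0008 tray rel [ 0.0156 -0.0012 -0.0014] rack x,z 0.0078 -0.0136
```

```bash
python3 - <<'E'
from h import *
o=obs();go([.45,.352,.10],down(np.pi))
for p in [(189,212),(138,238),(118,322)]:
    print(plane(optics.camera('top'),*p,.04))
E
```

```text
t 16.925 p [0.5167 0.1669 0.3137] psi -3.064 tilt 34.7 q [ 0.09  0.49  1.16  0.01  2.1  -1.56] op 0.314 F [ 0.4  0.1 -0.7]
MOVE -79.0 190.0 205.0  -0.025 -0.606 0.076
[0.6434348 0.3531701 0.04     ]
[0.58040661 0.47928385 0.04      ]
[0.37491613 0.52147955 0.04      ]
```

Request:
step_arm:
  targets: "5 35 10 0 -0.1 0.01;5 75 25 0 -0.2 0.02;0 115 50 -0.01 -0.3 0.04;-20 150 90 -0.02 -0.4 0.05;-45 175 135 -0.02 -0.5 0.06;-65 190 175 -0.025 -0.606 0.076;-79 190 205 -0.025 -0.606 0.076;-79 190 205 -0.025 -0.606 0.076"

```text
time_s: 18.08
eef_pos: [0.447, 0.3517, 0.0975]
eef_rot: [-0.003, -0.001, 1.0, -0.002]
wrist_force: [0.3, -0.3, -0.3]
opening: 0.312
```

```bash
python3 - <<'E'
from h import *
o=obs();go([.45,.352,.0065],down(np.pi))
E
```

```text
t 18.075 p [0.447  0.3517 0.0975] psi -3.14 tilt 0.3 q [ 0.46  0.33  1.72 -0.    1.1  -1.11] op 0.312 F [ 0.3 -0.3 -0.3]
MOVE -3.6 0.6 91.0  -0.003 -0.006 0.002
```

Request:
step_arm:
  targets: "0 0 40 0 0 0;0 0 75 0 0 0;0 0 85 0 0 0;0 0 90 0 0 0;0 0 92 0 0 0;0 0 92 0 0 0"

```text
time_s: 18.82
eef_pos: [0.4506, 0.3533, 0.0093]
eef_rot: [0.001, -0.001, 1.0, 0.0]
wrist_force: [-0.2, -0.7, -1.2]
opening: 0.314
```

Request:
step_arm:
  targets: "0 0 0 0 0 0;0 0 0 0 0 0;0 0 0 0 0 0;0 0 -20 0 0 0;0 0 -60 0 0 0;0 0 -60 0 0 0"
  grip: 60

```text
time_s: 19.58
eef_pos: [0.4528, 0.3545, 0.0731]
eef_rot: [0.004, -0.001, 1.0, 0.002]
wrist_force: [1.0, 0.3, 0.6]
opening: 0.603
```

```bash
python3 - <<'E'
from h import *
o=obs()
s=optics.camera('scene');save('g10',cv2.resize(s['image'][130:230,200:350],None,fx=5,fy=5))
# regrasp
go([.453,.352,.006],down(np.pi,np.radians(-18)))
E
```

```text
t 19.575 p [0.4528 0.3545 0.0731] psi -3.14 tilt -0.5 q [ 0.46  0.37  1.73 -0.    1.04 -1.11] op 0.603 F [1.  0.3 0.6]
MOVE -1.2 -1.9 65.1  0.002 -0.309 0.001
```

View pics/g10.png

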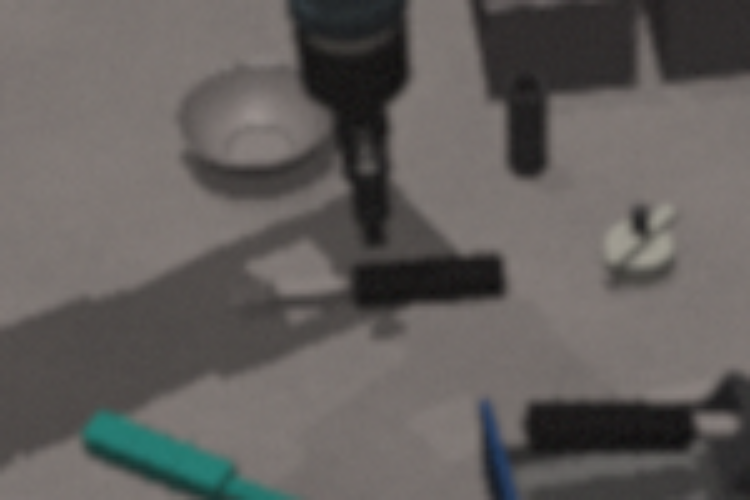

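Request:
step_arm:
  targets: "0 -2 0 0 -0.16 0;0 -2 0 0 -0.314 0;-1 -2 25 0 -0.314 0;-1 -2 45 0 -0.314 0;-1 -2 63 0 -0.314 0;-1 -2 63 0 -0.314 0;-1 -2 63 0 -0.314 0"

```text
time_s: 20.5
eef_pos: [0.4511, 0.351, 0.0055]
eef_rot: [0.157, -0.001, 0.988, 0.0]
wrist_force: [-0.4, -0.7, 0.3]
opening: 0.601
```

```bash
python3 - <<'E'
from h import *
o=obs();go([.453,.353,.008],down(np.pi,np.radians(-18)))
E
```

```text
t 20.5 p [0.4511 0.351  0.0055] psi -3.14 tilt -18.0 q [ 0.54  0.38  1.93 -0.3   0.57 -0.8 ] op 0.601 F [-0.4 -0.7  0.3]
MOVE -2.6 2.0 -1.8  0.001 0.000 0.001
```

Request:
step_arm:
  targets: "-2 0 -2 0 0 0;-2 0 -2 0 0 0;-2 0 -2 0 0 0;-2 0 -2 0 0 0;-2 0 -2 0 0 0"
  grip: 0

```text
time_s: 21.12
eef_pos: [0.4532, 0.3515, 0.0092]
eef_rot: [0.158, -0.001, 0.987, 0.001]
wrist_force: [-1.1, -1.5, 6.8]
opening: 0.312
```

```bash
python3 - <<'E'
from h import *
o=obs();go([.453,.35,.28],down(np.pi,np.radians(-18)))
E
```

```text
t 21.125 p [0.4532 0.3515 0.0092] psi -3.14 tilt -18.1 q [ 0.54  0.37  1.93 -0.3   0.58 -0.8 ] op 0.312 F [-1.1 -1.5  6.8]
MOVE -84.1 -1.1 -257.4  0.002 0.003 0.001
```

```bash
cat >> h.py <<'E'
M0=rk(.003,0,0)
def setsh(sh): 
    global M
    M=M0+sh*ex
E
python3 - <<'E'
import h
from h import *
setsh(.0426)
pre=h.rk(.0015-.0028,.072,.0224+.12);print(h.M,pre)
wp([.453,.30,.28],np.pi,0) if 0 else None
wp(pre+[0,0,.12],np.pi+th,17)
E
```

```text
[ 0.67218597 -0.02204649  0.07745746] [0.54953969 0.04058724 0.15806984]
MOVE -174.9 -310.7 -226.0  0.001 0.613 -0.078
```

Request:
step_arm:
  targets: "-6 0 -20 0 0 0;-20 0 -60 0 0 0;-36 0 -110 0 0 0;-52 0 -160 0 0 0;-68 0 -210 0 0 0;-84 0 -257 0 0 0;-84 0 -257 0 0 0"

```text
time_s: 22.0
eef_pos: [0.4546, 0.3522, 0.2841]
eef_rot: [0.161, -0.0, 0.987, 0.003]
wrist_force: [-0.1, 0.2, -0.9]
opening: 0.309
```

```bash
python3 - <<'E'
import h
from h import *
setsh(.0426);o=obs()
pre=h.rk(.0015-.0028,.072,.0224+.12);print(h.M,pre)
wp(pre+[0,0,.12],np.pi+th,17)
s=optics.camera('scene');save('g11',cv2.resize(s['image'][90:190,230:380],None,fx=5,fy=5))
Rc=rot(o['eef_rot'])
E
```

```text
t 22.0 p [0.4546 0.3522 0.2841] psi 3.142 tilt -18.5 q [ 0.54 -0.03  1.75 -0.18  1.14 -0.98] op 0.309 F [-0.1  0.2 -0.9]
[ 0.67218597 -0.02204649  0.07745746] [0.54953969 0.04058724 0.15806984]
MOVE -88.1 -311.8 34.1  0.004 0.619 -0.078
```

View pics/g11.png

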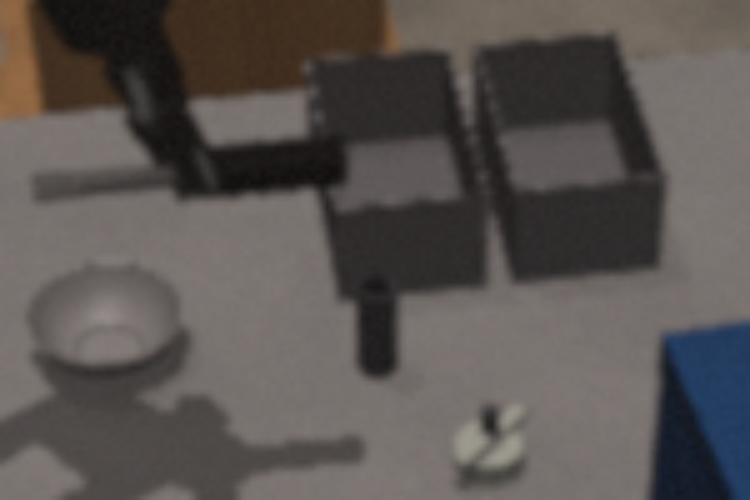

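Held level with the hand leaning toward the bar, as intended. Next I move over the tray.

Request:
step_arm:
  targets: "-10 -40 2 0 0.06 -0.01;-20 -85 4 0 0.14 -0.02;-32 -130 7 0 0.22 -0.03;-45 -180 12 0 0.32 -0.04;-57 -225 18 0 0.42 -0.05;-70 -270 26 0 0.52 -0.06;-88 -312 34 0 0.619 -0.078;-88 -312 34 0 0.619 -0.078"

```text
time_s: 23.05
eef_pos: [0.5472, 0.0359, 0.2677]
eef_rot: [-0.156, -0.036, 0.987, -0.006]
wrist_force: [-0.2, 0.9, -1.6]
opening: 0.31
```

```bash
python3 - <<'E'
import h
from h import *
setsh(.0426);o=obs()
pre=h.rk(.0015-.0028,.072,.0224+.12)
wp(pre,np.pi+th,17)
E
```

```text
t 23.05 p [0.5472 0.0359 0.2677] psi -3.068 tilt 18.0 q [-0.12  0.32  1.39 -0.06  1.74 -1.76] op 0.31 F [-0.2  0.9 -1.6]
MOVE -36.4 4.5 103.5  0.002 -0.017 -0.004
```

Request:
step_arm:
  targets: "-12 2 35 0 -0.01 0;-24 2 70 0 -0.01 0;-36 2 103 0 -0.01 0;-36 2 103 0 -0.01 0;-36 2 103 0 -0.01 0"

```text
time_s: 23.68
eef_pos: [0.5504, 0.0417, 0.1647]
eef_rot: [-0.147, -0.039, 0.988, -0.006]
wrist_force: [0.2, -0.2, -1.4]
opening: 0.311
```

```bash
python3 - <<'E'
import h
from h import *
setsh(.0426);o=obs()
pre=h.rk(.0015-.0028,.072,.0224+.12)
wp(pre,np.pi+th,17)
s=optics.camera('scene');save('g12',np.clip(cv2.resize(s['image'][190:300,290:420],None,fx=6,fy=5.4,interpolation=cv2.INTER_CUBIC)*2.0-20,0,255).astype(np.uint8))
f=lambda P:((proj(s,P)-[290,190])*[6,5.4]).round()
print(f(h.rk(.0015,.072,.048)),[f(h.rk(.0015+a,.072+b,.048)) for a in(-.012,.012) for b in (-.014,.014)])
print([f(h.rk(a,.072+b,0)) for a in(-.017,.017) for b in (-.02,.02)])
E
```

```text
t 23.675 p [0.5504 0.0417 0.1647] psi -3.063 tilt 16.9 q [-0.11  0.41  1.49 -0.05  1.53 -1.75] op 0.311 F [ 0.2 -0.2 -1.4]
MOVE -1.0 -1.0 6.6  -0.001 0.002 0.001
[291. 197.] [array([284., 228.]), array([270., 193.]), array([311., 202.]), array([297., 166.])]
[array([350., 262.]), array([330., 212.]), array([389., 225.]), array([368., 175.])]
```

View pics/g12.png

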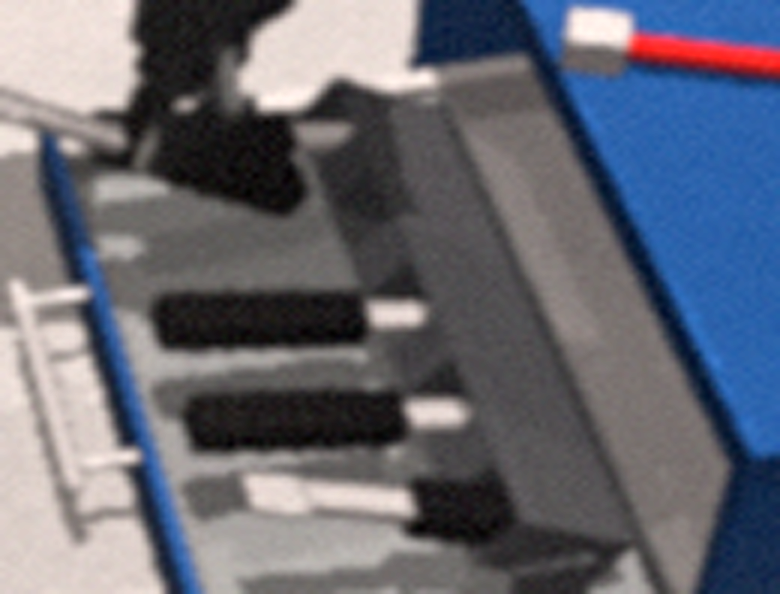

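Request:
step_arm:
  targets: "0 0 4 0 0 0;-1 -1 6 0 0 0;-1 -1 6 0 0 0;-1 -1 6 0 0 0"

```text
time_s: 24.22
eef_pos: [0.5498, 0.0401, 0.1579]
eef_rot: [-0.147, -0.039, 0.988, -0.006]
wrist_force: [-0.2, -0.3, -1.9]
opening: 0.312
```

```bash
python3 - <<'E'
import h
from h import *
setsh(.0426);o=obs()
wp(h.rk(.0015-.0028,.072,.0224+.12),np.pi+th,17)
wp(h.rk(.0015-.0028,.072,.0224+.04),np.pi+th,17)
E
```

```text
t 24.225 p [0.5498 0.0401 0.1579] psi -3.064 tilt 16.9 q [-0.11  0.41  1.5  -0.05  1.52 -1.75] op 0.312 F [-0.2 -0.3 -1.9]
MOVE 0.2 0.5 -0.1  -0.000 0.002 0.000
MOVE -75.8 0.5 24.8  -0.000 0.002 0.000
```

Request:
step_arm:
  targets: "-14 0 5 0 0 0;-28 0 9 0 0 0;-38 0 12 0 0 0;-47 0 15 0 0 0;-56 0 18 0 0 0;-66 0 22 0 0 0;-76 0 25 0 0 0;-76 0 25 0 0 0"

```text
time_s: 25.22
eef_pos: [0.6151, 0.0453, 0.111]
eef_rot: [-0.147, -0.039, 0.988, -0.006]
wrist_force: [0.1, -0.3, -0.9]
opening: 0.31
```

```bash
python3 - <<'E'
import h
from h import *
setsh(.0426);o=obs()
wp(h.rk(.0015-.0028,.072,.0224),np.pi+th,17)
s=optics.camera('scene');save('g13',np.clip(cv2.resize(s['image'][190:300,290:420],None,fx=6,fy=5.4,interpolation=cv2.INTER_CUBIC)*2.0-20,0,255).astype(np.uint8))
E
```

```text
t 25.225 p [0.6151 0.0453 0.111 ] psi -3.063 tilt 17.0 q [-0.09  0.6   1.33 -0.05  1.51 -1.73] op 0.31 F [ 0.1 -0.3 -0.9]
MOVE -37.5 0.4 11.3  -0.000 0.001 0.000
```

View pics/g13.png

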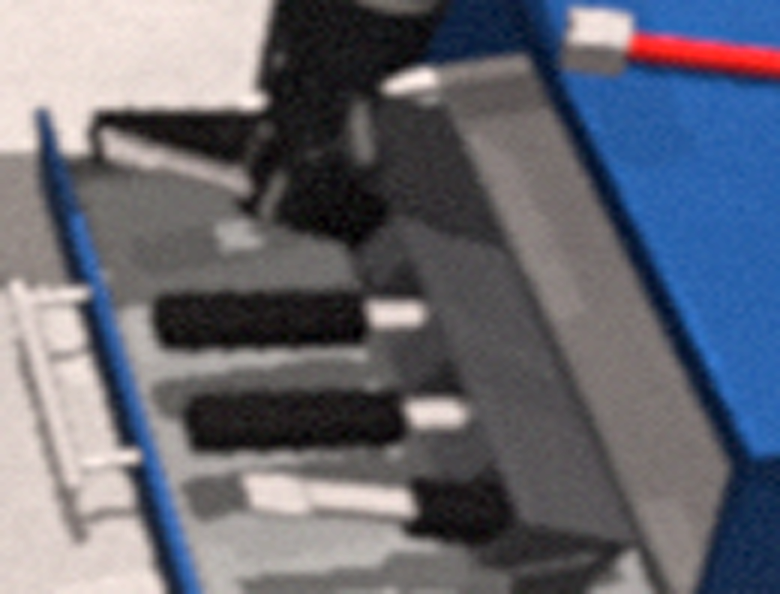

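Request:
step_arm:
  targets: "-8 0 2 0 0 0;-16 0 5 0 0 0;-24 0 7 0 0 0;-31 0 9 0 0 0;-37 0 11 0 0 0;-40 0 12 0 0 0;-41 0 12 0 0 0;-41 0 12 0 0 0"

```text
time_s: 26.28
eef_pos: [0.6514, 0.048, 0.0897]
eef_rot: [-0.146, -0.039, 0.989, -0.006]
wrist_force: [-1.3, 0.6, 5.4]
opening: 0.307
```

```bash
python3 - <<'E'
import h
from h import *
setsh(.0426);o=obs()
wp(h.rk(.0015-.0028,.072,.0224),np.pi+th,17)
s=optics.camera('scene');save('g14',np.clip(cv2.resize(s['image'][190:300,290:420],None,fx=6,fy=5.4,interpolation=cv2.INTER_CUBIC)*2.0-20,0,255).astype(np.uint8))
E
```

```text
t 26.275 p [0.6514 0.048  0.0897] psi -3.063 tilt 16.8 q [-0.08  0.7   1.22 -0.05  1.51 -1.72] op 0.307 F [-1.3  0.6  5.4]
MOVE 3.5 0.5 1.5  -0.001 0.003 0.000
```

View pics/g14.png

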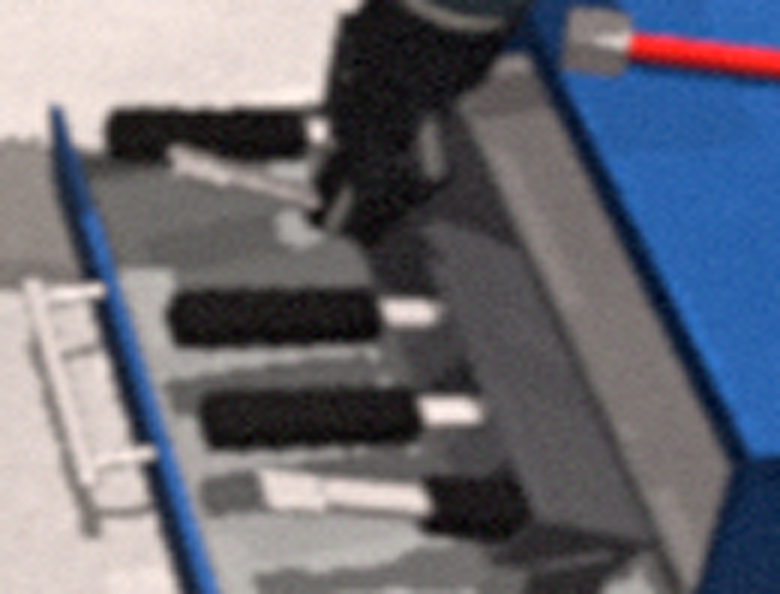

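Request:
step_arm:
  targets: "0 0 0 0 0 0;0 0 0 0 0 0;0 0 0 0 0 0;0 0 -15 0 0 0;0 0 -50 0 0 0;0 0 -100 0 0 0;0 0 -150 0 0 0;0 0 -150 0 0 0"
  grip: 55

```text
time_s: 27.32
eef_pos: [0.6975, 0.0514, 0.239]
eef_rot: [-0.141, -0.039, 0.989, -0.007]
wrist_force: [0.7, -1.0, 0.6]
opening: 0.547
```

```bash
python3 - <<'E'
import h
from h import *
o=obs()
s=optics.camera('scene');save('g15',np.clip(cv2.resize(s['image'][190:300,290:420],None,fx=6,fy=5.4,interpolation=cv2.INTER_CUBIC)*2.0-20,0,255).astype(np.uint8))
t=optics.camera('top');save('t15',cv2.resize(t['image'][140:300,220:440],None,fx=3.6,fy=3.6,interpolation=cv2.INTER_CUBIC))
E
```

```text
t 27.325 p [0.6975 0.0514 0.239 ] psi -3.064 tilt 16.2 q [-0.08  0.67  0.96 -0.05  1.8  -1.73] op 0.547 F [ 0.7 -1.   0.6]
```

View pics/g15.png

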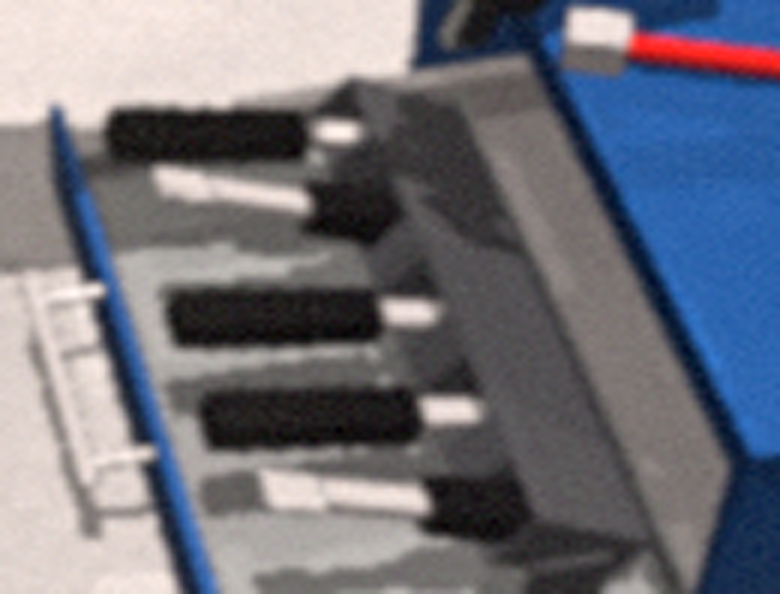

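View pics/t15.png

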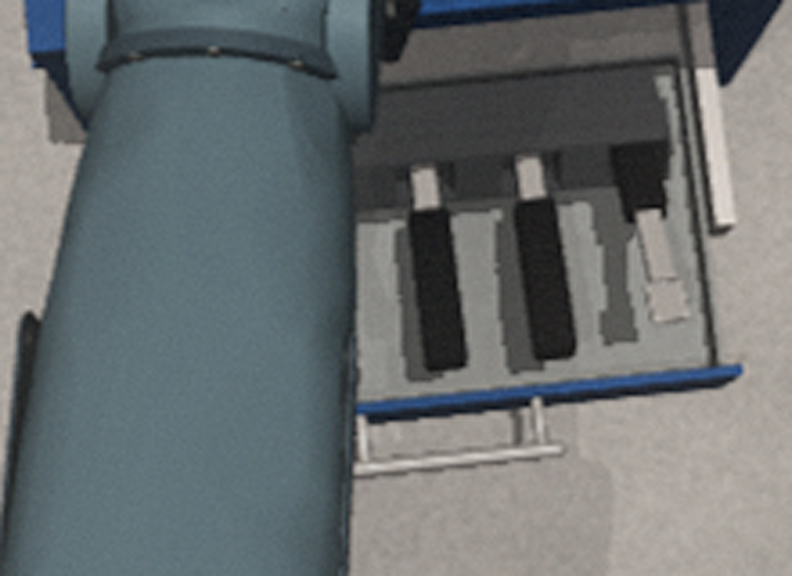

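```bash
python3 - <<'E'
import h
from h import *
t=optics.camera('top')
b=plane(t,220+563/3.6,140+449/3.6,.065);hc=b+.072*ey;print(hc, (hc-np.array([.4427,-.0374,.065]))@ex)
o=obs();wp([.493,-.033,.2],np.pi/2+th,0)
E
```

```text
[ 0.49229377 -0.03802277  0.065     ] 0.0493944530254895
t 27.475 p [0.6936 0.0516 0.2314] psi -3.063 tilt 17.0 q [-0.08  0.67  0.97 -0.05  1.8  -1.73] op 0.544 F [ 0.6 -0.5 -0.7]
MOVE 188.5 -68.6 90.3  -0.233 -0.232 1.559
```

Request:
step_arm:
  targets: "24 -9 6 -0.025 -0.025 0.17;48 -17 12 -0.05 -0.05 0.34;72 -26 20 -0.075 -0.075 0.51;96 -34 30 -0.1 -0.1 0.68;120 -43 42 -0.125 -0.125 0.85;144 -52 56 -0.15 -0.15 1.02;166 -60 72 -0.18 -0.18 1.19;188 -69 90 -0.205 -0.205 1.36"
  grip: 30

```text
time_s: 28.48
eef_pos: [0.4918, -0.0334, 0.1987]
eef_rot: [-0.02, 0.605, 0.796, -0.0]
wrist_force: [0.4, -0.7, 0.0]
opening: 0.301
```

```bash
python3 - <<'E'
import h
from h import *
o=obs();go([.4925,-.034,.12],down(np.pi/2+th))
t=optics.camera('top');save('t16',cv2.resize(t['image'][140:300,220:440],None,fx=3.6,fy=3.6,interpolation=cv2.INTER_CUBIC))
E
```

```text
t 28.475 p [ 0.4918 -0.0334  0.1987] psi 1.841 tilt 1.7 q [-0.32  0.05  1.82  0.01  1.31 -0.59] op 0.301 F [ 0.4 -0.7  0. ]
MOVE -3.3 2.4 78.6  -0.027 -0.030 0.193
```

View pics/t16.png

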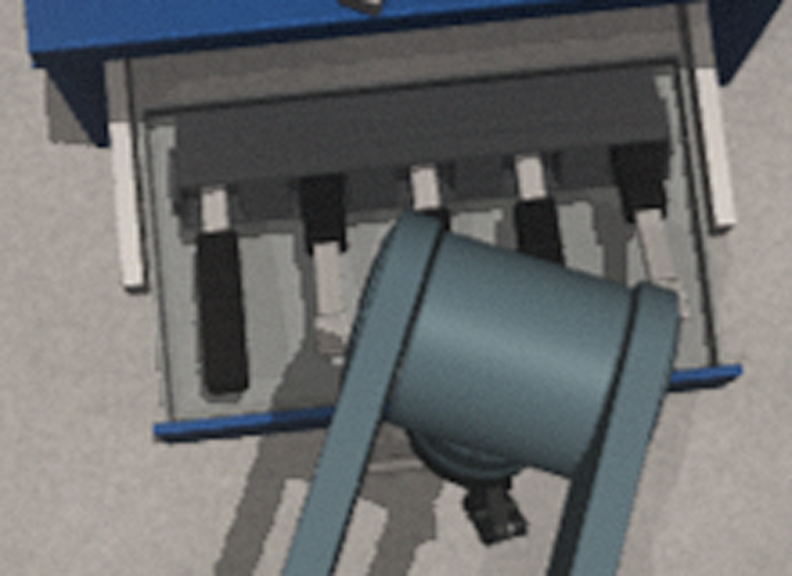

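Request:
step_arm:
  targets: "-1 0 0 -0.01 -0.01 0.1;-3 2 0 -0.027 -0.03 0.193;-3 2 30 -0.027 -0.03 0.193;-3 2 78 -0.027 -0.03 0.193;-3 2 78 -0.027 -0.03 0.193"

```text
time_s: 29.15
eef_pos: [0.49, -0.0324, 0.118]
eef_rot: [-0.004, 0.677, 0.736, -0.002]
wrist_force: [0.7, -0.8, 0.2]
opening: 0.304
```

```bash
python3 - <<'E'
import h
from h import *
o=obs();go([.4925,-.034,.046],down(np.pi/2+th))
E
```

```text
t 29.15 p [ 0.49   -0.0324  0.118 ] psi 1.655 tilt 0.5 q [-0.31  0.14  1.9  -0.    1.11 -0.39] op 0.304 F [ 0.7 -0.8  0.2]
MOVE -2.0 3.0 72.0  -0.009 -0.003 0.006
```

Request:
step_arm:
  targets: "0 2 20 0 0 0;0 2 45 0 0 0;0 2 62 0 0 0;0 2 72 0 0 0;0 2 72 0 0 0"

```text
time_s: 29.78
eef_pos: [0.4963, -0.0337, 0.0502]
eef_rot: [0.0, 0.677, 0.736, 0.0]
wrist_force: [-0.4, -0.7, 0.1]
opening: 0.299
```

Request:
step_arm:
  targets: "0 0 0 0 0 0;0 0 0 0 0 0;0 0 0 0 0 0;0 -10 0 0 0 0;0 -25 0 0 0 0;0 -40 0 0 0 0;0 -50 0 0 0 0;0 -54 0 0 0 0"
  grip: 0

```text
time_s: 30.78
eef_pos: [0.4422, -0.0382, 0.051]
eef_rot: [0.001, 0.677, 0.736, 0.001]
wrist_force: [2.2, 4.2, 6.3]
opening: 0.101
```

Request:
step_arm:
  targets: "0 -4 0 0 0 0;0 -8 0 0 0 0;0 -8 0 0 0 0"

```text
time_s: 31.15
eef_pos: [0.4348, -0.0388, 0.051]
eef_rot: [0.001, 0.677, 0.736, 0.001]
wrist_force: [1.8, 4.1, 5.6]
opening: 0.104
```

Request:
step_arm:
  targets: "0 -2 0 0 0 0;0 -2 0 0 0 0;0 0 0 0 0 0"

```text
time_s: 31.52
eef_pos: [0.4348, -0.0387, 0.051]
eef_rot: [0.001, 0.677, 0.736, 0.001]
wrist_force: [-2.3, 2.8, 11.6]
opening: 0.099
```

Request:
step_arm:
  targets: "0 0 0 0 0 0;0 0 0 0 0 0;0 0 0 0 0 0;0 0 -40 0 0 0;0 0 -90 0 0 0;0 0 -140 0 0 0;0 0 -170 0 0 0;0 0 -170 0 0 0"
  grip: 30

```text
time_s: 32.52
eef_pos: [0.4359, -0.0395, 0.2228]
eef_rot: [0.003, 0.677, 0.736, 0.001]
wrist_force: [-0.5, 0.2, -0.3]
opening: 0.3
```

Request:
step_arm:
  targets: "40 0 -20 0 0 0.17;85 0 -40 0 0 0.34;130 0 -60 0 0 0.51;175 0 -80 0 0 0.68;220 0 -90 0 0 0.85;265 0 -90 0 0 1.02;300 0 -90 0 0 1.19;330 0 -90 0 0 1.36"
  grip: 55

```text
time_s: 33.52
eef_pos: [0.4059, 0.2912, 0.308]
eef_rot: [0.001, 0.99, 0.144, -0.001]
wrist_force: [-0.0, 0.2, -1.0]
opening: 0.552
```

```bash
python3 - <<'E'
import h
from h import *
o=obs()
s=optics.camera('scene');t=optics.camera('top')
def en(im,k):
    im=cv2.resize(im,None,fx=k,fy=k,interpolation=cv2.INTER_CUBIC).astype(float); return np.clip(im*2.2-25,0,255).astype(np.uint8)
save('e3',en(s['image'][185:305,285:415],6)[:,:780]);save('e4',en(t['image'][160:305,225:425],4))
E
```

```text
t 33.525 p [0.4059 0.2912 0.308 ] psi 0.289 tilt 0.1 q [ 0.39 -0.05  1.69 -0.    1.5   1.67] op 0.552 F [-0.   0.2 -1. ]
```

View pics/e3.png

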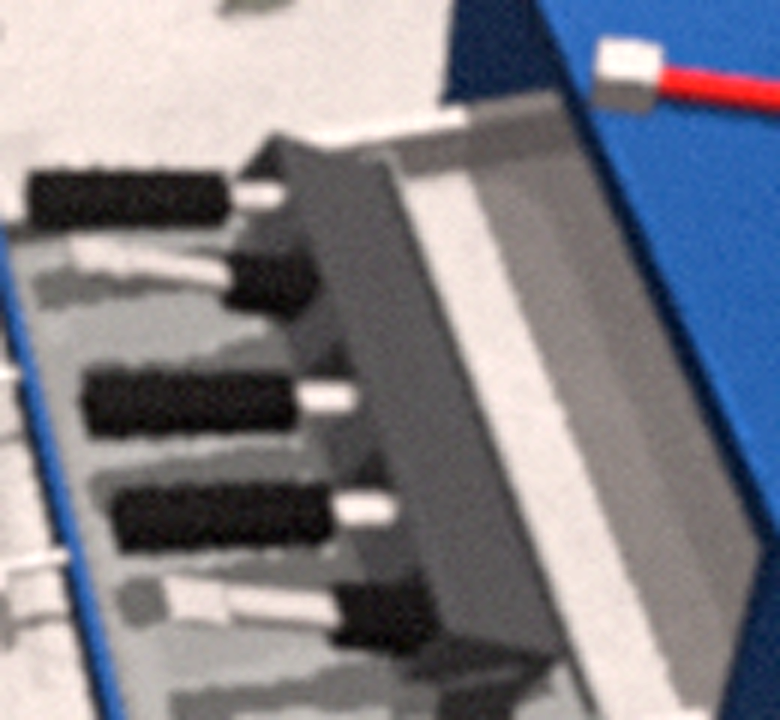

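View pics/e4.png

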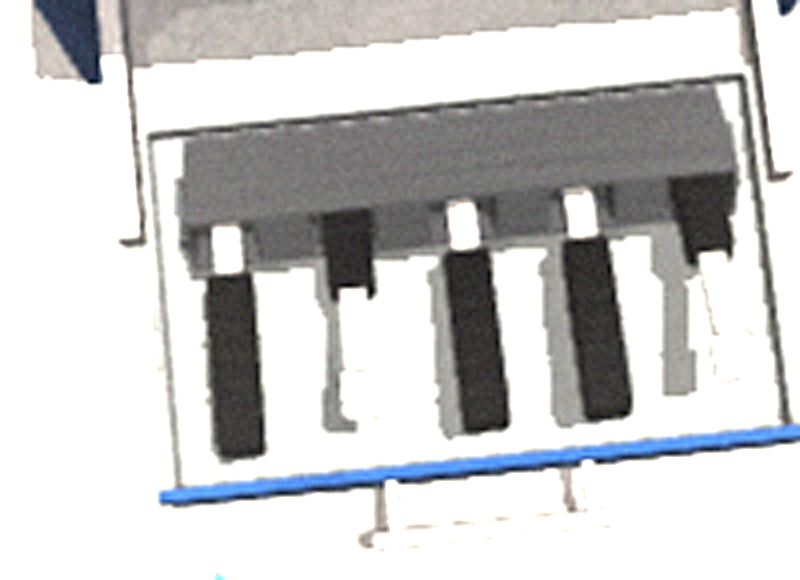

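```bash
python3 - <<'E'
import h
from h import *
s=optics.camera('scene');t=optics.camera('top')
T=lambda x,y:(225+x/4,160+y/4);S=lambda x,y:(285+x/6,185+y/6)
n,r1=two(t,T(735,175),s,S(440,632));f,r2=two(t,T(180,229),s,S(280,132));print(n,f,r1,r2,'yaw',np.arctan2(-(f-n)[0],(f-n)[1]),np.linalg.norm(f-n))
u=(n+f)/2;print('mid',u,'pred upper edge sh=-.007',M0-.007*ex+ .0205*np.array([.574,.045,.819]))
a=plane(t,*T(362,541),.065);b=plane(t,*T(606,519),.065);print((a+b)/2,np.linalg.norm(a-b))
for nm,te,tj,se,sj in [('A',(240,457),(230,277),(28,203),(232,195)),('B',(485,430),(468,250),(83,406),(298,398)),('C',(607,415),(587,238),(115,518),(332,512))]:
    e,r1=two(t,T(*te),s,S(*se));j,r2=two(t,T(*tj),s,S(*sj));d=e-j
    d2=e-M0+.007*ex;j2=j-M0+.007*ex
    print(nm,e.round(4),j.round(4),round(r1,4),round(r2,4),'incl',np.degrees(np.arctan2(d[2],np.hypot(d[0],d[1]))).round(1),'rel e',(d2@ex).round(4),(d2@ey).round(4),d2[2].round(4),'rel j',(j2@ex).round(4),(j2@ey).round(4),j2[2].round(4))
E
```

```text
[ 0.64092344 -0.18956688  0.09712588] [0.61973788 0.14374215 0.09370278] 0.0021699630050931173 0.00864237737370178 yaw 0.06347592159309351 0.3339991861438058
mid [ 0.63033066 -0.02291236  0.09541433] pred upper edge sh=-.007 [ 0.63450378 -0.02498887  0.09424696]
[ 0.43280821 -0.0343956   0.065     ] 0.14714532190038054
A [0.4799 0.1088 0.099 ] [0.5905 0.1153 0.0793] 0.0044 0.0052 incl 10.1 rel e -0.1319 0.1455 0.0216 rel j -0.0212 0.1433 0.0018
B [ 0.4915 -0.0351  0.1035] [ 0.6022 -0.0289  0.0807] 0.0033 0.0027 incl 11.6 rel e -0.1315 0.0011 0.0261 rel j -0.0207 -0.0014 0.0032
C [ 0.4982 -0.1066  0.105 ] [ 0.6071 -0.1012  0.0798] 0.0026 0.001 incl 13.0 rel e -0.1304 -0.0708 0.0276 rel j -0.0214 -0.0738 0.0024
```

```bash
cat >> h.py <<'E'
import sys
def pick(y,back=0.0):
    c,s=np.cos(np.radians(25)),np.sin(np.radians(25))
    return M+(-.0413)*ex+y*ey+(-.0106)*ez + back*(s*ex+c*ez)
def ins(y,d,xc=.0015,s=.092,n=-.009): return rk(xc+n,y,s-.072+d)
E
python3 - <<'E'
import h
from h import *
setsh(-.010);print(h.M,h.pick(-.072),h.ins(-.072,.12))
wp(h.pick(-.072,.13),th,25)
E
```

```text
[ 0.6197459  -0.02614513  0.07745746] [ 0.58418178 -0.10114435  0.06685746] [ 0.50673486 -0.10719749  0.15161452]
MOVE 109.4 437.8 124.3  0.050 -0.433 0.216
```

Request:
step_arm:
  targets: "15 55 0 0 0 0.03;30 110 0 0.01 -0.06 0.06;45 165 0 0.01 -0.12 0.09;60 220 10 0.02 -0.18 0.12;75 275 30 0.03 -0.26 0.15;90 330 60 0.04 -0.34 0.18;109 385 90 0.05 -0.433 0.216;109 438 124 0.05 -0.433 0.216"

```text
time_s: 34.72
eef_pos: [0.6372, -0.0963, 0.1853]
eef_rot: [0.006, 0.975, 0.037, -0.217]
wrist_force: [0.3, 0.3, -0.4]
opening: 0.551
```

```bash
python3 - <<'E'
import h
from h import *
setsh(-.010);o=obs()
wp(h.pick(-.072,.07),th,25)
E
```

```text
t 34.725 p [ 0.6372 -0.0963  0.1853] psi 0.077 tilt 25.1 q [-0.26  0.69  1.07 -0.14  1.8   1.23] op 0.551 F [ 0.3  0.3 -0.4]
MOVE 1.9 0.9 59.8  -0.005 0.002 -0.001
```

Request:
step_arm:
  targets: "1 1 20 0 0 0;2 1 40 0 0 0;2 1 60 0 0 0;2 1 60 0 0 0;2 1 60 0 0 0"

```text
time_s: 35.35
eef_pos: [0.6139, -0.0969, 0.1347]
eef_rot: [0.007, 0.976, 0.036, -0.215]
wrist_force: [-0.3, -0.8, 0.9]
opening: 0.549
```

```bash
python3 - <<'E'
import h
from h import *
setsh(-.010);o=obs()
wp(h.pick(-.072,0),th,25)
s=optics.camera('scene')
save('g17',np.clip(cv2.resize(s['image'][195:315,285:415],None,fx=6,fy=5,interpolation=cv2.INTER_CUBIC)*2.0-20,0,255).astype(np.uint8))
E
```

```text
t 35.35 p [ 0.6139 -0.0969  0.1347] psi 0.075 tilt 24.8 q [-0.27  0.68  1.18 -0.14  1.69  1.24] op 0.549 F [-0.3 -0.8  0.9]
MOVE 1.3 2.2 74.1  -0.003 -0.003 -0.003
```

View pics/g17.png

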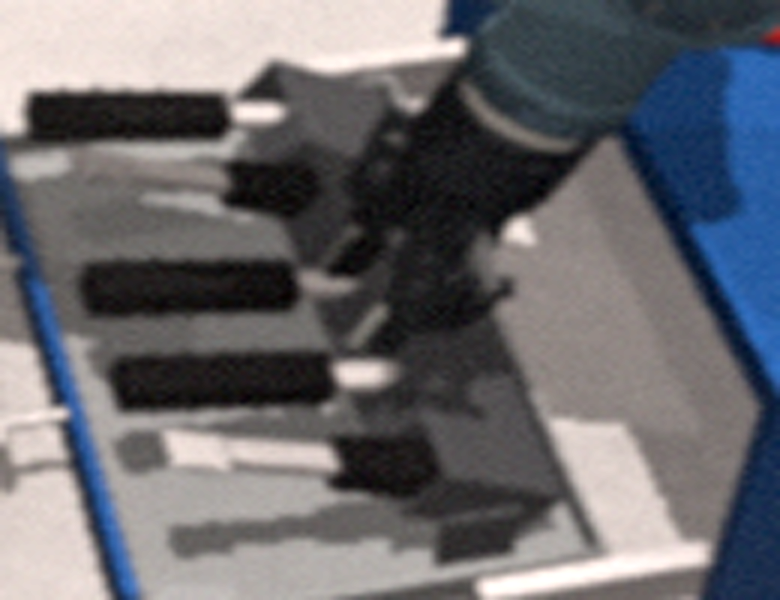

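Request:
step_arm:
  targets: "0 2 15 0 0 0;1 2 30 0 0 0;1 2 45 0 0 0;1 2 58 0 0 0;1 2 66 0 0 0;1 2 70 0 0 0;1 2 70 0 0 0;1 2 70 0 0 0"

```text
time_s: 36.4
eef_pos: [0.5859, -0.1002, 0.0707]
eef_rot: [0.007, 0.976, 0.036, -0.214]
wrist_force: [0.7, 0.2, 0.2]
opening: 0.548
```

```bash
python3 - <<'E'
import h
from h import *
setsh(-.010);o=obs()
wp(h.pick(-.072,0),th,25)
s=optics.camera('scene')
save('g18',np.clip(cv2.resize(s['image'][195:315,285:415],None,fx=6,fy=5,interpolation=cv2.INTER_CUBIC)*2.0-20,0,255).astype(np.uint8))
E
```

```text
t 36.4 p [ 0.5859 -0.1002  0.0707] psi 0.075 tilt 24.8 q [-0.29  0.7   1.3  -0.15  1.56  1.24] op 0.548 F [0.7 0.2 0.2]
MOVE -0.0 0.8 4.2  -0.003 -0.004 -0.003
```

View pics/g18.png

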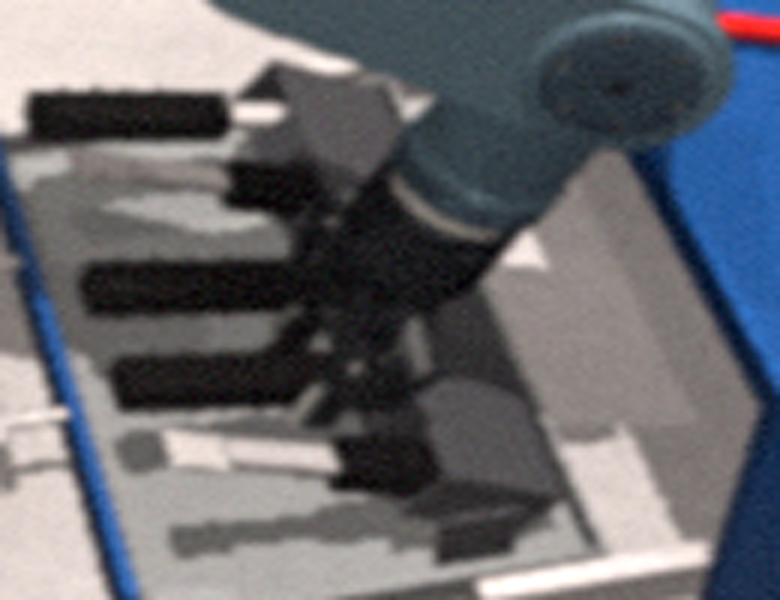

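Request:
step_arm:
  targets: "0 0 3 0 0 0;0 0 3 0 0 0;0 0 3 0 0 0;0 0 3 0 0 0;0 0 3 0 0 0;0 0 3 0 0 0"
  grip: 0

```text
time_s: 37.2
eef_pos: [0.5843, -0.1001, 0.0677]
eef_rot: [0.007, 0.976, 0.036, -0.215]
wrist_force: [0.7, 1.5, 4.1]
opening: 0.316
```

```bash
python3 - <<'E'
import h
from h import *
setsh(-.010);o=obs()
d=-.966*ex+.259*ez
go(o['eef_pos']+.085*d,rot(o['eef_rot']))
go(o['eef_pos']+.085*d+[0,0,.16],rot(o['eef_rot']))
E
```

```text
t 37.2 p [ 0.5843 -0.1001  0.0677] psi 0.075 tilt 24.8 q [-0.29  0.7   1.3  -0.15  1.55  1.24] op 0.316 F [0.7 1.5 4.1]
MOVE -83.8 0.3 14.5  0.000 0.000 0.000
MOVE -150.9 0.0 -130.7  0.000 0.000 0.000
```

Request:
step_arm:
  targets: "-10 0 2 0 0 0;-25 0 4 0 0 0;-42 0 7 0 0 0;-60 0 10 0 0 0;-84 0 14 0 0 0;-105 0 -30 0 0 0;-128 0 -80 0 0 0;-151 0 -131 0 0 0"

```text
time_s: 38.2
eef_pos: [0.5008, -0.1065, 0.2503]
eef_rot: [0.007, 0.976, 0.036, -0.216]
wrist_force: [0.5, -0.3, -0.9]
opening: 0.318
```

```bash
python3 - <<'E'
import h
from h import *
setsh(-.010);o=obs()
s=optics.camera('scene');t=optics.camera('top')
save('g19',cv2.resize(s['image'][160:310,270:420],None,fx=4.5,fy=4,interpolation=cv2.INTER_CUBIC))
E
```

```text
t 38.2 p [ 0.5008 -0.1065  0.2503] psi 0.075 tilt 25.0 q [-0.34  0.34  1.44 -0.17  1.77  1.16] op 0.318 F [ 0.5 -0.3 -0.9]
```

View pics/g19.png

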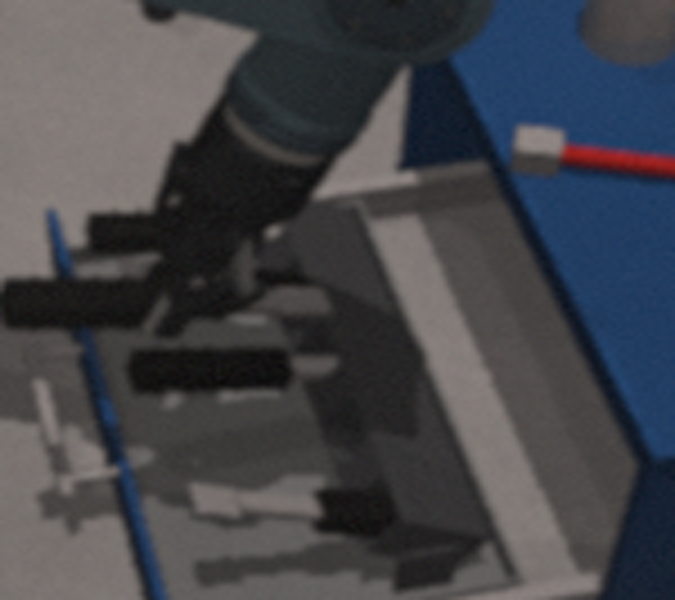

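Request:
step_arm:
  targets: "0 0 -5 0 0 -0.18;0 0 -10 0 0 -0.36;0 0 -10 0 0 -0.54;0 0 -10 0 0 -0.72;0 0 -10 0 0 -0.9;0 0 -10 0 0 -1.08;0 0 -10 0 0 -1.26;0 0 -10 0 0 -1.44"

```text
time_s: 39.3
eef_pos: [0.5053, -0.1062, 0.2571]
eef_rot: [-0.138, 0.708, 0.673, -0.167]
wrist_force: [-0.0, -0.4, -1.9]
opening: 0.316
```

Request:
step_arm:
  targets: "0 0 0 0 0 -0.18;0 0 0 0 0 -0.36;0 0 0 0 0 -0.54;0 0 0 0 0 -0.72;0 0 0 0 0 -0.9;0 0 0 0 0 -1.08;0 0 0 0 0 -1.26;0 0 0 0 0 -1.44"

```text
time_s: 40.3
eef_pos: [0.5052, -0.1062, 0.2571]
eef_rot: [-0.214, 0.088, 0.972, -0.034]
wrist_force: [-0.5, -0.2, -0.7]
opening: 0.317
```

```bash
python3 - <<'E'
import h
from h import *
setsh(-.010);o=obs()
wp(h.ins(-.072,.12)+[0,0,.06],np.pi+th,25)
E
```

```text
t 40.3 p [ 0.5052 -0.1062  0.2571] psi 2.936 tilt 25.0 q [-0.33  0.34  1.42 -0.17  1.79 -1.73] op 0.317 F [-0.5 -0.2 -0.7]
MOVE -20.2 4.0 40.7  0.004 -0.001 -0.258
```

Request:
step_arm:
  targets: "-8 1 14 0 0 -0.13;-16 3 28 0 0 -0.258;-20 4 41 0 0 -0.258;-20 4 41 0 0 -0.258;-20 4 41 0 0 -0.258;-20 4 41 0 0 -0.258"

```text
time_s: 41.05
eef_pos: [0.5083, -0.1075, 0.2138]
eef_rot: [-0.214, -0.034, 0.976, -0.008]
wrist_force: [1.5, 0.2, -1.2]
opening: 0.319
```

```bash
python3 - <<'E'
import h
from h import *
setsh(-.010);o=obs()
wp(h.ins(-.072,.12),np.pi+th,25)
s=optics.camera('scene');f=lambda P:((proj(s,P)-[270,180])*5).round()
im=cv2.resize(s['image'][180:300,270:420],None,fx=5,fy=5,interpolation=cv2.INTER_CUBIC);im=np.clip(im*2.0-20,0,255).astype(np.uint8)
Rc=rot(o['eef_rot'])
# expected tool: axis direction for current pose: gripper tilt ~25 -> tool 35
ax=(-np.sin(np.radians(55))*ex+np.cos(np.radians(55))*ez); nn=np.cos(np.radians(55))*ex+np.sin(np.radians(55))*ez
c=o['eef_pos']+.009*nn
print('handle end c',f(c-.092*ax),'tip',f(c+.108*ax),'end bottom near',f(c-.092*ax-.012*nn-.014*ey))
print('mouth',[f(h.rk(a,-.072+b,0)) for a in(-.017,.017) for b in (-.02,.02)])
save('g20',im)
E
```

```text
t 41.05 p [ 0.5083 -0.1075  0.2138] psi -3.072 tilt 24.8 q [-0.33  0.38  1.45 -0.17  1.71 -1.96] op 0.319 F [ 1.5  0.2 -1.2]
MOVE -24.7 0.5 57.1  0.002 0.004 -0.007
handle end c [324. 363.] tip [ 21. 283.] end bottom near [318. 395.]
mouth [array([372., 490.]), array([354., 437.]), array([406., 456.]), array([388., 403.])]
```

View pics/g20.png

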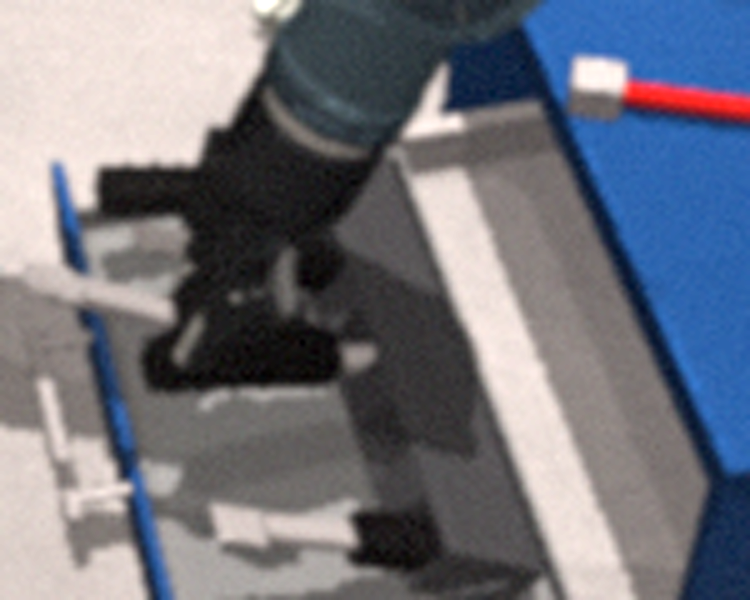

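Request:
step_arm:
  targets: "-8 0 20 0 0 0;-16 0 40 0 0 0;-25 0 57 0 0 -0.005;-25 0 57 0 0 -0.005;-25 0 57 0 0 -0.005"

```text
time_s: 41.72
eef_pos: [0.5072, -0.1076, 0.1515]
eef_rot: [-0.215, -0.037, 0.976, -0.007]
wrist_force: [0.1, -0.1, -1.3]
opening: 0.317
```

```bash
cat >> h.py <<'E'
def chk(y,name,tilt=25,d=None):
    import h
    o=obs(); wp(h.ins(y,.12),np.pi+th,tilt)
    s=optics.camera('scene');f=lambda P:((proj(s,P)-[270,180])*5).round()
    im=cv2.resize(s['image'][180:300,270:420],None,fx=5,fy=5,interpolation=cv2.INTER_CUBIC);im=np.clip(im*2.0-20,0,255).astype(np.uint8)
    ax=(-np.sin(np.radians(55))*ex+np.cos(np.radians(55))*ez); nn=np.cos(np.radians(55))*ex+np.sin(np.radians(55))*ez
    c=o['eef_pos']+.009*nn
    print('handle end c',f(c-.092*ax),'tip',f(c+.108*ax),'end bottom near',f(c-.092*ax-.012*nn-.014*ey))
    save(name,im)
E
python3 - <<'E'
import h
from h import *
setsh(-.010);chk(-.072,'g21')
E
```

```text
t 41.725 p [ 0.5072 -0.1076  0.1515] psi -3.065 tilt 24.8 q [-0.33  0.45  1.5  -0.17  1.6  -1.95] op 0.317 F [ 0.1 -0.1 -1.3]
MOVE 0.4 0.5 0.1  0.003 0.003 -0.002
handle end c [319. 430.] tip [ 28. 358.] end bottom near [313. 461.]
```

View pics/g21.png

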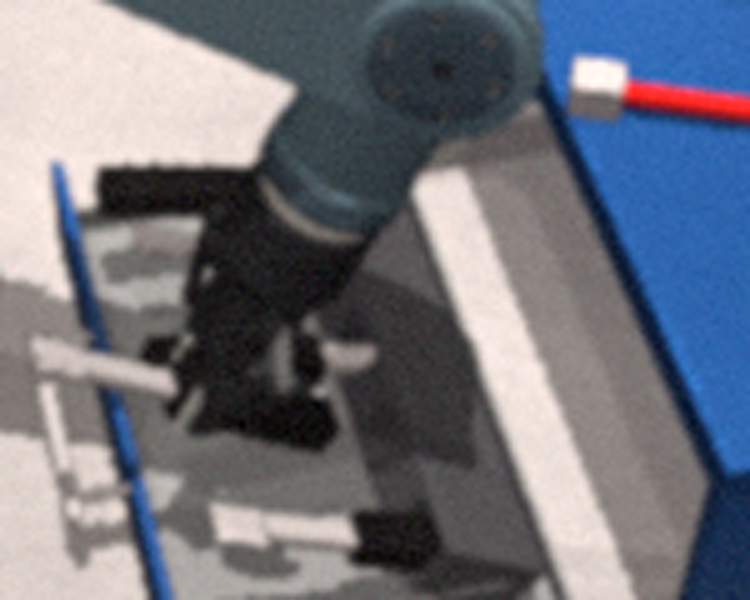

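```bash
python3 - <<'E'
import h
from h import *
setsh(-.010);o=ctrl.get_obs()
s=optics.camera('scene');k=12;of=np.array([296,235]);f=lambda P:((proj(s,P)-of)*k).round().astype(int)
im=cv2.resize(s['image'][235:285,296:362],None,fx=k,fy=k,interpolation=cv2.INTER_CUBIC);im=np.clip(im*2.6-30,0,255).astype(np.uint8)
ax=(-np.sin(np.radians(55))*ex+np.cos(np.radians(55))*ez); nn=np.cos(np.radians(55))*ex+np.sin(np.radians(55))*ez
for n,col in((.009,(255,0,0)),(.015,(0,255,0))):
    c=o['eef_pos']+n*nn
    P=lambda s_,a,b: f(c+(s_-.092)*ax+a*nn+b*ey)
    cv2.polylines(im,[np.array([P(0,-.012,-.014),P(0,.012,-.014),P(0,.012,.014),P(0,-.012,.014)])],True,col,1)
    cv2.polylines(im,[np.array([P(0,-.012,-.014),P(.112,-.012,-.014),P(.112,.012,-.014),P(0,.012,-.014)])],True,col,1)
q=np.array([f(h.rk(a,-.072+b,0)) for a,b in((-.017,-.02),(.017,-.02),(.017,.02),(-.017,.02))]);cv2.polylines(im,[q],True,(0,0,255),1)
save('g22',im)
E
```

```text
(no output)
```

View pics/g22.png

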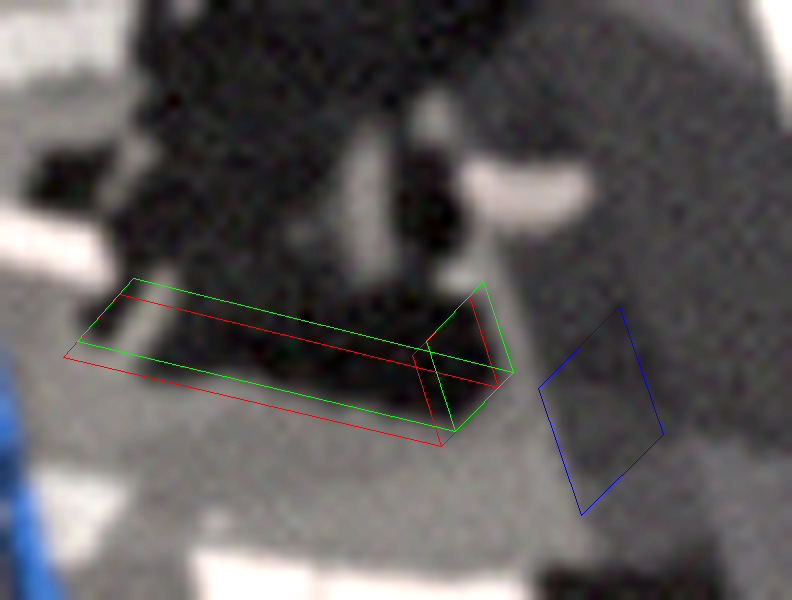

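```bash
python3 - <<'E'
import h
from h import *
setsh(-.010);o=ctrl.get_obs()
for d in(.12,.08,.04,0): wp(h.ins(-.072,d,xc=-.002),np.pi+th,25)
E
```

```text
MOVE 1.1 0.5 3.9  0.002 0.004 -0.002
MOVE -38.3 0.6 11.0  0.002 0.004 -0.002
MOVE -77.6 0.6 18.2  0.002 0.004 -0.002
MOVE -117.0 0.7 25.3  0.002 0.004 -0.002
```

Request:
step_arm:
  targets: "-5 0 5 0 0 0;-16 0 7 0 0 0;-28 0 9 0 0 0;-38 0 11 0 0 0;-48 0 13 0 0 0;-58 0 15 0 0 0;-68 0 16 0 0 0;-78 0 18 0 0 0"

```text
time_s: 42.82
eef_pos: [0.5703, -0.1025, 0.1014]
eef_rot: [-0.215, -0.037, 0.976, -0.007]
wrist_force: [0.1, -0.6, -1.1]
opening: 0.315
```

```bash
python3 - <<'E'
import h
from h import *
setsh(-.010);chk(-.072,'g23')
wp(h.ins(-.072,0,xc=-.002),np.pi+th,25)
E
```

```text
t 42.825 p [ 0.5703 -0.1025  0.1014] psi -3.065 tilt 24.8 q [-0.3   0.63  1.34 -0.15  1.58 -1.92] op 0.315 F [ 0.1 -0.6 -1.1]
MOVE 78.9 0.2 -18.8  0.003 0.003 -0.001
handle end c [419. 460.] tip [147. 394.] end bottom near [413. 490.]
MOVE -37.9 0.2 5.2  0.003 0.003 -0.001
```

View pics/g23.png

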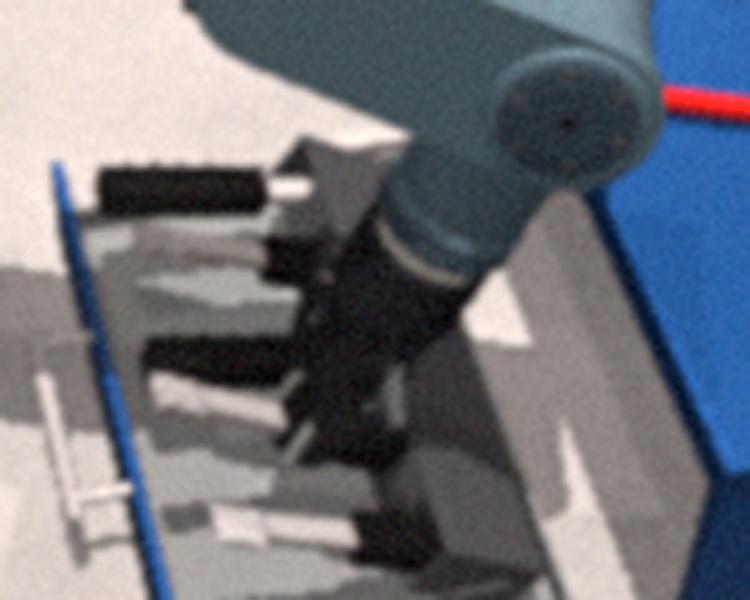

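Request:
step_arm:
  targets: "-8 0 1 0 0 0;-16 0 2 0 0 0;-24 0 4 0 0 0;-31 0 5 0 0 0;-36 0 6 0 0 0;-39 0 6 0 0 0;-41 0 6 0 0 0;-41 0 6 0 0 0"

```text
time_s: 43.88
eef_pos: [0.6051, -0.0998, 0.0805]
eef_rot: [-0.214, -0.037, 0.976, -0.007]
wrist_force: [-1.0, 1.3, 4.6]
opening: 0.314
```

```bash
python3 - <<'E'
import h
from h import *
setsh(-.010);chk(-.072,'g24')
E
```

```text
t 43.875 p [ 0.6051 -0.0998  0.0805] psi -3.065 tilt 24.8 q [-0.28  0.72  1.23 -0.15  1.59 -1.9 ] op 0.314 F [-1.   1.3  4.6]
MOVE 119.4 0.2 -23.3  0.003 0.004 -0.001
handle end c [472. 469.] tip [208. 405.] end bottom near [467. 499.]
```

View pics/g24.png

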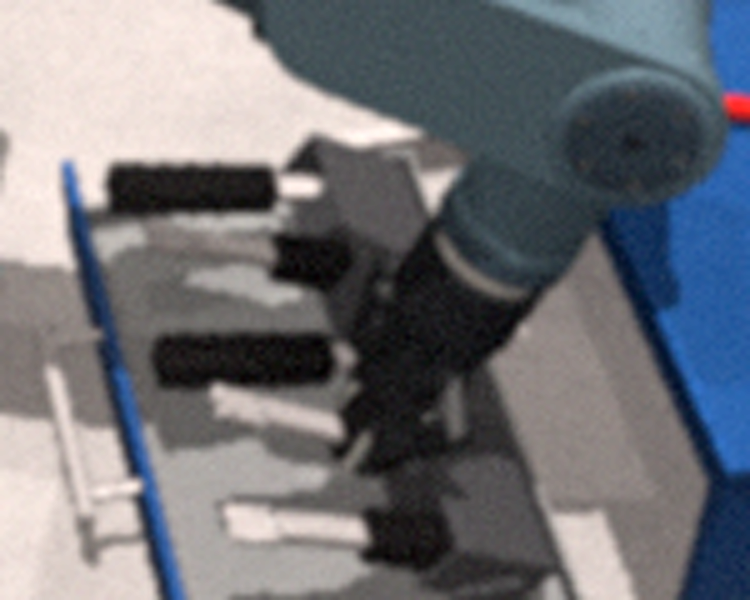

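Request:
step_arm:
  targets: "0 0 0 0 0 0;0 0 0 0 0 0;0 0 0 0 0 0;0 0 -15 0 0 0;0 0 -50 0 0 0;0 0 -90 0 0 0;20 0 -130 0 0 0;60 0 -150 0 0 0"
  grip: 55

```text
time_s: 44.92
eef_pos: [0.6143, -0.0997, 0.2431]
eef_rot: [-0.213, -0.037, 0.976, -0.008]
wrist_force: [0.2, 0.4, -0.1]
opening: 0.549
```

```bash
python3 - <<'E'
import h
from h import *
o=obs()
s=optics.camera('scene');t=optics.camera('top')
def en(im,k):
    im=cv2.resize(im,None,fx=k,fy=k,interpolation=cv2.INTER_CUBIC).astype(float); return np.clip(im*2.2-25,0,255).astype(np.uint8)
save('e5',en(s['image'][185:305,285:415],6)[:,:780]);save('e6',en(t['image'][160:305,225:425],4))
E
```

```text
t 44.925 p [ 0.6143 -0.0997  0.2431] psi -3.065 tilt 24.7 q [-0.28  0.59  1.1  -0.15  1.86 -1.94] op 0.549 F [ 0.2  0.4 -0.1]
```

View pics/e5.png

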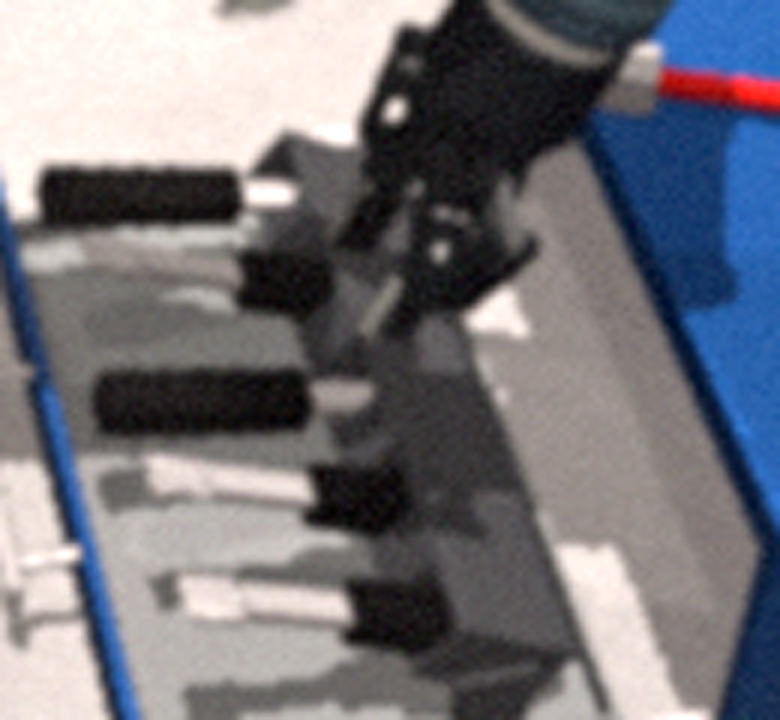

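View pics/e6.png

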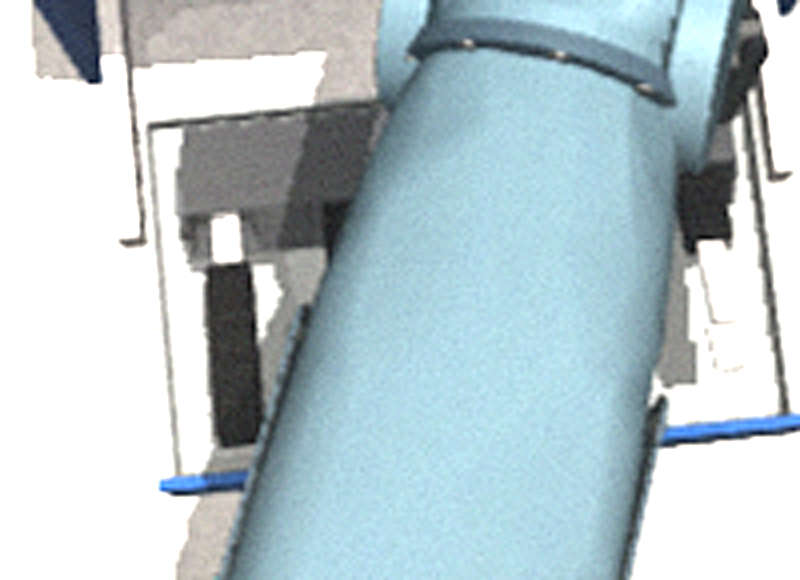

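```bash
python3 - <<'E'
import h
from h import *
setsh(-.0037);o=obs()
wp(h.pick(0,.075),np.pi+th,25);wp(h.pick(0,0),np.pi+th,25);print(h.pick(0,0))
E
```

```text
t 45.025 p [ 0.614  -0.1003  0.2471] psi -3.067 tilt 24.4 q [-0.28  0.58  1.1  -0.15  1.86 -1.94] op 0.552 F [ 1.  -0.7  1. ]
MOVE -53.6 73.6 98.9  -0.000 0.011 -0.003
MOVE -52.8 73.7 173.9  -0.000 0.011 -0.003
[ 0.58485232 -0.02887236  0.06685746]
```

Request:
step_arm:
  targets: "-20 37 0 0 0 0;-45 74 10 0 0 0;-53 74 40 0 0 0;-53 74 75 0 0 0;-53 74 99 0 0 0;-53 74 99 0 0 0"

```text
time_s: 45.78
eef_pos: [0.6122, -0.0247, 0.1266]
eef_rot: [-0.217, -0.037, 0.975, -0.007]
wrist_force: [0.0, -0.5, 0.8]
opening: 0.547
```

```bash
python3 - <<'E'
import h
from h import *
setsh(-.0037);o=obs()
wp(h.pick(0,0),np.pi+th,25)
s=optics.camera('scene')
save('g25',np.clip(cv2.resize(s['image'][185:305,285:415],None,fx=6,fy=5,interpolation=cv2.INTER_CUBIC)*2.0-20,0,255).astype(np.uint8))
E
```

```text
t 45.775 p [ 0.6122 -0.0247  0.1266] psi -3.065 tilt 25.1 q [-0.18  0.68  1.21 -0.1   1.68 -1.82] op 0.547 F [ 0.  -0.5  0.8]
MOVE -0.3 -2.3 65.8  0.004 -0.002 -0.001
```

View pics/g25.png

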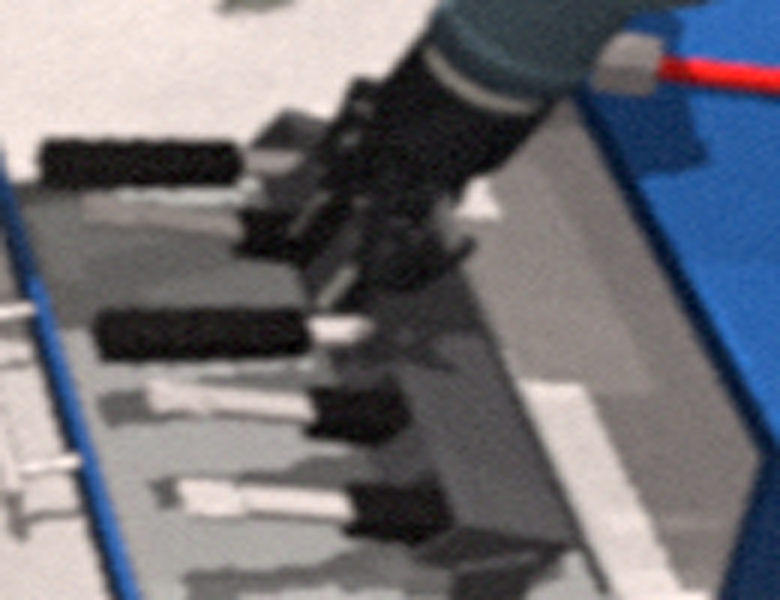

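Request:
step_arm:
  targets: "0 -2 15 0 0 0;0 -2 30 0 0 0;0 -2 45 0 0 0;0 -2 56 0 0 0;0 -2 62 0 0 0;0 -2 66 0 0 0;0 -2 66 0 0 0;0 -2 66 0 0 0"

```text
time_s: 46.82
eef_pos: [0.5867, -0.0291, 0.069]
eef_rot: [-0.215, -0.037, 0.976, -0.007]
wrist_force: [0.0, -0.1, -1.7]
opening: 0.551
```

Request:
step_arm:
  targets: "0 0 0 0 0 0;0 0 0 0 0 0;0 0 0 0 0 0;0 0 0 0 0 0;0 0 0 0 0 0"
  grip: 0

```text
time_s: 47.45
eef_pos: [0.5866, -0.0292, 0.069]
eef_rot: [-0.215, -0.037, 0.976, -0.007]
wrist_force: [1.0, 0.7, 4.8]
opening: 0.318
```

```bash
python3 - <<'E'
import h
from h import *
setsh(-.0037);o=obs();wp(h.pick(0,0),np.pi+th,25)
d=-.966*ex+.259*ez
go(o['eef_pos']+.085*d,rot(o['eef_rot']))
go(o['eef_pos']+.085*d+[0,0,.17],rot(o['eef_rot']))
E
```

```text
t 47.45 p [ 0.5866 -0.0292  0.069 ] psi -3.065 tilt 24.8 q [-0.19  0.69  1.31 -0.11  1.56 -1.81] op 0.318 F [1.  0.7 4.8]
MOVE 0.7 0.4 2.6  0.003 0.003 -0.002
MOVE 83.8 -0.2 14.5  0.000 0.000 0.000
MOVE 155.1 0.1 -139.9  0.000 0.000 0.000
```

Request:
step_arm:
  targets: "10 0 2 0 0 0;25 0 4 0 0 0;42 0 7 0 0 0;60 0 10 0 0 0;84 0 14 0 0 0;105 0 -30 0 0 0;130 0 -80 0 0 0;155 0 -140 0 0 0"

```text
time_s: 48.45
eef_pos: [0.5026, -0.0353, 0.2584]
eef_rot: [-0.217, -0.037, 0.975, -0.006]
wrist_force: [1.5, -0.6, -1.4]
opening: 0.318
```

Request:
step_arm:
  targets: "0 0 0 0 0 0.18;0 0 0 0 0 0.36;0 0 0 0 0 0.54;0 0 0 0 0 0.72;0 0 0 0 0 0.9;0 0 0 0 0 1.08;0 0 0 0 0 1.26;0 0 0 0 0 1.44"

```text
time_s: 49.45
eef_pos: [0.5032, -0.0354, 0.2571]
eef_rot: [-0.158, 0.618, 0.756, -0.148]
wrist_force: [0.6, -0.1, -1.6]
opening: 0.316
```

Request:
step_arm:
  targets: "0 0 0 0 0 0.18;0 0 0 0 0 0.36;0 0 0 0 0 0.54;0 0 0 0 0 0.72;0 0 0 0 0 0.9;0 0 0 0 0 1.08;0 0 0 0 0 1.26;0 0 0 0 0 1.44"

```text
time_s: 50.45
eef_pos: [0.5032, -0.0354, 0.2571]
eef_rot: [-0.021, 0.963, 0.161, -0.215]
wrist_force: [-0.1, 0.5, -1.8]
opening: 0.316
```

```bash
python3 - <<'E'
import h
from h import *
setsh(-.0037);o=obs();wp(h.ins(0,.12,xc=-.002)+[0,0,.05],th,25)
t=optics.camera('top')
def en(im,k):
    im=cv2.resize(im,None,fx=k,fy=k,interpolation=cv2.INTER_CUBIC).astype(float); return np.clip(im*2.2-25,0,255).astype(np.uint8)
save('e7',en(t['image'][160:305,225:425],4))
E
```

```text
t 50.45 p [ 0.5032 -0.0354  0.2571] psi 0.357 tilt 25.0 q [-0.23  0.32  1.44 -0.13  1.79  1.01] op 0.316 F [-0.1  0.5 -1.8]
MOVE 25.7 6.8 51.9  -0.004 -0.001 0.255
```

View pics/e7.png

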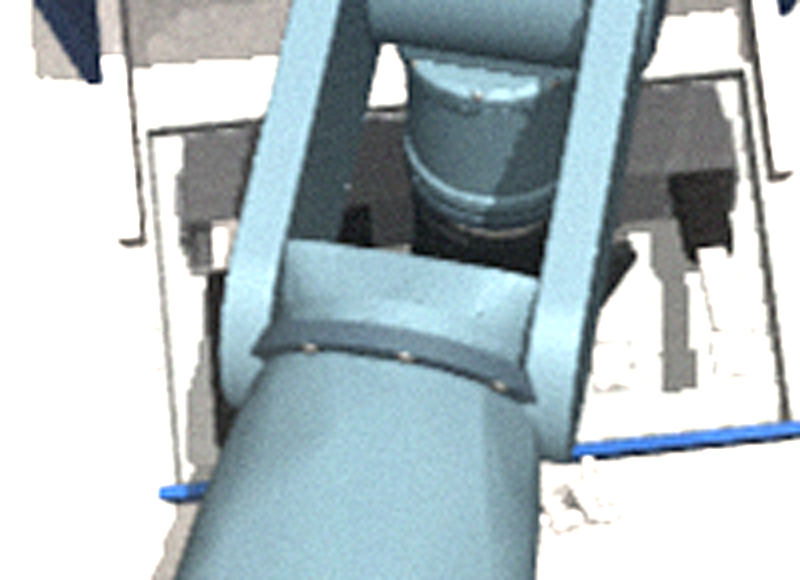

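```bash
cat >> h.py <<'E'
def ov(y,name,n=.0125,s_g=.092):
    import h
    o=ctrl.get_obs();s=optics.camera('scene');c0=proj(s,h.rk(0,y,.05));of=np.round(c0-[35,28]).astype(int);k=11
    f=lambda P:((proj(s,P)-of)*k).round().astype(int)
    im=cv2.resize(s['image'][of[1]:of[1]+54,of[0]:of[0]+72],None,fx=k,fy=k,interpolation=cv2.INTER_CUBIC);im=np.clip(im*2.6-30,0,255).astype(np.uint8)
    ax=(-np.sin(np.radians(55))*ex+np.cos(np.radians(55))*ez); nn=np.cos(np.radians(55))*ex+np.sin(np.radians(55))*ez
    c=o['eef_pos']+n*nn;P=lambda s_,a,b: f(c+(s_-s_g)*ax+a*nn+b*ey)
    cv2.polylines(im,[np.array([P(0,-.012,-.014),P(0,.012,-.014),P(0,.012,.014),P(0,-.012,.014)])],True,(0,255,0),1)
    cv2.polylines(im,[np.array([P(0,-.012,-.014),P(.112,-.012,-.014),P(.112,.012,-.014),P(0,.012,-.014)])],True,(0,255,0),1)
    q=np.array([f(h.rk(a,y+b,0)) for a,b in((-.017,-.02),(.017,-.02),(.017,.02),(-.017,.02))]);cv2.polylines(im,[q],True,(0,0,255),1)
    save(name,im)
E
python3 - <<'E'
import h
from h import *
setsh(-.0075);o=obs();wp(h.ins(0,.12,xc=.0006),th,25)
E
```

```text
t 50.5 p [ 0.5033 -0.0354  0.2571] psi 0.35 tilt 25.0 q [-0.23  0.32  1.44 -0.13  1.79  1.02] op 0.318 F [ 0.3  0.5 -1.5]
MOVE 43.3 11.1 96.4  -0.004 -0.001 0.247
```

Request:
step_arm:
  targets: "3 1 5 0 0 0.13;6 2 12 0 0 0.25;18 5 40 0 0 0.25;30 8 68 0 0 0.25;43 11 96 0 0 0.25;43 11 96 0 0 0.25;43 11 96 0 0 0.25"

```text
time_s: 51.38
eef_pos: [0.5045, -0.035, 0.1532]
eef_rot: [0.006, 0.976, 0.043, -0.215]
wrist_force: [0.5, 0.0, -1.3]
opening: 0.313
```

```bash
python3 - <<'E'
import h
from h import *
setsh(-.0075);o=obs();wp(h.ins(0,.12,xc=.0006),th,25);wp(h.ins(0,.04,xc=.0006),th,25);ov(0,'g26')
E
```

```text
t 51.375 p [ 0.5045 -0.035   0.1532] psi 0.09 tilt 24.8 q [-0.23  0.43  1.52 -0.12  1.61  1.28] op 0.313 F [ 0.5  0.  -1.3]
MOVE -0.3 0.2 2.7  -0.003 -0.003 0.011
MOVE 78.5 1.1 16.9  -0.003 -0.003 0.011
```

View pics/g26.png

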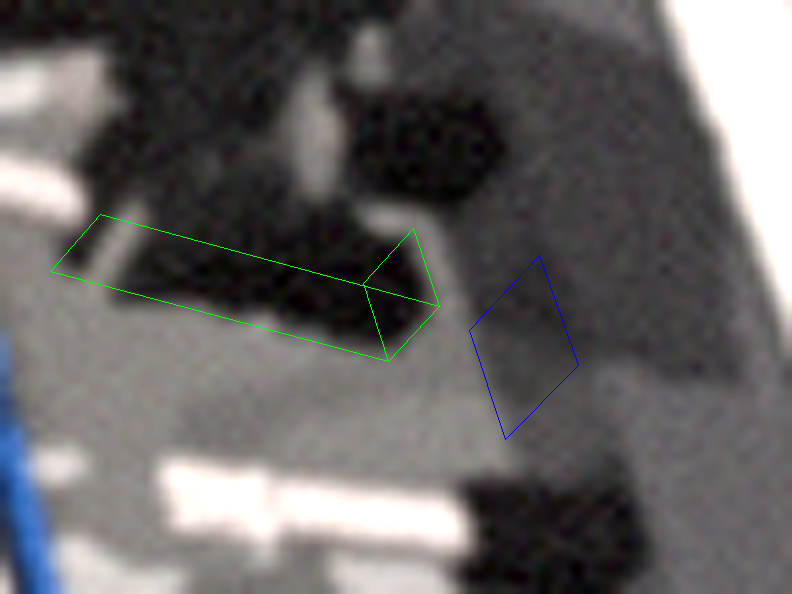

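Request:
step_arm:
  targets: "6 0 4 0 0 0.01;18 0 6 0 0 0.01;30 0 8 0 0 0.01;40 0 10 0 0 0.01;50 1 12 0 0 0.01;60 1 14 0 0 0.01;70 1 16 0 0 0.01;78 1 17 0 0 0.01"

```text
time_s: 52.42
eef_pos: [0.5683, -0.03, 0.1038]
eef_rot: [0.007, 0.976, 0.038, -0.215]
wrist_force: [0.7, 0.5, -2.1]
opening: 0.314
```

```bash
python3 - <<'E'
import h
from h import *
setsh(-.0075);o=obs();wp(h.ins(0,0,xc=.000),th,25)
s=optics.camera('scene')
save('g27',np.clip(cv2.resize(s['image'][185:305,285:415],None,fx=6,fy=5,interpolation=cv2.INTER_CUBIC)*2.0-20,0,255).astype(np.uint8))
E
```

```text
t 52.425 p [ 0.5683 -0.03    0.1038] psi 0.078 tilt 24.9 q [-0.2   0.61  1.36 -0.11  1.59  1.32] op 0.314 F [ 0.7  0.5 -2.1]
MOVE 38.8 0.1 6.5  -0.003 -0.002 0.000
```

View pics/g27.png

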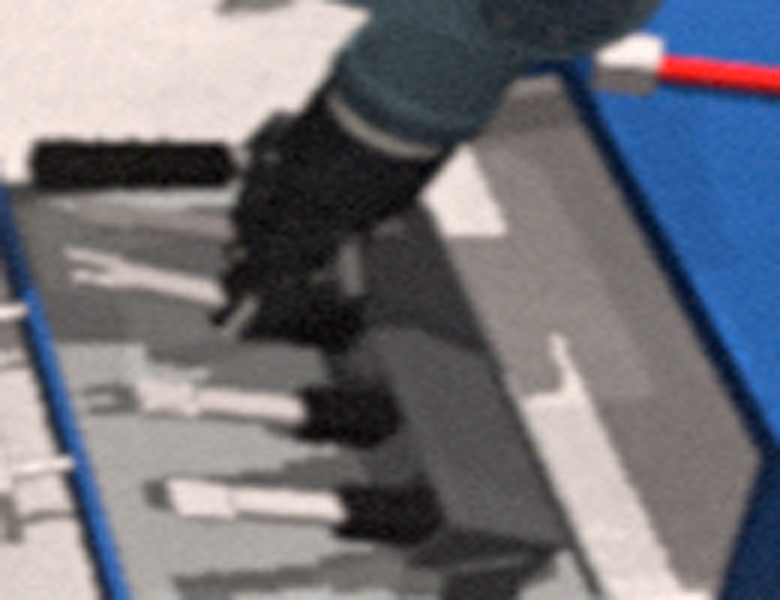

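Request:
step_arm:
  targets: "8 0 1 0 0 0;16 0 2 0 0 0;24 0 4 0 0 0;31 0 5 0 0 0;37 0 6 0 0 0;40 0 7 0 0 0;43 0 7 0 0 0;43 0 7 0 0 0"

```text
time_s: 53.48
eef_pos: [0.6052, -0.0272, 0.0821]
eef_rot: [0.007, 0.976, 0.038, -0.214]
wrist_force: [-0.2, 2.1, 8.4]
opening: 0.314
```

```bash
python3 - <<'E'
import h
from h import *
o=obs()
s=optics.camera('scene')
save('g28',np.clip(cv2.resize(s['image'][185:305,285:415],None,fx=6,fy=5,interpolation=cv2.INTER_CUBIC)*2.0-20,0,255).astype(np.uint8))
E
```

```text
t 53.475 p [ 0.6052 -0.0272  0.0821] psi 0.078 tilt 24.7 q [-0.18  0.71  1.25 -0.11  1.6   1.33] op 0.314 F [-0.2  2.1  8.4]
```

View pics/g28.png

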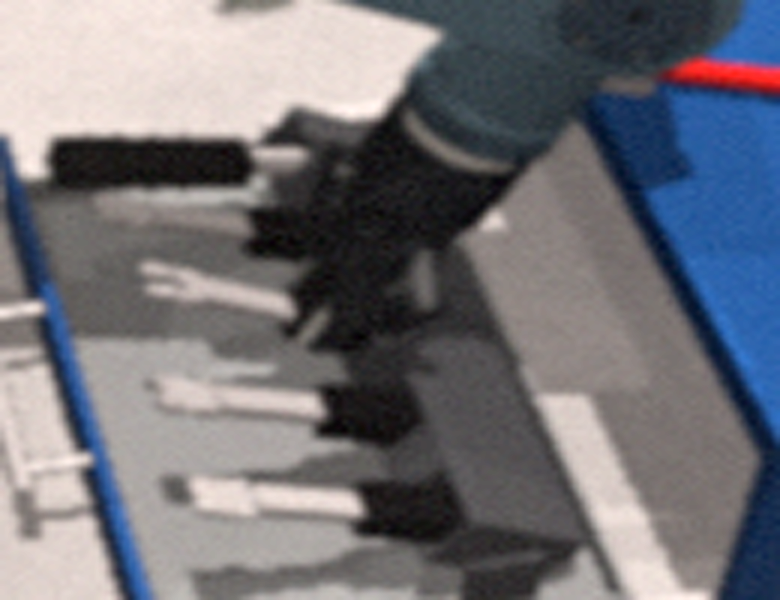

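Request:
step_arm:
  targets: "0 0 0 0 0 0;0 0 0 0 0 0;0 0 0 0 0 0;0 0 -15 0 0 0;0 0 -50 0 0 0;0 0 -90 0 0 0;-20 0 -130 0 0 0;-60 0 -150 0 0 0"
  grip: 55

```text
time_s: 54.52
eef_pos: [0.6139, -0.0272, 0.2438]
eef_rot: [0.007, 0.976, 0.038, -0.213]
wrist_force: [0.2, -0.3, -0.1]
opening: 0.552
```

```bash
python3 - <<'E'
import h
from h import *
o=obs()
s=optics.camera('scene');t=optics.camera('top')
def en(im,k):
    im=cv2.resize(im,None,fx=k,fy=k,interpolation=cv2.INTER_CUBIC).astype(float); return np.clip(im*2.2-25,0,255).astype(np.uint8)
save('e8',en(s['image'][185:305,285:415],6)[:,:780]);save('e9',en(t['image'][160:305,225:425],4))
E
```

```text
t 54.525 p [ 0.6139 -0.0272  0.2438] psi 0.078 tilt 24.7 q [-0.18  0.57  1.12 -0.11  1.86  1.3 ] op 0.552 F [ 0.2 -0.3 -0.1]
```

View pics/e8.png

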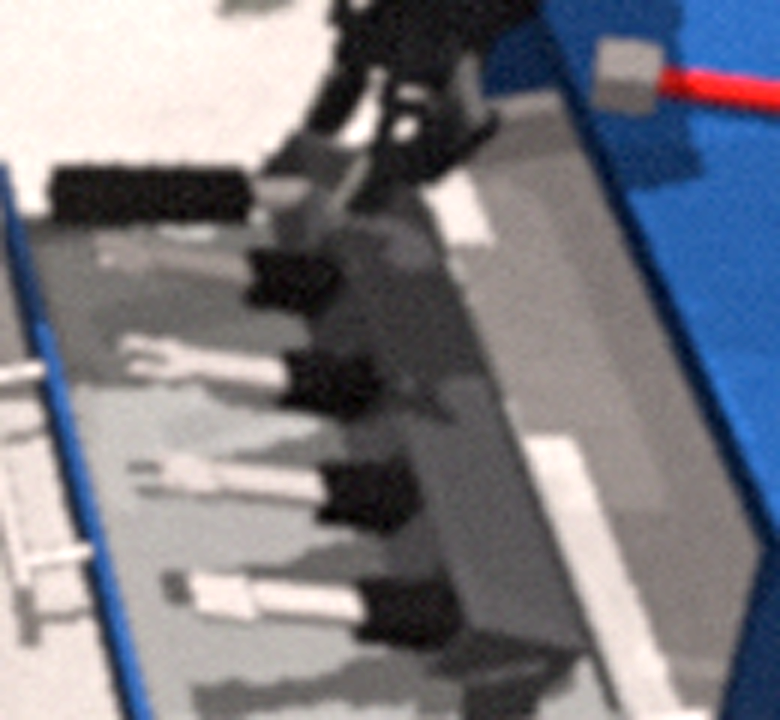

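View pics/e9.png

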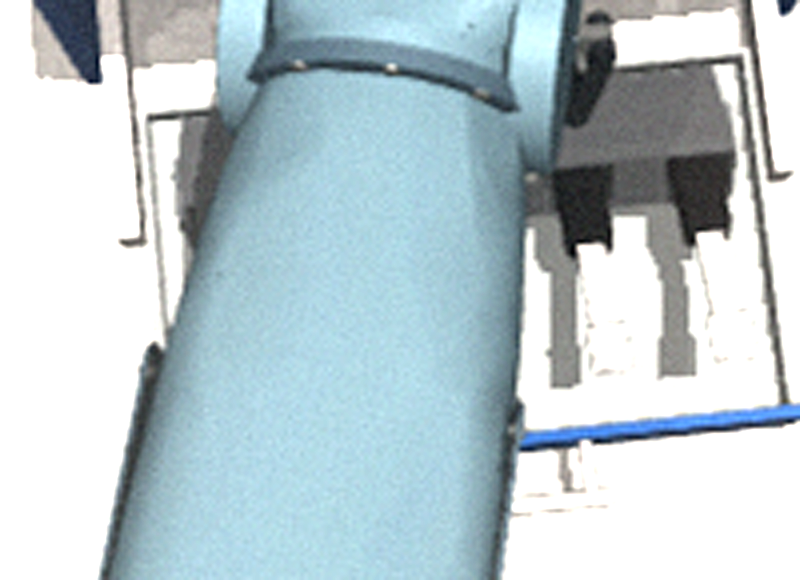

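```bash
python3 - <<'E'
import cv2,numpy as np
for n in('e4','e6','e7','e9'):
    im=cv2.imread(f'pics/{n}.png').astype(int)
    for c in (700,730,760):
        col=im[330:,c];m=(col[:,0]>150)&(col[:,2]<90);r=np.where(m)[0]+330
        print(n,c,r.mean() if len(r) else None,end='; ')
    im2=im[:120,:]
    print()
E
```

```text
e4 700 442.0; e4 730 442.0; e4 760 440.5; 
e6 700 431.5; e6 730 429.8; e6 760 425.8; 
e7 700 438.5; e7 730 435.2857142857143; e7 760 436.0; 
e9 700 422.4; e9 730 422.5; e9 760 418.5;
```

```bash
python3 - <<'E'
import h
from h import *
setsh(.002);o=obs()
wp(h.pick(.144,.075),th,25);print(h.pick(.144,0))
E
```

```text
t 54.625 p [ 0.6136 -0.0274  0.2477] psi 0.077 tilt 24.4 q [-0.18  0.57  1.12 -0.11  1.86  1.3 ] op 0.55 F [1.  0.5 1.1]
MOVE 54.3 -144.8 99.4  -0.001 -0.011 -0.001
[0.57931437 0.11513396 0.06685746]
```

Request:
step_arm:
  targets: "15 -45 0 0 0 0;30 -95 0 0 0 0;50 -145 20 0 0 0;54 -145 60 0 0 0;54 -145 99 0 -0.01 0;54 -145 99 0 -0.01 0;54 -145 99 0 -0.01 0"

```text
time_s: 55.5
eef_pos: [0.6102, 0.1183, 0.1307]
eef_rot: [0.007, 0.975, 0.038, -0.219]
wrist_force: [-0.7, 0.0, 0.8]
opening: 0.551
```

```bash
python3 - <<'E'
import h
from h import *
setsh(.002);o=obs()
wp(h.pick(.144,0),th,25)
s=optics.camera('scene')
save('g29',np.clip(cv2.resize(s['image'][175:295,285:415],None,fx=6,fy=5,interpolation=cv2.INTER_CUBIC)*2.0-20,0,255).astype(np.uint8))
E
```

```text
t 55.5 p [0.6102 0.1183 0.1307] psi 0.078 tilt 25.3 q [ 0.01  0.69  1.17 -0.02  1.72  1.51] op 0.551 F [-0.7  0.   0.8]
MOVE -0.8 0.9 70.9  -0.003 0.005 -0.000
```

View pics/g29.png

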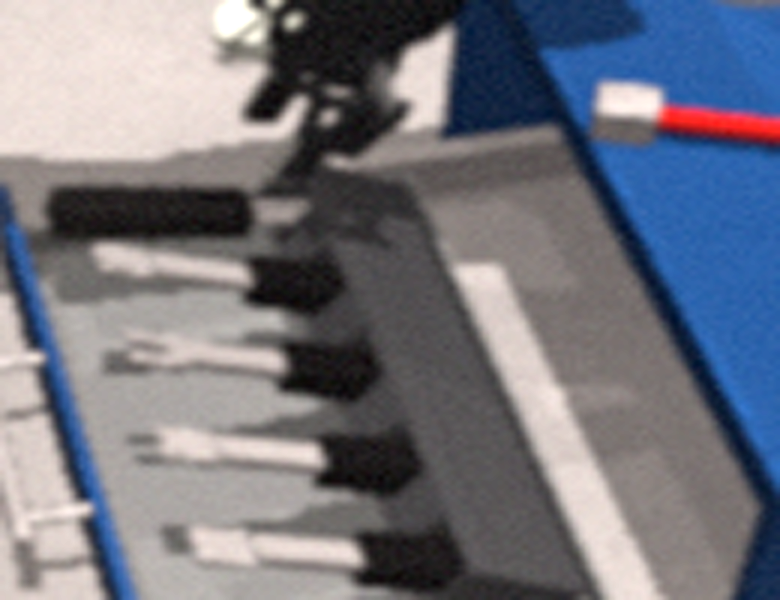

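All four others sit handle-down, with junctions around (250,272), (285,360), (322,455) and (360,550). Only the far one at (150,210) is still reversed, so I descend on it next.

Request:
step_arm:
  targets: "-1 1 15 0 0 0;-1 1 30 0 0 0;-1 1 45 0 0 0;-1 1 58 0 0 0;-1 1 66 0 0 0;-1 1 71 0 0 0;-1 1 71 0 0 0;-1 1 71 0 0 0"

```text
time_s: 56.55
eef_pos: [0.578, 0.1151, 0.0658]
eef_rot: [0.007, 0.975, 0.038, -0.219]
wrist_force: [0.5, 0.7, -0.3]
opening: 0.55
```

Request:
step_arm:
  targets: "0 0 0 0 0 0;0 0 0 0 0 0;0 0 0 0 0 0;0 0 0 0 0 0;0 0 0 0 0 0"
  grip: 0

```text
time_s: 57.18
eef_pos: [0.578, 0.1151, 0.0658]
eef_rot: [0.007, 0.975, 0.038, -0.219]
wrist_force: [1.1, 0.3, 4.3]
opening: 0.32
```

```bash
python3 - <<'E'
import h
from h import *
setsh(.002);o=obs();wp(h.pick(.144,0),th,25)
d=-.966*ex+.259*ez
go(o['eef_pos']+.085*d,rot(o['eef_rot']))
go(o['eef_pos']+.085*d+[0,0,.17],rot(o['eef_rot']))
E
```

```text
t 57.175 p [0.578  0.1151 0.0658] psi 0.078 tilt 25.4 q [ 0.01  0.71  1.3  -0.03  1.58  1.51] op 0.32 F [1.1 0.3 4.3]
MOVE 0.8 0.1 -1.6  -0.003 0.006 0.000
MOVE -83.6 0.0 15.3  0.000 0.000 0.000
MOVE -156.4 -0.4 -138.4  0.000 0.000 0.000
```

Request:
step_arm:
  targets: "-10 0 2 0 0 0;-25 0 4 0 0 0;-42 0 7 0 0 0;-60 0 10 0 0 0;-84 0 15 0 0 0;-105 0 -30 0 0 0;-130 0 -80 0 0 0;-156 0 -138 0 0 0"

```text
time_s: 58.18
eef_pos: [0.494, 0.1084, 0.2561]
eef_rot: [0.007, 0.974, 0.038, -0.222]
wrist_force: [-0.1, 0.2, -1.4]
opening: 0.319
```

Request:
step_arm:
  targets: "0 0 0 0 0 -0.18;0 0 0 0 0 -0.36;0 0 0 0 0 -0.54;0 0 0 0 0 -0.72;0 0 0 0 0 -0.9;0 0 0 0 0 -1.08;0 0 0 0 0 -1.26;0 0 0 0 0 -1.44"

```text
time_s: 59.18
eef_pos: [0.4946, 0.1084, 0.2547]
eef_rot: [-0.141, 0.706, 0.673, -0.171]
wrist_force: [-0.4, -0.5, -1.1]
opening: 0.31
```

Request:
step_arm:
  targets: "0 0 0 0 0 -0.18;0 0 0 0 0 -0.36;0 0 0 0 0 -0.54;0 0 0 0 0 -0.72;0 0 0 0 0 -0.9;0 0 0 0 0 -1.08;0 0 0 0 0 -1.26;0 0 0 0 0 -1.44"

```text
time_s: 60.18
eef_pos: [0.4946, 0.1084, 0.2548]
eef_rot: [-0.219, 0.087, 0.971, -0.035]
wrist_force: [0.2, 0.0, -1.5]
opening: 0.316
```

```bash
python3 - <<'E'
import h
from h import *
o=obs()
t=optics.camera('top');s=optics.camera('scene')
def en(im,k):
    im=cv2.resize(im,None,fx=k,fy=k,interpolation=cv2.INTER_CUBIC).astype(float); return np.clip(im*2.2-25,0,255).astype(np.uint8)
e=en(t['image'][160:305,225:425],4);save('e10',e)
for c in (700,730,760):
    col=e[330:,c].astype(int);m=(col[:,2]>150)&(col[:,0]<90);r=np.where(m)[0]+330;print(r.mean())
save('g30',np.clip(cv2.resize(s['image'][165:285,265:395],None,fx=6,fy=5,interpolation=cv2.INTER_CUBIC)*2.0-20,0,255).astype(np.uint8))
setsh(.0);wp(h.ins(.144,.12,xc=-.0035),np.pi+th,25)
E
```

```text
t 60.175 p [0.4946 0.1084 0.2548] psi 2.938 tilt 25.6 q [ 0.    0.34  1.43 -0.03  1.82 -1.39] op 0.316 F [ 0.2  0.  -1.5]
429.5
426.0
426.5
MOVE -46.8 12.3 95.9  0.002 -0.010 -0.260
```

View pics/g30.png

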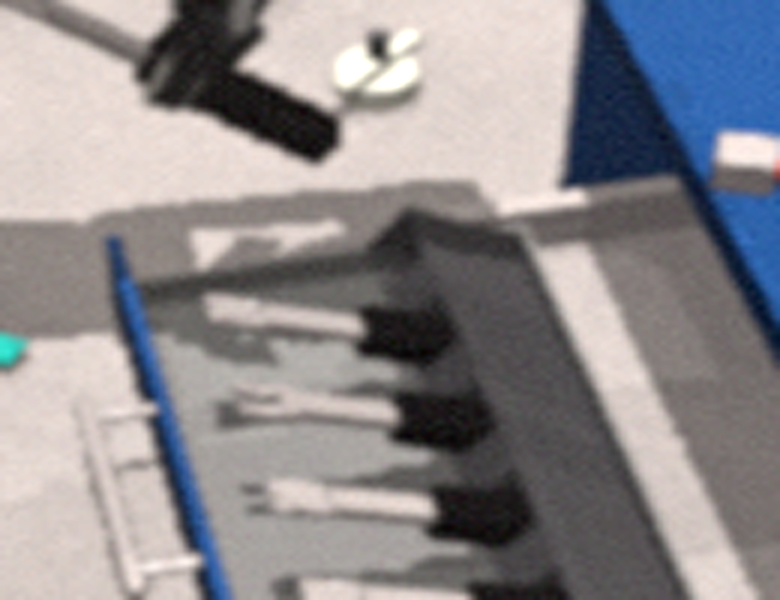

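```bash
python3 - <<'E'
import h
from h import *
setsh(-.0016);wp(h.ins(.144,.12,xc=-.0035),np.pi+th,25)
E
```

```text
MOVE -45.4 11.9 96.6  0.002 -0.010 -0.260
```

Request:
step_arm:
  targets: "-3 2 5 0 0 -0.13;-6 5 12 0 0 -0.26;-20 8 40 0 0 -0.26;-32 11 68 0 0 -0.26;-45 12 95 0 -0.01 -0.26;-45 12 95 0 -0.01 -0.26;-45 12 95 0 -0.01 -0.26;-45 12 95 0 -0.01 -0.26"

```text
time_s: 61.28
eef_pos: [0.4982, 0.1088, 0.1515]
eef_rot: [-0.214, -0.037, 0.976, -0.008]
wrist_force: [0.1, 0.4, -1.3]
opening: 0.318
```

```bash
python3 - <<'E'
import h
from h import *
setsh(-.0016);o=obs();wp(h.ins(.144,.12,xc=-.0035),np.pi+th,25);ov(.144,'g31',n=.0165)
E
```

```text
t 61.275 p [0.4982 0.1088 0.1515] psi -3.066 tilt 24.7 q [ 0.    0.44  1.51 -0.03  1.62 -1.64] op 0.318 F [ 0.1  0.4 -1.3]
MOVE 0.9 0.0 4.8  0.001 0.005 -0.002
```

View pics/g31.png

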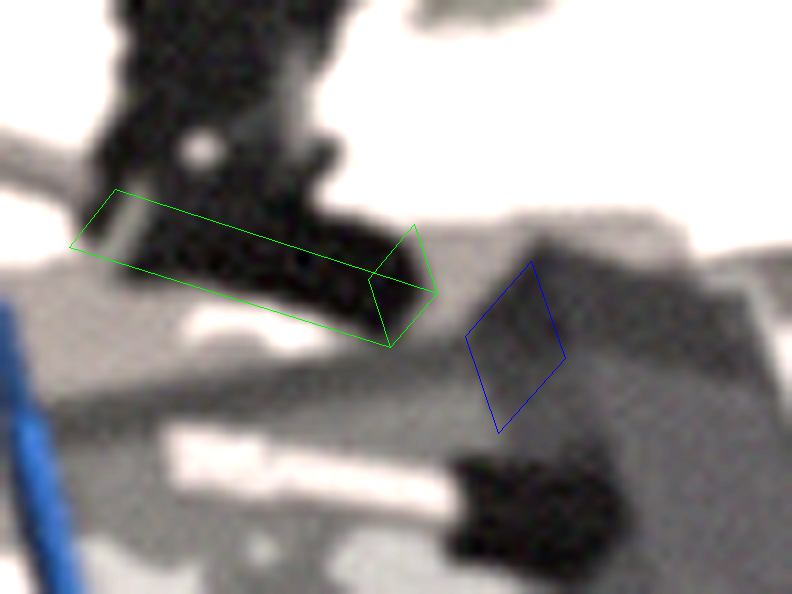

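```bash
python3 - <<'E'
import h
from h import *
setsh(-.0016)
for d in (.08,.04,0): wp(h.ins(.144,d,xc=-.004),np.pi+th,25)
E
```

```text
MOVE -38.4 0.1 12.3  0.001 0.005 -0.002
MOVE -77.8 0.2 19.5  0.001 0.005 -0.002
MOVE -117.1 0.2 26.6  0.001 0.005 -0.002
```

Request:
step_arm:
  targets: "-6 0 6 0 0 0;-17 0 8 0 0 0;-28 0 10 0 0 0;-38 0 12 0 0 0;-48 0 14 0 0 0;-58 0 16 0 0 0;-68 0 18 0 0 0;-77 0 19 0 0 0"

```text
time_s: 62.32
eef_pos: [0.5597, 0.1135, 0.1003]
eef_rot: [-0.215, -0.037, 0.976, -0.008]
wrist_force: [-1.8, -0.3, 3.6]
opening: 0.317
```

```bash
python3 - <<'E'
import h
from h import *
setsh(-.0016);o=obs();wp(h.ins(.144,0,xc=-.004),np.pi+th,25)
s=optics.camera('scene')
save('g32',np.clip(cv2.resize(s['image'][175:295,285:415],None,fx=6,fy=5,interpolation=cv2.INTER_CUBIC)*2.0-20,0,255).astype(np.uint8))
E
```

```text
t 62.325 p [0.5597 0.1135 0.1003] psi -3.065 tilt 24.8 q [ 0.01  0.62  1.35 -0.03  1.6  -1.63] op 0.317 F [-1.8 -0.3  3.6]
MOVE -39.7 0.2 5.9  0.002 0.003 -0.001
```

View pics/g32.png

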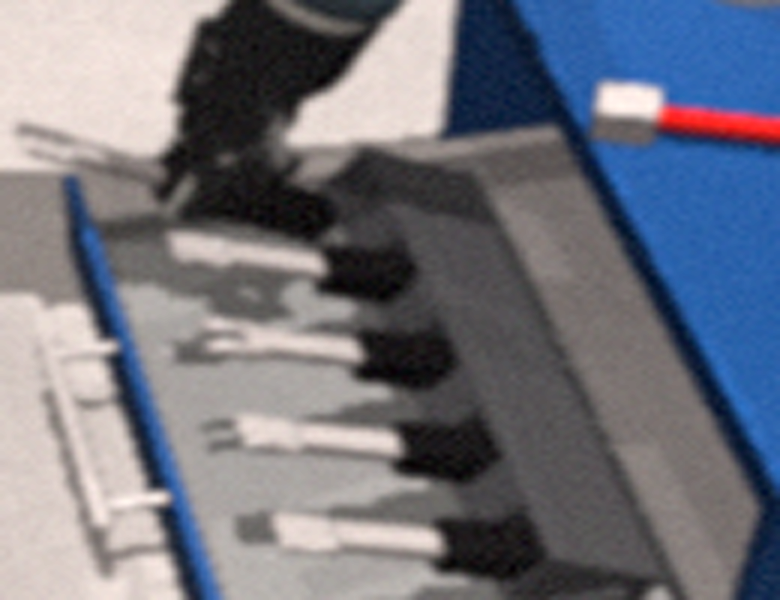

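Request:
step_arm:
  targets: "20 0 -5 0 0 0;40 0 -10 0 0 0;58 0 -14 0 0 0;58 0 -14 0 0 0;58 0 -14 0 0 0"

```text
time_s: 63.0
eef_pos: [0.5129, 0.1098, 0.1371]
eef_rot: [-0.215, -0.037, 0.976, -0.008]
wrist_force: [0.2, -0.4, -0.9]
opening: 0.319
```

```bash
python3 - <<'E'
import h
from h import *
o=obs()
t=optics.camera('top');s=optics.camera('scene')
save('t33',cv2.resize(t['image'][140:300,220:440],None,fx=3.6,fy=3.6,interpolation=cv2.INTER_CUBIC))
def en(im,k):
    im=cv2.resize(im,None,fx=k,fy=k,interpolation=cv2.INTER_CUBIC).astype(float); return np.clip(im*2.2-25,0,255).astype(np.uint8)
e=en(t['image'][160:305,225:425],4)
for c in (700,730,760):
    col=e[230:,c].astype(int);m=(col[:,2]>150)&(col[:,0]<90);r=np.where(m)[0]+230;print(r.mean())
save('g33',en(s['image'][185:285,295:395],6))
E
```

```text
t 63.0 p [0.5129 0.1098 0.1371] psi -3.065 tilt 24.8 q [ 0.    0.48  1.48 -0.03  1.61 -1.64] op 0.319 F [ 0.2 -0.4 -0.9]
349.5
349.0
347.0
```

View pics/g33.png

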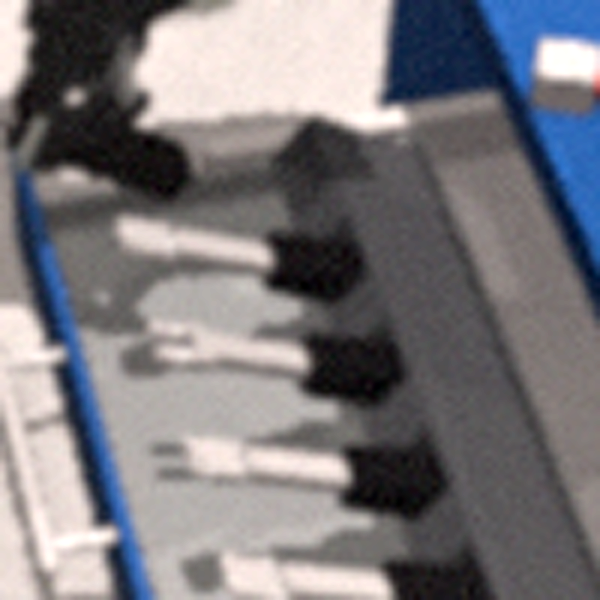

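View pics/t33.png

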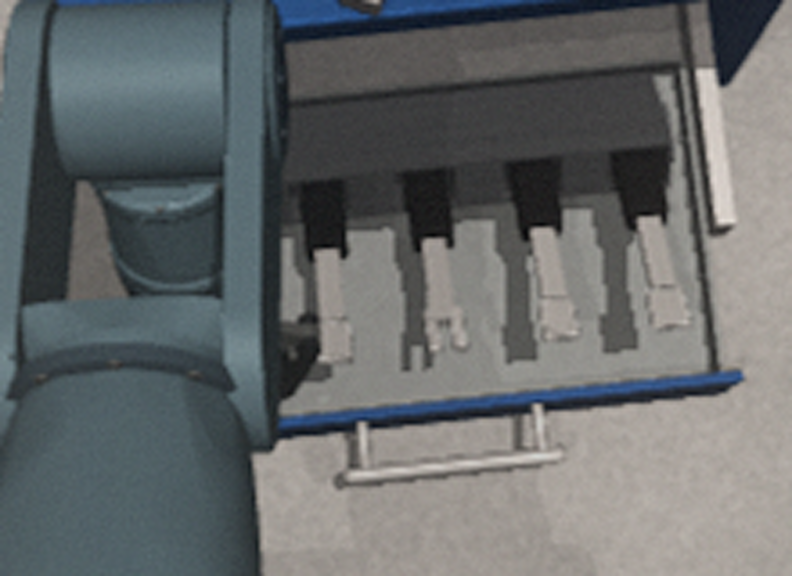

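```bash
python3 - <<'E'
import h
from h import *
setsh(.0435)
o=ctrl.get_obs();s=optics.camera('scene');k=10;of=np.array([298,190])
f=lambda P:((proj(s,P)-of)*k).round().astype(int)
im=cv2.resize(s['image'][190:245,298:375],None,fx=k,fy=k,interpolation=cv2.INTER_CUBIC);im=np.clip(im*3.5-70,0,255).astype(np.uint8)
for y in(.144,.072):
    q=np.array([f(h.rk(a,y+b,0)) for a,b in((-.017,-.02),(.017,-.02),(.017,.02),(-.017,.02))]);cv2.polylines(im,[q],True,(0,0,255),1)
ax=(-np.sin(np.radians(55))*ex+np.cos(np.radians(55))*ez); nn=np.cos(np.radians(55))*ex+np.sin(np.radians(55))*ez
c=o['eef_pos']+.0165*nn;P=lambda s_,a,b: f(c+(s_-.092)*ax+a*nn+b*ey)
cv2.polylines(im,[np.array([P(0,-.012,-.014),P(0,.012,-.014),P(0,.012,.014),P(0,-.012,.014)])],True,(0,255,0),1)
save('g34',im)
wp(h.ins(.144,.12,xc=0),np.pi+th,25)
E
```

```text
MOVE -21.4 0.2 -24.8  0.002 0.002 -0.002
```

View pics/g34.png

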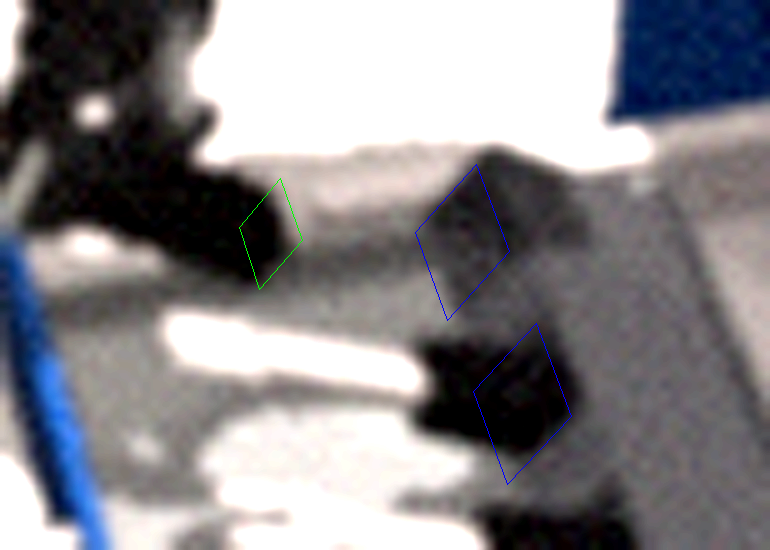

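```bash
python3 - <<'E'
import h
from h import *
setsh(.0435);o=obs()
P=h.M-.022*ex+.144*ey;P[2]=.085;print(P)
wp(P+[0,0,.14],np.pi+th,-40);
E
```

```text
t 63.15 p [0.5126 0.1098 0.1369] psi -3.065 tilt 24.9 q [ 0.    0.48  1.48 -0.03  1.61 -1.64] op 0.316 F [ 0.8  0.4 -1.8]
[0.63992951 0.11987155 0.085     ]
MOVE -78.8 0.5 -133.6  0.001 -1.132 -0.002
```

Request:
step_arm:
  targets: "0 0 -40 0 0 0;0 0 -80 0 -0.17 0;-15 0 -110 0 -0.35 0;-35 0 -134 0 -0.53 0;-55 0 -134 0 -0.71 0;-79 0 -134 0 -0.89 0;-79 0 -134 0 -1.06 0;-79 0 -134 0 -1.132 0"

```text
time_s: 64.15
eef_pos: [0.6378, 0.1196, 0.2235]
eef_rot: [0.341, -0.035, 0.939, 0.014]
wrist_force: [-1.3, -0.2, -2.1]
opening: 0.315
```

```bash
python3 - <<'E'
import h
from h import *
setsh(.0435);o=obs()
P=h.M-.022*ex+.144*ey;P[2]=.085
wp(P,np.pi+th,-40);
s=optics.camera('scene')
save('g35',np.clip(cv2.resize(s['image'][125:265,275:425],None,fx=5,fy=4.2,interpolation=cv2.INTER_CUBIC)*2.0-20,0,255).astype(np.uint8))
E
```

```text
t 64.15 p [0.6378 0.1196 0.2235] psi -3.067 tilt -39.9 q [-0.03 -0.02  2.    0.16  0.47 -1.79] op 0.315 F [-1.3 -0.2 -2.1]
MOVE 87.2 -0.0 107.6  -0.000 -0.001 -0.002
```

View pics/g35.png

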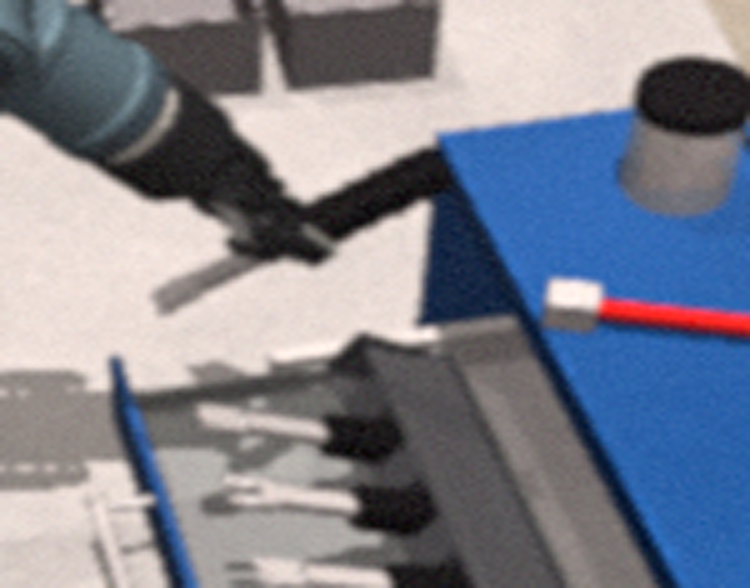

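Request:
step_arm:
  targets: "22 0 27 0 0 0;44 0 54 0 0 0;62 0 77 0 0 0;77 0 95 0 0 0;87 0 107 0 0 0;87 0 107 0 0 0;87 0 107 0 0 0"

```text
time_s: 65.08
eef_pos: [0.643, 0.1199, 0.0888]
eef_rot: [0.342, -0.036, 0.939, 0.014]
wrist_force: [0.3, -0.7, -1.2]
opening: 0.313
```

```bash
python3 - <<'E'
import h
from h import *
setsh(.0435);o=obs()
go(o['eef_pos']-.072*ex,rot(o['eef_rot']))
s=optics.camera('scene')
save('g36',np.clip(cv2.resize(s['image'][155:295,275:425],None,fx=5,fy=4.2,interpolation=cv2.INTER_CUBIC)*2.0-20,0,255).astype(np.uint8))
E
```

```text
t 65.075 p [0.643  0.1199 0.0888] psi -3.066 tilt -40.0 q [-0.03  0.25  2.05  0.44  0.16 -2.09] op 0.313 F [ 0.3 -0.7 -1.2]
MOVE 55.1 -0.1 -46.3  0.000 0.000 0.000
```

View pics/g36.png

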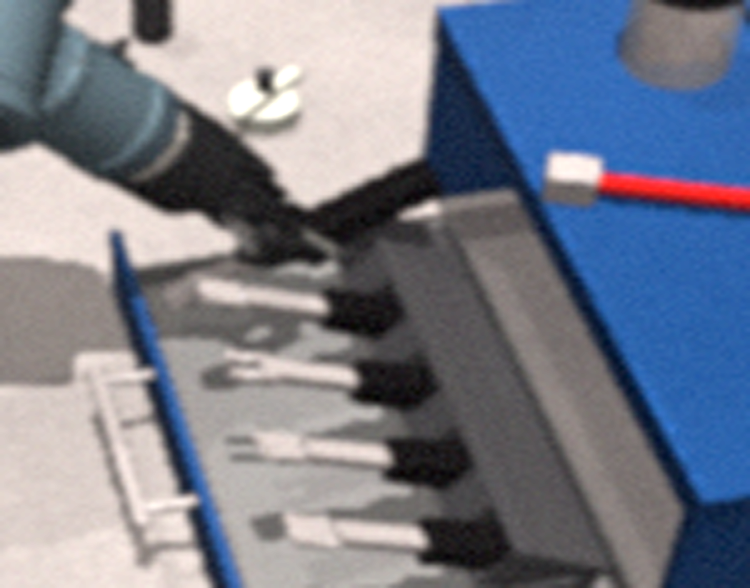

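Request:
step_arm:
  targets: "8 0 -6 0 0 0;16 0 -13 0 0 0;22 0 -18 0 0 0;22 0 -18 0 0 0"

```text
time_s: 65.62
eef_pos: [0.6127, 0.1178, 0.0875]
eef_rot: [0.341, -0.036, 0.939, 0.014]
wrist_force: [-0.2, 0.5, -2.5]
opening: 0.316
```

```bash
python3 - <<'E'
import h
from h import *
o=obs()
s=optics.camera('scene')
save('g37',np.clip(cv2.resize(s['image'][155:295,275:425],None,fx=5,fy=4.2,interpolation=cv2.INTER_CUBIC)*2.0-20,0,255).astype(np.uint8))
E
```

```text
t 65.625 p [0.6127 0.1178 0.0875] psi -3.066 tilt -40.0 q [-0.04  0.19  2.12  0.52  0.15 -2.17] op 0.316 F [-0.2  0.5 -2.5]
```

View pics/g37.png

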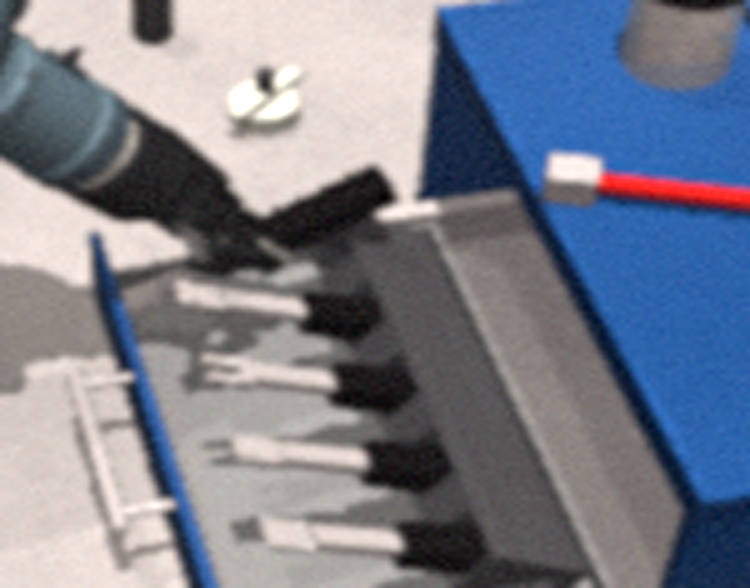

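Request:
step_arm:
  targets: "7 0 -6 0 0 0;14 0 -12 0 0 0;21 0 -18 0 0 0;28 0 -23 0 0 0;32 0 -27 0 0 0;32 0 -27 0 0 0"

```text
time_s: 66.42
eef_pos: [0.571, 0.1146, 0.0872]
eef_rot: [0.341, -0.036, 0.939, 0.014]
wrist_force: [-1.1, 0.2, -1.7]
opening: 0.317
```

```bash
python3 - <<'E'
import h
from h import *
o=obs()
t=optics.camera('top')
def en(im,k):
    im=cv2.resize(im,None,fx=k,fy=k,interpolation=cv2.INTER_CUBIC).astype(float); return np.clip(im*2.2-25,0,255).astype(np.uint8)
e=en(t['image'][160:305,225:425],4)
for c in (700,730,760):
    col=e[230:,c].astype(int);m=(col[:,2]>150)&(col[:,0]<90);r=np.where(m)[0]+230;print(r.mean())
E
```

```text
t 66.425 p [0.571  0.1146 0.0872] psi -3.067 tilt -39.9 q [-0.05  0.11  2.22  0.63  0.14 -2.29] op 0.317 F [-1.1  0.2 -1.7]
442.4
441.5
439.5
```

```bash
python3 - <<'E'
import h
from h import *
setsh(-.010);o=ctrl.get_obs();Rc=rot(o['eef_rot'])
go(o['eef_pos']+.008*ex,Rc);go(o['eef_pos']+.015*ex+[0,0,.15],Rc)
E
```

```text
MOVE -6.1 0.0 5.1  0.000 0.000 0.000
MOVE -107.8 0.2 -105.4  0.000 0.000 0.000
```

Request:
step_arm:
  targets: "-6 0 5 0 0 0;-25 0 -16 0 0 0;-50 0 -45 0 0 0;-80 0 -75 0 0 0;-108 0 -105 0 0 0;-108 0 -105 0 0 0;-108 0 -105 0 0.15 0;-108 0 -105 0 0.33 0"

```text
time_s: 67.47
eef_pos: [0.5858, 0.1153, 0.2361]
eef_rot: [0.179, -0.037, 0.983, 0.007]
wrist_force: [1.6, -0.1, -0.8]
opening: 0.314
```

```bash
python3 - <<'E'
import h
from h import *
setsh(-.010);o=obs();wp(h.ins(.144,.12,xc=0)+[0,0,.1],np.pi+th,25)
E
```

```text
t 67.475 p [0.5858 0.1153 0.2361] psi -3.066 tilt -20.7 q [-0.02 -0.01  1.84  0.04  0.95 -1.69] op 0.314 F [ 1.6 -0.1 -0.8]
MOVE 85.8 0.1 -47.6  0.001 0.797 -0.003
```

Request:
step_arm:
  targets: "17 0 -10 0 0.16 0;34 0 -20 0 0.32 0;51 0 -28 0 0.48 0;68 0 -38 0 0.64 0;86 0 -48 0 0.797 0;86 0 -48 0 0.797 0;86 0 -48 0 0.797 0"

```text
time_s: 68.35
eef_pos: [0.4904, 0.1081, 0.2504]
eef_rot: [-0.212, -0.037, 0.977, -0.008]
wrist_force: [0.9, 0.2, -1.7]
opening: 0.317
```

```bash
python3 - <<'E'
import h
from h import *
setsh(-.010);o=obs();wp(h.ins(.144,.12,xc=0),np.pi+th,25)
E
```

```text
t 68.35 p [0.4904 0.1081 0.2504] psi -3.065 tilt 24.5 q [ 0.    0.32  1.46 -0.03  1.79 -1.65] op 0.317 F [ 0.9  0.2 -1.7]
MOVE -40.2 -0.0 91.6  0.002 0.009 -0.001
```

Request:
step_arm:
  targets: "-13 0 30 0 0 0;-27 0 60 0 0 0;-40 0 90 0 0.005 0;-40 0 90 0 0.005 0;-40 0 91 0 0.005 0;-40 0 91 0 0.005 0;-40 0 91 0 0.005 0"

```text
time_s: 69.22
eef_pos: [0.4894, 0.1081, 0.1533]
eef_rot: [-0.214, -0.037, 0.976, -0.008]
wrist_force: [0.4, -0.4, -1.8]
opening: 0.317
```

```bash
python3 - <<'E'
import h
from h import *
setsh(-.010);o=obs();wp(h.ins(.144,.12,xc=0),np.pi+th,25)
s=optics.camera('scene');k=10;of=np.array([288,195])
f=lambda P:((proj(s,P)-of)*k).round().astype(int)
im=cv2.resize(s['image'][195:250,288:365],None,fx=k,fy=k,interpolation=cv2.INTER_CUBIC);im=np.clip(im*3.5-70,0,255).astype(np.uint8)
for y in(.144,.072):
    q=np.array([f(h.rk(a+.005,y+b,0)) for a,b in((-.017,-.02),(.017,-.02),(.017,.02),(-.017,.02))]);cv2.polylines(im,[q],True,(0,0,255),1)
ax=(-np.sin(np.radians(55))*ex+np.cos(np.radians(55))*ez); nn=np.cos(np.radians(55))*ex+np.sin(np.radians(55))*ez
c=o['eef_pos']+.0165*nn;P=lambda s_,a,b: f(c+(s_-.092)*ax+a*nn+b*ey)
cv2.polylines(im,[np.array([P(0,-.012,-.014),P(0,.012,-.014),P(0,.012,.014),P(0,-.012,.014)])],True,(0,255,0),1)
cv2.polylines(im,[np.array([P(0,-.012,-.014),P(.112,-.012,-.014)])],True,(0,255,0),1)
save('g38',im)
E
```

```text
t 69.225 p [0.4894 0.1081 0.1533] psi -3.065 tilt 24.7 q [ 0.    0.42  1.54 -0.03  1.62 -1.64] op 0.317 F [ 0.4 -0.4 -1.8]
MOVE -0.9 0.0 2.8  0.001 0.005 -0.001
```

View pics/g38.png

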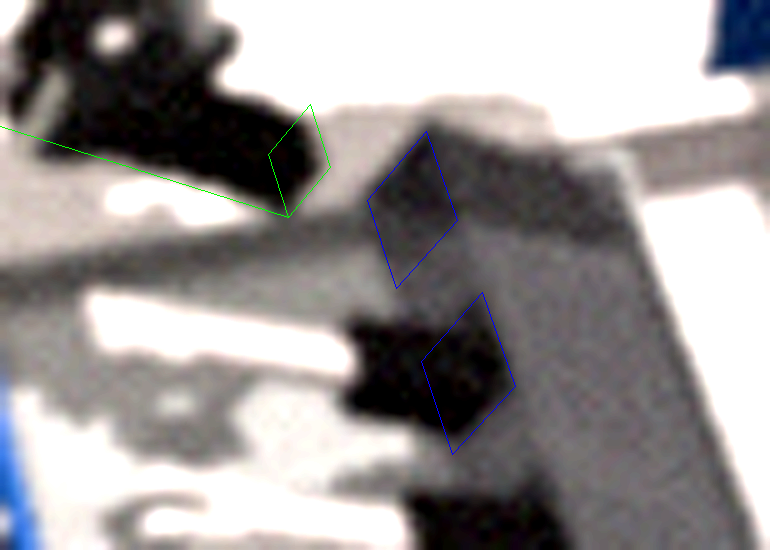

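```bash
python3 - <<'E'
import h
from h import *
setsh(-.010)
for d in (.12,.08,.04,0): wp(h.ins(.144,d,xc=-.001),np.pi+th,25)
E
```

```text
MOVE -0.8 0.1 3.4  0.002 0.005 -0.001
MOVE -40.1 0.1 10.6  0.002 0.005 -0.001
MOVE -79.5 0.1 17.7  0.002 0.005 -0.001
MOVE -118.9 0.2 24.8  0.002 0.005 -0.001
```

Request:
step_arm:
  targets: "-8 0 5 0 0 0;-20 0 7 0 0 0;-30 0 9 0 0 0;-40 0 10 0 0 0;-48 0 12 0 0 0;-56 0 13 0 0 0;-63 0 15 0 0 0;-63 0 15 0 0 0"

```text
time_s: 70.28
eef_pos: [0.5394, 0.1119, 0.1116]
eef_rot: [-0.215, -0.037, 0.976, -0.008]
wrist_force: [-0.7, 0.2, -1.5]
opening: 0.318
```

```bash
python3 - <<'E'
import h
from h import *
setsh(-.010);o=obs();wp(h.ins(.144,0,xc=-.001),np.pi+th,25)
s=optics.camera('scene')
save('g39',np.clip(cv2.resize(s['image'][175:295,285:415],None,fx=6,fy=5,interpolation=cv2.INTER_CUBIC)*2.0-20,0,255).astype(np.uint8))
E
```

```text
t 70.275 p [0.5394 0.1119 0.1116] psi -3.065 tilt 24.9 q [ 0.01  0.57  1.41 -0.03  1.6  -1.64] op 0.318 F [-0.7  0.2 -1.5]
MOVE -55.8 0.2 8.1  0.002 0.002 -0.001
```

View pics/g39.png

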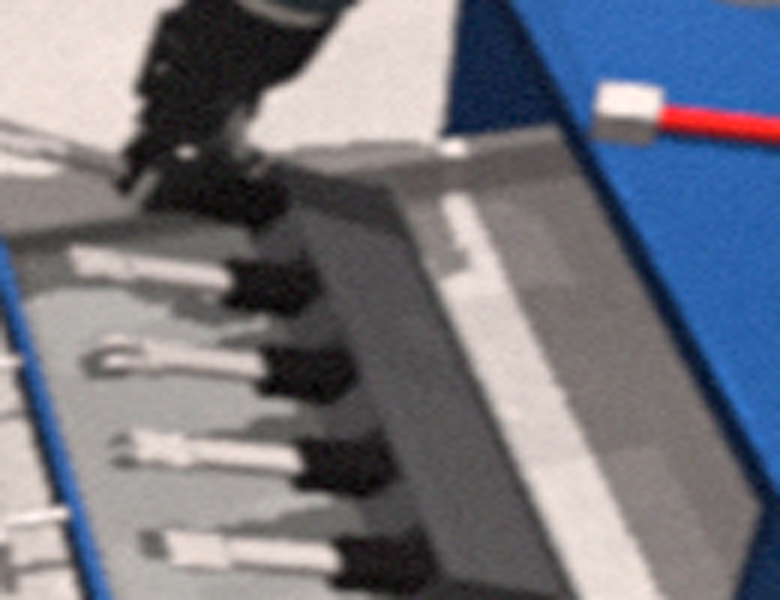

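Request:
step_arm:
  targets: "-9 0 1 0 0 0;-18 0 3 0 0 0;-27 0 4 0 0 0;-36 0 5 0 0 0;-44 0 6 0 0 0;-51 0 7 0 0 0;-56 0 8 0 0 0;-59 0 8 0 0 0"

```text
time_s: 71.32
eef_pos: [0.5895, 0.1158, 0.0802]
eef_rot: [-0.215, -0.037, 0.976, -0.008]
wrist_force: [-1.7, -0.2, 2.7]
opening: 0.317
```

```bash
python3 - <<'E'
import h
from h import *
o=obs()
s=optics.camera('scene')
save('g40',np.clip(cv2.resize(s['image'][175:295,285:415],None,fx=6,fy=5,interpolation=cv2.INTER_CUBIC)*2.0-20,0,255).astype(np.uint8))
E
```

```text
t 71.325 p [0.5895 0.1158 0.0802] psi -3.065 tilt 24.9 q [ 0.01  0.7   1.27 -0.03  1.61 -1.63] op 0.317 F [-1.7 -0.2  2.7]
```

View pics/g40.png

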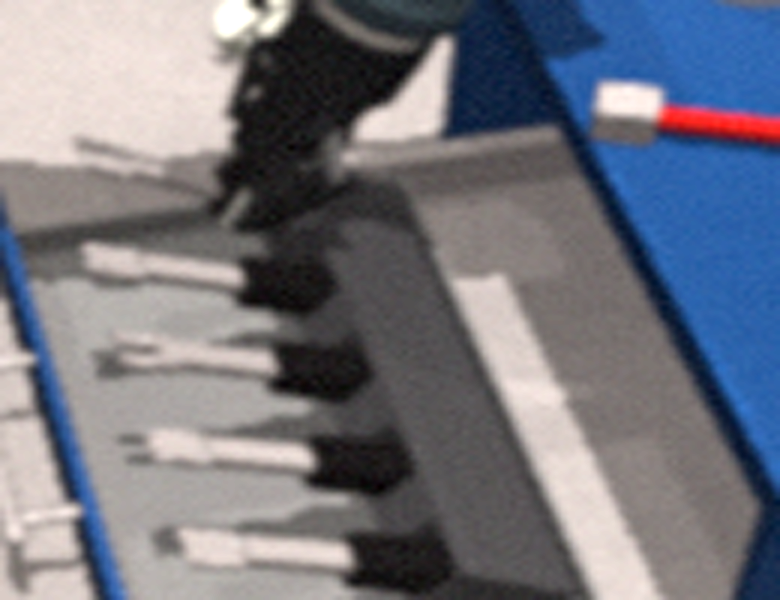

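Request:
step_arm:
  targets: "-2 0 0 0 0 0;-4 0 0 0 0 0;-4 0 0 0 0 0"

```text
time_s: 71.75
eef_pos: [0.5936, 0.1161, 0.0788]
eef_rot: [-0.214, -0.037, 0.976, -0.008]
wrist_force: [-0.4, 0.4, 2.5]
opening: 0.318
```

Request:
step_arm:
  targets: "0 0 0 0 0 0;0 0 0 0 0 0;0 0 0 0 0 0;0 0 -15 0 0 0;0 0 -50 0 0 0;0 0 -90 0 0 0;20 0 -130 0 0 0;60 30 -150 0 0 0"
  grip: 55

```text
time_s: 72.75
eef_pos: [0.6012, 0.1449, 0.2423]
eef_rot: [-0.213, -0.036, 0.976, -0.008]
wrist_force: [0.4, 0.4, 0.3]
opening: 0.55
```

Request:
step_arm:
  targets: "20 60 -20 0 0 0;50 110 -40 0 0 0;80 160 -40 0 0 0;80 160 -40 0 0 0"

```text
time_s: 73.25
eef_pos: [0.5299, 0.3057, 0.3132]
eef_rot: [-0.213, -0.04, 0.976, -0.007]
wrist_force: [0.6, -0.6, -0.6]
opening: 0.548
```

```bash
python3 - <<'E'
import h
from h import *
o=obs()
s=optics.camera('scene');t=optics.camera('top')
def en(im,k):
    im=cv2.resize(im,None,fx=k,fy=k,interpolation=cv2.INTER_CUBIC).astype(float); return np.clip(im*2.2-25,0,255).astype(np.uint8)
save('e11',en(s['image'][185:305,285:415],6)[:,:780]);save('e12',cv2.resize(t['image'][150:310,220:440],None,fx=3.6,fy=3.6,interpolation=cv2.INTER_CUBIC))
E
```

```text
t 73.25 p [0.5299 0.3057 0.3132] psi -3.058 tilt 24.6 q [ 0.28  0.5   1.08  0.09  1.97 -1.35] op 0.548 F [ 0.6 -0.6 -0.6]
```

View pics/e11.png

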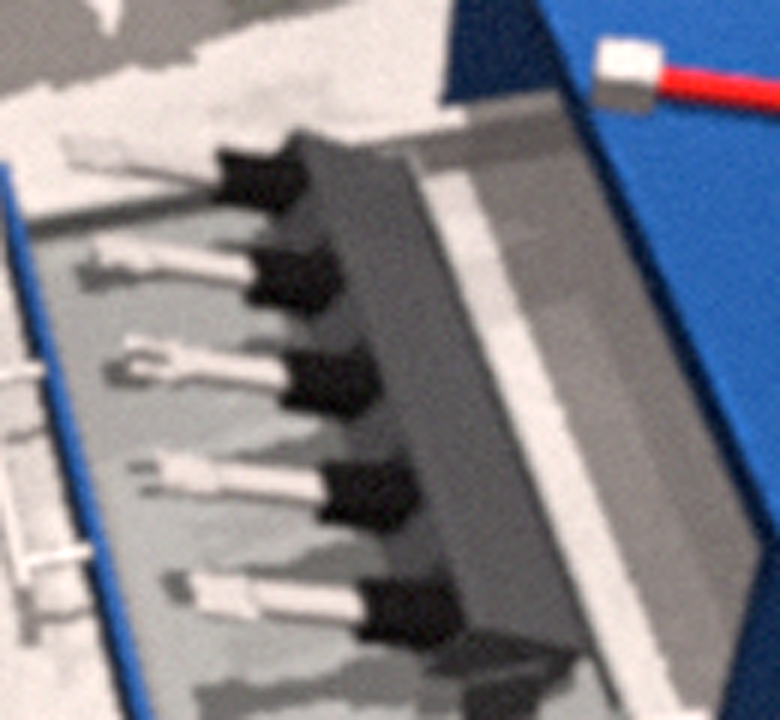

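View pics/e12.png

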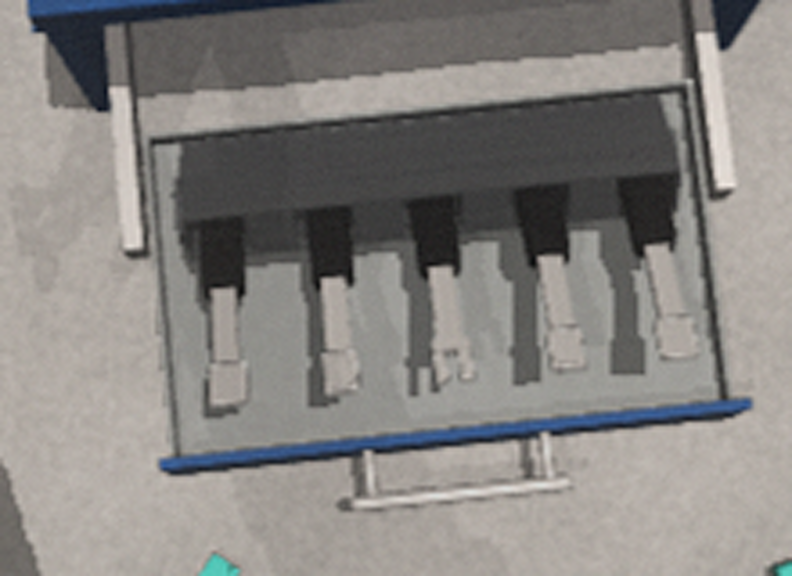

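```bash
python3 - <<'E'
import h
from h import *
t=optics.camera('top');T=lambda x,y:(220+x/3.6,150+y/3.6)
a=plane(t,*T(343,505),.065);b=plane(t,*T(570,484),.065);hc=(a+b)/2;print(a,b,hc,np.linalg.norm(a-b))
o=obs();go([hc[0],hc[1],.2],down(np.pi/2+th))
E
```

```text
[0.43981016 0.03931282 0.065     ] [ 0.45027296 -0.11269462  0.065     ] [ 0.44504156 -0.0366909   0.065     ] 0.15236710252699104
t 73.4 p [0.5319 0.3012 0.31  ] psi -3.065 tilt 24.8 q [ 0.28  0.51  1.09  0.09  1.97 -1.35] op 0.548 F [0.6 0.2 0.1]
MOVE 55.8 -330.4 146.8  -0.339 -0.340 1.542
```

Request:
step_arm:
  targets: "5 -30 5 -0.037 -0.037 0.17;10 -65 10 -0.075 -0.075 0.34;16 -105 20 -0.11 -0.11 0.51;22 -150 35 -0.15 -0.15 0.68;30 -195 55 -0.187 -0.187 0.85;38 -240 80 -0.225 -0.225 1.02;46 -285 110 -0.26 -0.26 1.19;56 -330 147 -0.3 -0.3 1.36"
  grip: 30

```text
time_s: 74.4
eef_pos: [0.444, -0.0391, 0.1991]
eef_rot: [-0.027, 0.612, 0.79, -0.001]
wrist_force: [1.1, -0.2, -0.4]
opening: 0.297
```

```bash
python3 - <<'E'
import h
from h import *
o=obs();go([.444,-.037,.12],down(np.pi/2+th))
E
```

```text
t 74.4 p [ 0.444  -0.0391  0.1991] psi 1.822 tilt 2.4 q [-0.37 -0.05  1.92  0.01  1.32 -0.62] op 0.297 F [ 1.1 -0.2 -0.4]
MOVE -1.4 3.3 79.1  -0.038 -0.039 0.174
```

Request:
step_arm:
  targets: "0 1 0 -0.02 -0.02 0.09;-1 2 0 -0.038 -0.039 0.174;-1 2 30 -0.038 -0.039 0.174;-1 2 60 -0.038 -0.039 0.174;-1 2 79 -0.038 -0.039 0.174;-1 2 79 -0.038 -0.039 0.174"

```text
time_s: 75.15
eef_pos: [0.4413, -0.0343, 0.119]
eef_rot: [-0.004, 0.677, 0.736, -0.001]
wrist_force: [0.7, 0.2, -0.7]
opening: 0.3
```

```bash
python3 - <<'E'
import h
from h import *
o=obs();go([.444,-.037,.049],down(np.pi/2+th))
E
```

```text
t 75.15 p [ 0.4413 -0.0343  0.119 ] psi 1.654 tilt 0.3 q [-0.35  0.03  2.02  0.    1.1  -0.43] op 0.3 F [ 0.7  0.2 -0.7]
MOVE -3.2 2.9 70.0  -0.006 -0.004 0.006
```

Request:
step_arm:
  targets: "0 3 20 0 0 0;0 3 45 0 0 0;0 3 60 0 0 0;0 3 70 0 0 0;0 3 70 0 0 0"

```text
time_s: 75.78
eef_pos: [0.4455, -0.0333, 0.0504]
eef_rot: [-0.002, 0.676, 0.737, -0.0]
wrist_force: [0.0, -1.0, -0.7]
opening: 0.297
```

Request:
step_arm:
  targets: "0 0 0 0 0 0;0 0 0 0 0 0;0 0 0 0 0 0;0 0 0 0 0 0"
  grip: 0

```text
time_s: 76.28
eef_pos: [0.4464, -0.0333, 0.0513]
eef_rot: [-0.001, 0.676, 0.737, 0.0]
wrist_force: [0.2, 0.5, 5.7]
opening: 0.105
```

```bash
python3 - <<'E'
import h
from h import *
o=obs();print((np.array([.6043,-.0257,.05])-o['eef_pos'])@ex)
E
```

```text
t 76.275 p [ 0.4464 -0.0333  0.0513] psi 1.657 tilt 0.0 q [-0.34  0.16  2.05  0.    0.93 -0.43] op 0.105 F [0.2 0.5 5.7]
0.15803197157141954
```

Request:
step_arm:
  targets: "0 6 0 0 0 0;0 15 0 0 0 0;0 27 0 0 0 0;0 40 0 0 0 0;0 53 0 0 0 0;0 66 0 0 0 0;0 79 0 0 0 0;0 90 0 0 0 0"

```text
time_s: 77.28
eef_pos: [0.5363, -0.0262, 0.0513]
eef_rot: [-0.001, 0.676, 0.737, -0.0]
wrist_force: [-2.8, -2.5, 9.0]
opening: 0.099
```

Request:
step_arm:
  targets: "0 10 0 0 0 0;0 20 0 0 0 0;0 29 0 0 0 0;0 37 0 0 0 0;0 44 0 0 0 0;0 50 0 0 0 0;0 54 0 0 0 0;0 57 0 0 0 0"

```text
time_s: 78.28
eef_pos: [0.5929, -0.0217, 0.0513]
eef_rot: [-0.0, 0.676, 0.737, -0.0]
wrist_force: [-0.7, -3.8, 7.3]
opening: 0.099
```

Request:
step_arm:
  targets: "0 2 0 0 0 0;0 4 0 0 0 0;0 6 0 0 0 0;0 8 0 0 0 0;0 9 0 0 0 0;0 10 0 0 0 0;0 11 0 0 0 0;0 11 0 0 0 0"

```text
time_s: 79.28
eef_pos: [0.6039, -0.0209, 0.0514]
eef_rot: [-0.0, 0.676, 0.737, -0.0]
wrist_force: [-1.6, -4.1, 6.8]
opening: 0.097
```

Request:
step_arm:
  targets: "0 1 0 0 0 0;0 1 0 0 0 0;0 2 0 0 0 0;0 2 0 0 0 0"

```text
time_s: 79.78
eef_pos: [0.6039, -0.0208, 0.0513]
eef_rot: [-0.002, 0.676, 0.737, -0.002]
wrist_force: [-8.6, -5.5, 13.0]
opening: 0.104
```

Request:
step_arm:
  targets: "0 1 0 0 0 0;0 2 0 0 0 0;0 3 0 0 0 0;0 3 0 0 0 0"

```text
time_s: 80.28
eef_pos: [0.604, -0.0208, 0.0512]
eef_rot: [-0.004, 0.676, 0.737, -0.004]
wrist_force: [-21.3, -6.6, 22.8]
opening: 0.102
```

Request:
step_arm:
  targets: "0 -2 0 0 0 0;0 -4 0 0 0 0;0 -4 0 0 0 0"

```text
time_s: 80.65
eef_pos: [0.6039, -0.0208, 0.0513]
eef_rot: [-0.001, 0.676, 0.737, -0.001]
wrist_force: [-4.9, -4.6, 9.3]
opening: 0.106
```

Request:
step_arm:
  targets: "0 0 0 0 0 0;0 0 0 0 0 0;0 0 0 0 0 0;0 0 -30 0 0 0;0 -10 -80 0 0 0;0 -50 -130 0 0 0;-60 -80 -170 0 0 0;-120 -100 -190 0 0 0"
  grip: 30

```text
time_s: 81.65
eef_pos: [0.5199, -0.1303, 0.2354]
eef_rot: [-0.0, 0.675, 0.738, 0.001]
wrist_force: [1.7, -0.9, 0.4]
opening: 0.301
```

Request:
step_arm:
  targets: "-50 0 0 0 0 0;-100 0 0 0 0 0;-150 0 0 0 0 0;-150 0 0 0 0 0;-150 0 0 0 0 0"

```text
time_s: 82.28
eef_pos: [0.5326, -0.2789, 0.2323]
eef_rot: [-0.002, 0.676, 0.737, 0.0]
wrist_force: [0.3, 0.1, 0.5]
opening: 0.296
```

```bash
python3 - <<'E'
import h
from h import *
o=obs()
s=optics.camera('scene');t=optics.camera('top')
save('f1',s['image']);save('f2',t['image'])
save('f3',cv2.resize(t['image'][140:240,220:450],None,fx=3.4,fy=3.4,interpolation=cv2.INTER_CUBIC))
E
```

```text
t 82.275 p [ 0.5326 -0.2789  0.2323] psi 1.656 tilt 0.2 q [-0.68  0.24  1.53  0.    1.37 -0.77] op 0.296 F [0.3 0.1 0.5]
```

View pics/f1.png

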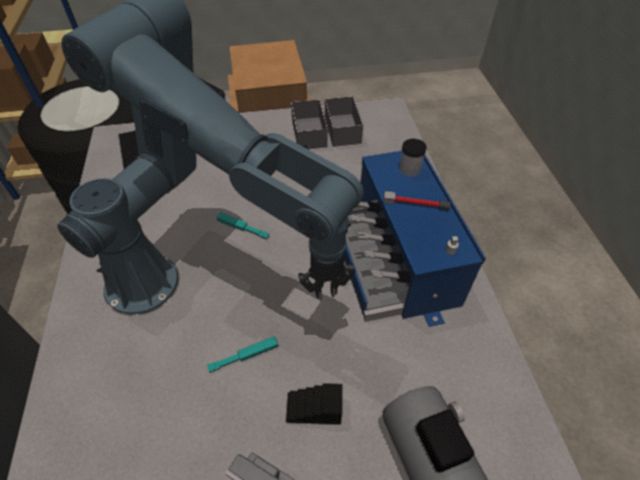

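View pics/f2.png

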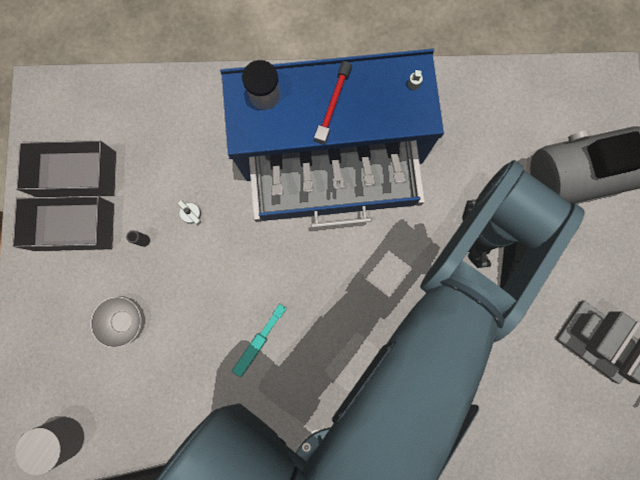

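View pics/f3.png

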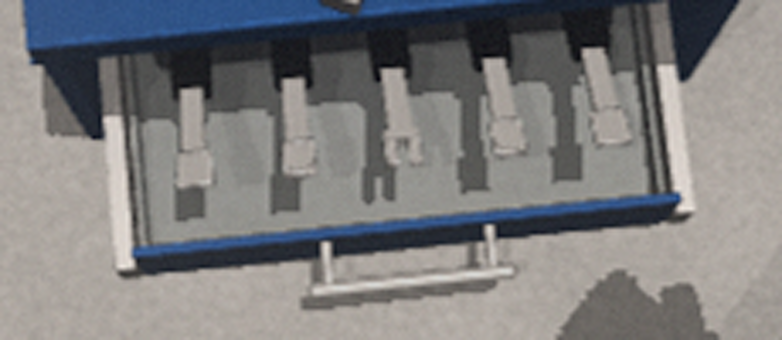

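```bash
python3 - <<'E'
from h import *
print(ticket.hand_in())
E
```

```text
the job is handed in; nothing more can be done
None
```

The job is handed in at about 82 s of the 210 s. All five pry tools stand handle-down in the slanted rack, and the tray is shut.

**What I did:** I pulled the tray out to its stop and put the bench tool (pry6) in the empty pocket. I then drew out, reversed and re-seated the three tools that had been put in steel end first. The tool in the right-hand pocket was already handle-down, so I left it. I pushed the tray shut slowly by its handle.

**What went wrong along the way:**
- **Missed insertions:** twice a handle end caught the lower edge of a pocket mouth and slid the tray about 4 cm back in.
- **Tray position:** after each miss I drew the tray back out, once by its handle and once with the steel tip of the tool I was holding. In between, seating a tool slid it back by a few millimetres up to about 1 cm. That means some tools went in with the tray not quite at its stop; for pry6 it was about 5 cm in.
- **pry6:** I set it down once on the bench and gripped it again at a better angle.

**Last checks:**
- **Tools:** the five handle-to-bar joints lie on one straight line to about 1 mm, matching the tool that was already correct, so I take them as fully home.
- **Tray:** the tray handle is at the same pixels as in the first picture. The last 2–3 mm of pushing met the shut stop at about 21 N.
- **Other things:** the gauge, socket, bowl and chock are where they were. The turquoise tools look unmoved too, though the arm hid one of them in the last overhead view.

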